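# Gauge spacer rings on a spindle and lock them with its screw cap

### The arm

A 7-joint arm with a two-finger parallel gripper is mounted at the origin on a cart in front of the work surface, level with it; the furniture and walls round the work are solid. World frame = base frame: x ahead of the robot, y to its left, z up, the work surface at z = 0. Lengths are in m, angles in rad, forces in N, time in s.
With the tool pointing down it reaches from about 0.4 to 0.85 m from the base axis. Payload 10.4 kg.
Tool frame: the origin (TCP) lies on the centre line of the jaws, within the pads' length; the fingertips stand 17 mm ahead of it and the grasp point (between the pads) lies 2 mm behind it (manip.tcp_to_tips is the distance from the TCP to the fingertips, in m); z points along the fingers, x is the direction in which the jaws open and shut, and the axes are right-handed (so a half turn about z gives the same grasp; the last joint's range is limited). The gripper opens to 85 mm and grips with 20 to 120 N. Pads are 22 mm wide; open, the fingers measure 114 mm over their backs; the gripper's body (76 mm by 85 mm) begins 54 mm behind the grasp point. The pads swing forward as they close: fully open they stand 13 mm farther back than shut.
Start: joints at [-1.371, 0.332, -0.065, 1.46, 0.022, 1.35, -0.088], TCP at [0.138, 0.61, 0.248] pointing down, gripper open.
Joint ranges: [-2.6, 2.6], [-0.5, 2.12], [-1.47, 1.34], [0.16, 2.42], [-1.27, 4.41], [0.06, 2.06], [-2.6, 2.6]. Speed limits (rad/s): [2.22, 2.22, 2.79, 2.79, 3.14, 3.14, 3.14].

### API

Orientations are given as a unit quaternion [x, y, z, w].
In Python, from workcell import manip gives the robot as it stands.
- The arm moves only by the shell command python3 -m pendant 'ROWS' [FORCE]. ROWS is JSON, a list of rows, each a list of 3 entries, a list of its own where there are three numbers: the shift along the world's x, y, z in cm, then the turn, a rotation vector about the world's x, y, z in degrees, then the closure in counts, from 0 (fully open) to 255 (shut). A call has 1 to 12 rows; each row shifts and turns the pose as measured when the row begins; what a row does not reach is not made up. A row lasts 1/8 s, in which the tool goes at most 62.5 mm and 10.7 degrees, less where a joint would pass 70% of its speed; a pose out of reach is approached as far as the arm can. A call is refused whole if a number of a shift passes 6.25 or a number of a turn 10.7, either way. A call with a gripper value outside its range is refused whole. The fingers move at their own pace and stop on an object; FORCE is the grip in N (left out, the last holds). Time passes only in rows, so rows that do not move let the fingers close. It gives the time, the measured TCP pose, the force and the opening at its end, in the units of the state.
- manip.get_obs(): the state, without advancing time (a new reading comes with each control period).
- manip.camera(name): name is "side" or "top" or "wrist"; returns a dict with "pixels" (400x640x3 uint8, red, green, blue), "range_z" (400x640 float32, m along the optical axis (not along the pixel's ray), 0 where there is no reading), "K" (3x3 intrinsics, pixels), "origin" and "rotation" of the camera in the world; the wrist camera has in their place "hand_eye" (4x4, takes a point from camera to tool coordinates, whose origin is the TCP and whose axes are the tool frame's). Camera axes: x right, y down, z forward; pixel columns grow to the right and rows downward; lengths in m; the calibration is good to about 2 mm. The wrist camera is an equidistant fisheye: a pixel r from the principal point sees the ray r / f radians off the axis. A picture is of the moment at which its call begins: read the wrist's pose just before it.
- manip.hand_in(): hands the job in, once; it reports no verdict.
The state is a dict: "clock": time; "joint_pos": joint angles; "joint_velocities": joint speeds; "tau": joint torques, N m; "position": TCP position; "ee_rot": TCP orientation; "ft_force": force on the tool from outside, world axes, zero at the start; "torque": the same for the moment, N m; "grip_width": opening from 0.0 (shut) to 1.0 (fully open).
Only numpy, scipy, OpenCV 4.12 (cv2) and the standard library are available. Lean on these libraries where they do the work, as an engineer would, in place of code of your own. Each camera call takes 0.05 s, during which the arm holds its last target.

### The job

Try the spacer rings on the upright spindle: leave every ring that slides down it on the spindle, and lay every ring whose bore is too tight in the grey reject tray. Then set the screw cap on the spindle, turn it backwards (anticlockwise) until it drops into the thread, and screw it down clockwise to its stop. Leave the oil bottle and the steel block where they are.

Things in the scene. Friction and masses are not known exactly. Their poses are not given: they have to be found in the camera images.
- spindle: fixed steel spindle on a round base 100 mm across, 12 mm high; origin: centre of the base's underside, z up. A plain post of 34 mm diameter rises to the shoulder 80 mm above the bench (four rings stack to 76 mm); above it a coarse two-start right-hand thread, also 34 mm across, to 95 mm, and a core of 22 mm diameter to 102 mm
- shoulder (a point): centre of the spindle's shoulder, where the thread begins, 80 mm above the bench; axes as the spindle's
- thread_top (a point): centre of the level top of the thread, 95 mm above the bench. The two thread starts are openings about 55 degrees wide, roughly centred on the spindle's +x and -x sides. A 3 mm tooth at each opening blocks clockwise turning into it from the level top, so the cap's lugs find the openings by turning anticlockwise, within half a turn
- cap: loose dark steel screw cap, 52 mm across (ten flats, ribbed), 27 mm high, about 120 g, standing mouth down; origin: centre of its underside (the mouth), z up. Two lugs inside the mouth face each other on its x axis, under the light bar across its top. It has 1.5 mm play all round on the thread; it goes down by its weight or a light push, but not while a closed gripper holds it up
- cap_top (a point): centre of the cap's top, 27 mm above its origin. Height of the cap's origin above the shoulder: about 15 mm with the lugs on the level top of the thread (to 18 mm on the teeth); 5 to 8 mm once dropped into the starts, where more anticlockwise turning is blocked; then clockwise, falling 5 mm per 90 degrees, to about 1.3 mm at the hard stop, 75 to 110 degrees on
- reject_tray: fixed open grey tray, 120 mm (its x) by 190 mm (its y), rim 22 mm above the bench, walls and floor about 4 to 5 mm; origin at the centre of its underside; room for two rings side by side along y
- ring_a: loose aluminium spacer ring, 64 mm across, 16 mm high, 110 g, flat on the bench; origin: centre of its underside. Its bore is 38 mm (slides freely down the 34 mm spindle) or 30 mm (too tight: it hangs up on the thread, underside 95 to 98 mm above the bench). Which is not told: try it or look. 4 to 6 of the six rings are present, others absent
- ring_b: loose aluminium spacer ring, 64 mm across, 16 mm high, 110 g, flat on the bench; origin: centre of its underside. Its bore is 38 mm (slides freely down the 34 mm spindle) or 30 mm (too tight: it hangs up on the thread, underside 95 to 98 mm above the bench). Which is not told: try it or look. 4 to 6 of the six rings are present, others absent
- ring_c: loose aluminium spacer ring, 64 mm across, 16 mm high, 110 g, flat on the bench; origin: centre of its underside. Its bore is 38 mm (slides freely down the 34 mm spindle) or 30 mm (too tight: it hangs up on the thread, underside 95 to 98 mm above the bench). Which is not told: try it or look. 4 to 6 of the six rings are present, others absent
- ring_d: loose aluminium spacer ring, 64 mm across, 16 mm high, 110 g, flat on the bench; origin: centre of its underside. Its bore is 38 mm (slides freely down the 34 mm spindle) or 30 mm (too tight: it hangs up on the thread, underside 95 to 98 mm above the bench). Which is not told: try it or look. 4 to 6 of the six rings are present, others absent
- ring_e: loose aluminium spacer ring, 64 mm across, 16 mm high, 110 g, flat on the bench; origin: centre of its underside. Its bore is 38 mm (slides freely down the 34 mm spindle) or 30 mm (too tight: it hangs up on the thread, underside 95 to 98 mm above the bench). Which is not told: try it or look. 4 to 6 of the six rings are present, others absent
- ring_f: loose aluminium spacer ring, 64 mm across, 16 mm high, 110 g, flat on the bench; origin: centre of its underside. Its bore is 38 mm (slides freely down the 34 mm spindle) or 30 mm (too tight: it hangs up on the thread, underside 95 to 98 mm above the bench). Which is not told: try it or look. 4 to 6 of the six rings are present, others absent
- oil_bottle: yellow oil bottle with a black cap, 52x74x127 mm, upright; origin under its centre; leave alone
- hard_block: plain steel bench block, 60x75x22 mm, behind the spindle; origin under its centre; leave alone
There are look-alikes about, which are no part of the job. Leave any purple look-alike of the ring_b alone.

How it is judged:
On the way, in this order (a step that is already met when the one before it is completed fails the run):
1. every ring that fits is down on the spindle and the cap is set on top of the thread (horizontal distance between each of ring_a, ring_c, ring_d, ring_f and spindle below 0.006 m and height (world z) of each of ring_a, ring_c, ring_d, ring_f below 0.068 m and angle between each of ring_a, ring_c, ring_d, ring_f's own z axis and vertical below 0.12 rad and horizontal distance between cap and spindle below 0.004 m and z of cap in the frame of shoulder between 0.0095 and 0.02 m).
2. the cap has dropped into the start of the thread (horizontal distance between cap and spindle below 0.004 m and z of cap in the frame of shoulder between 0.004 and 0.0085 m and angle between the x axis of cap and the x axis of spindle, either way round below 0.6 rad), for 0.1 s.
At the end, for the whole second after the job is handed in: Large-bore rings are on the spindle below the thread (centre within 6 mm, level); small-bore rings lie in the reject tray; the cap is screwed to within 1 mm (about 20 degrees) of its stop, level and at rest; oil bottle and steel block have moved less than 30 mm (horizontal distance between each of ring_a, ring_c, ring_d, ring_f and spindle below 0.006 m and height (world z) of each of ring_a, ring_c, ring_d, ring_f below 0.068 m and angle between each of ring_a, ring_c, ring_d, ring_f's own z axis and vertical below 0.12 rad and x of ring_b in the frame of reject_tray between -0.045 and 0.045 m and y of ring_b in the frame of reject_tray between -0.08 and 0.08 m and height (world z) of each of ring_b, ring_e below 0.035 m and x of ring_e in the frame of reject_tray between -0.045 and 0.045 m and y of ring_e in the frame of reject_tray between -0.08 and 0.08 m and horizontal distance between cap and spindle below 0.004 m and z of cap in the frame of shoulder between -0.001 and 0.0025 m and angle between the x axis of cap and the x axis of spindle, either way round above 1.2 rad and angle between cap's own z axis and vertical below 0.08 rad and angular speed of cap below 0.5 rad/s and linear speed of cap below 0.02 m/s and distance of each of oil_bottle, hard_block from where it was at the start of the episode below 0.03 m); the robot touches nothing.
It fails at once if the oil bottle is knocked over (angle between oil_bottle's own z axis and vertical above 0.6 rad).
Of ring_a, ring_b, ring_c, ring_d, ring_e, ring_f only 4 to 6 are there at a start; the rules pass over those that are not, and their reading is None.
At some moment in a run one of ring_a, ring_b, ring_c, ring_d, ring_e, ring_f, cap may be knocked a few centimetres aside while the robot is not near it.
Once in a run the grip may slacken for a moment while it holds something.
It also fails if it takes over 210 s, if anything falls off the work surface, if the arm or the gripper's body presses on something with over 40 N, if the wrist force passes 120 N, or if a joint passes its speed limit or range.

## Working session

There is one attempt and no reset: what is moved stays moved. The work goes in short steps, Python scripts to look and compute and a shell command to move; the robot and the scene stay as the last step left them, time stands still between calls to the robot, and variables do not carry over. Pictures are saved under pics/ and viewed, and the job is handed in when it is done.

```bash
ls; mkdir -p pics
python3 - <<'E'
from workcell import manip
import cv2
o=manip.get_obs(); print(o)
for n in ["side","top","wrist"]:
    c=manip.camera(n); cv2.imwrite(f"pics/{n}0.png",c["pixels"][:,:,::-1]); print(n,{k:v for k,v in c.items() if k not in("pixels","range_z")})
print(manip.tcp_to_tips)
E
```

```text
pics
{'clock': 0.0, 'joint_pos': array([-1.37057535,  0.33286863, -0.06472198,  1.4609221 ,  0.02159245,
        1.34989092, -0.08849841]), 'joint_velocities': array([-1.22495576e-03, -1.91479952e-03, -1.91622633e-03,  7.19929881e-05,
        1.41294829e-03,  2.24738934e-03, -5.09256300e-04]), 'tau': array([-4.22671328e-04, -6.25443435e+01,  4.87813528e-02, -3.91625583e+01,
        1.61670672e-02,  9.45943786e-03,  5.73274019e-05]), 'position': array([0.13802666, 0.60921862, 0.24752716]), 'ee_rot': array([ 7.81326076e-01,  6.24122646e-01, -5.28767771e-04,  4.53916947e-04]), 'ft_force': array([ 0.04361605, -0.58017284, -0.14166823]), 'torque': array([ 0.00645357, -0.01529388,  0.02390684]), 'grip_width': 0.9988368604044567}
side {'K': array([[424.04066107,   0.        , 314.98063558],
       [  0.        , 424.04066107, 196.90083722],
       [  0.        ,   0.        ,   1.        ]]), 'origin': array([-0.0082132 , -0.39062551,  1.21035802]), 'rotation': array([ 0.84951226, -0.4507916 ,  0.13033054, -0.24110121])}
top {'K': array([[420.89139144,   0.        , 326.53015907],
       [  0.        , 420.89139144, 203.9484361 ],
       [  0.        ,   0.        ,   1.        ]]), 'origin': array([0.34292253, 0.00180395, 1.1625623 ]), 'rotation': array([-0.70206484,  0.70518442, -0.07794613,  0.06119065])}
wrist {'K': array([[309.70691629,   0.        , 319.89309549],
       [  0.        , 309.70691629, 199.46905936],
       [  0.        ,   0.        ,   1.        ]]), 'hand_eye': array([[ 9.99999865e-01, -4.40511935e-04, -2.75247878e-04,
         1.01486004e-03],
       [ 5.03279674e-04,  9.52811678e-01,  3.03561614e-01,
        -7.69489488e-02],
       [ 1.28536879e-04, -3.03561712e-01,  9.52811771e-01,
        -1.25753640e-01],
       [ 0.00000000e+00,  0.00000000e+00,  0.00000000e+00,
         1.00000000e+00]])}
0.017
```

View pics/top0.png

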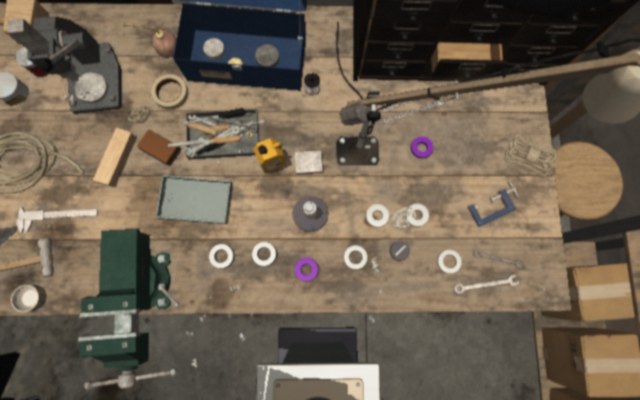

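View pics/side0.png

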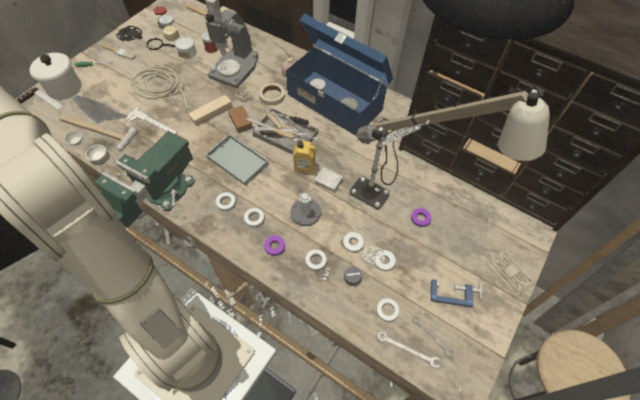

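View pics/wrist0.png

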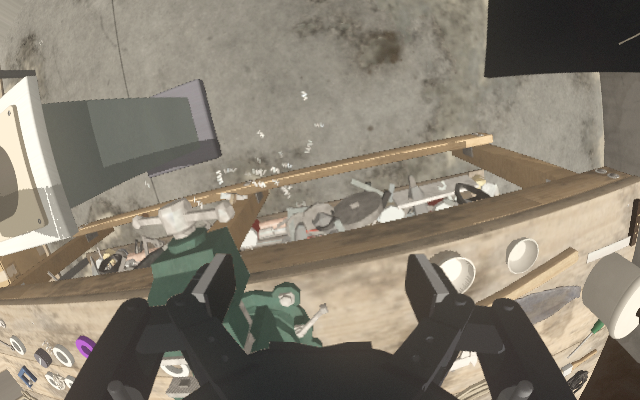

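```bash
cat > h.py <<'E'
from workcell import manip
import numpy as np, cv2
from scipy.spatial.transform import Rotation as R
def take(n):
    o=manip.get_obs(); c=manip.camera(n)
    if n=="wrist":
        T=np.eye(4);T[:3,:3]=R.from_quat(o["ee_rot"]).as_matrix();T[:3,3]=o["position"]
        M=T@c["hand_eye"]; c["Rm"]=M[:3,:3]; c["o"]=M[:3,3]
    else:
        q=np.asarray(c["rotation"]); c["Rm"]=R.from_quat(q).as_matrix() if q.size==4 else q; c["o"]=c["origin"]
    c["n"]=n
    return c
def rays(c,px):
    px=np.atleast_2d(np.asarray(px,float)); K=c["K"]
    x=(px[:,0]-K[0,2])/K[0,0]; y=(px[:,1]-K[1,2])/K[1,1]
    if c["n"]=="wrist":
        r=np.hypot(x,y); s=np.where(r>1e-9,np.sin(r)/np.maximum(r,1e-9),1)
        d=np.c_[x*s,y*s,np.cos(r)]
    else: d=np.c_[x,y,np.ones_like(x)]
    return d@c["Rm"].T
def onplane(c,px,z):
    d=rays(c,px); t=(z-c["o"][2])/d[:,2]
    return c["o"]+d*t[:,None]
def project(c,P):
    p=(np.atleast_2d(P)-c["o"])@c["Rm"]; K=c["K"]
    if c["n"]=="wrist":
        rr=np.hypot(p[:,0],p[:,1]); th=np.arctan2(rr,p[:,2]); k=th/np.maximum(rr,1e-9)
        x,y=p[:,0]*k,p[:,1]*k
    else: x,y=p[:,0]/p[:,2],p[:,1]/p[:,2]
    return np.c_[x*K[0,0]+K[0,2],y*K[1,1]+K[1,2]]
def rectify(c,cx,cy,z,half=0.06,s=6000):
    n=int(2*half*s*1); g=np.linspace(-half,half,n)
    # image: row down = -x world, col right = -y world
    X,Y=np.meshgrid(cx-g,cy-g,indexing="ij")
    p=project(c,np.c_[X.ravel(),Y.ravel(),np.full(X.size,z)]).astype(np.float32)
    return cv2.remap(c["pixels"],p[:,0].reshape(n,n),p[:,1].reshape(n,n),cv2.INTER_LINEAR)
def save(name,img): cv2.imwrite("pics/"+name+".png",img[:,:,::-1])
E
python3 - <<'E'
from h import *
for n in ("top","side"):
    c=take(n); hsv=cv2.cvtColor(c["pixels"],cv2.COLOR_RGB2HSV)
    m=((hsv[:,:,1]<40)&(hsv[:,:,2]>170)).astype(np.uint8)
    k,L,s,cen=cv2.connectedComponentsWithStats(m)
    for i in range(1,k):
        if 60<s[i,4]<900:
            p=onplane(c,cen[i],.016)[0]
            if 0.25<p[0]<0.75 and abs(p[1])<.6:
                cnt,_=cv2.findContours((L==i).astype(np.uint8),cv2.RETR_EXTERNAL,cv2.CHAIN_APPROX_NONE)
                q=onplane(c,cnt[0][:,0,:],.016); f=cv2.minEnclosingCircle((q[:,:2]*1000).astype(np.float32))
                print(n,s[i],cen[i].round(1),np.array(f[0]).round(1),round(f[1],1))
    top=c["pixels"]
    if n=="top": save("topz",cv2.resize(top[120:300,150:480],None,fx=2.4,fy=2.4,interpolation=cv2.INTER_CUBIC))
    else: save("sidez",cv2.resize(top[120:350,190:460],None,fx=2.6,fy=2.6,interpolation=cv2.INTER_CUBIC))
E
```

```text
top [296 152  26  20 428] [308.  161.8] [695.1  27. ] 40.8
top [304 202  12  11  89] [309.6 206.8] [563.3  21. ] 16.3
top [366 204  23  23 315] [377.3 215.3] [ 540.4 -166.6] 31.6
top [407 204  22  22 303] [417.4 214.7] [ 541.5 -277.6] 31.8
top [252 242  24  24 308] [263.4 253.7] [435.7 145.4] 32.1
top [209 244  24  24 301] [220.4 255.7] [430.7 261.5] 32.2
top [344 245  23  24 296] [355.1 256.8] [ 425.7 -103.1] 32.0
top [438 250  23  23 275] [449.3 261.2] [ 412.7 -359.9] 31.5
top [461 282  36  10  77] [477.8 285.4] [ 342.7 -434.6] 49.5
top [118 314  12  19 168] [124. 323.] [256.6 507.1] 23.9
side [315 167  28  22 336] [328.3 177.6] [699.9  26.1] 46.6
side [103 172  41  20 173] [126.7 183.4] [301.4 600.2] 79.9
side [215 192  20  17 201] [224.6 200. ] [431.9 260. ] 33.2
side [299 193  12   9  80] [304.5 197. ] [588.5  48.2] 19.6
side [243 208  21  17 205] [253.4 216. ] [436.9 144.5] 33.1
side [343 232  21  19 265] [353.1 240.9] [ 541.9 -168.5] 32.8
side [360 246  36  24 510] [378.5 257. ] [ 531.5 -261.2] 53.8
side [305 249  22  20 246] [315.4 258.5] [ 427.  -104.2] 32.7
side [376 298  24  23 298] [387.7 309. ] [ 413.8 -361.2] 33.1
side [377 331  63  37 355] [408.2 349. ] [ 345.3 -460.2] 89.6
```

View pics/topz.png

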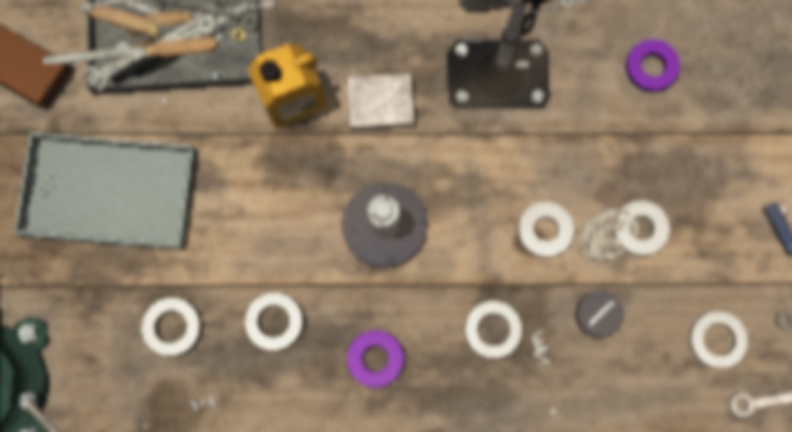

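View pics/sidez.png

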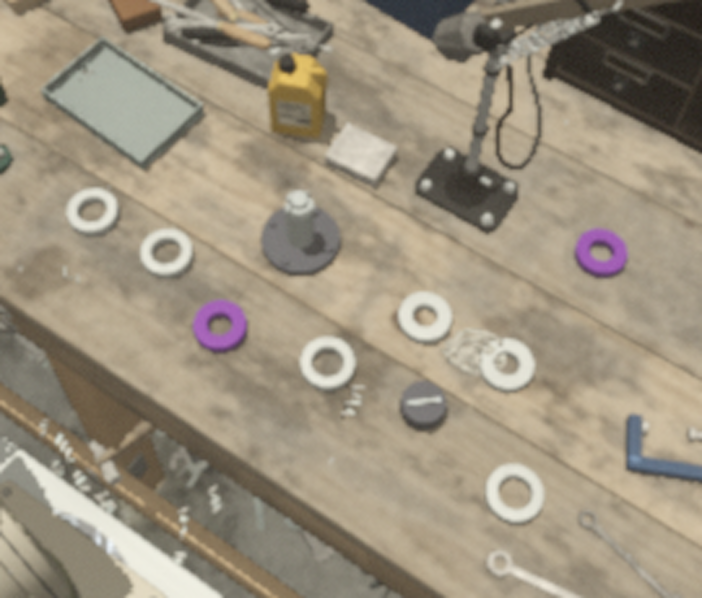

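Run:
```python
from h import *
cs=[take("top"),take("side")]
for c in cs:
    d=c["range_z"]; print(c["n"],d.max())
    v,u=np.mgrid[0:400,0:640]; px=np.c_[u.ravel(),v.ravel()]
    r=rays(c,px); P=c["o"]+r*d.reshape(-1,1)   # ray has unit z in cam
    ok=d.ravel()>0; P=P[ok]; px2=px[ok]
    bench=P[(abs(P[:,2])<.03)&(P[:,0]>.35)&(P[:,0]<.6)&(abs(P[:,1])<.4)]; print("bench z med",np.median(bench[:,2]))
    # spindle
    near=P[(np.hypot(P[:,0]-.555,P[:,1]-.022)<.08)]
    t=near[near[:,2]>.092]; print("top pts",len(t),t.mean(0) if len(t) else 0, t[:,2].max() if len(t) else 0)
    # obstacles
    o=P[(P[:,2]>.13)&(P[:,0]>.2)&(P[:,0]<1.2)&(P[:,1]>-.8)&(P[:,1]<.6)]
    for a in np.arange(.2,1.2,.1):
        print(f"{a:.1f}",[ (round(float(q[:,2].max()),2) if len(q:=o[(o[:,0]>=a)&(o[:,0]<a+.1)&(o[:,1]>=b)&(o[:,1]<b+.1)])>3 else 0) for b in np.arange(-.8,.6,.1)])
    hsv=cv2.cvtColor(c["pixels"],cv2.COLOR_RGB2HSV)
    # tray: greenish grey
    if c["n"]=="top":
        for p in [(200,200),(195,183),(310,225),(400,251),(398,247),(309,208)]: print(p,hsv[p[1],p[0]],d[p[1],p[0]])
```

```text
top 2.237388
bench z med 0.0015063607265080048
top pts 111 [0.54753613 0.02042811 0.09931394] 0.1086301237971119
0.2 [0, 0, 0, 0, 0, 0, 0, 0, 0, 0, 0, 0.19, 0.2, 0.2]
0.3 [0, 0, 0, 0, 0, 0, 0, 0, 0, 0, 0, 0, 0.2, 0.2]
0.4 [0, 0, 0, 0, 0, 0, 0, 0, 0, 0, 0, 0, 0.15, 0.15]
0.5 [0, 0, 0, 0.69, 0.69, 0, 0, 0, 0, 0, 0, 0, 0, 0]
0.6 [0, 0, 0, 0.7, 0.77, 0.78, 0.77, 0.34, 0, 0, 0, 0, 0, 0]
0.7 [0, 0, 0, 0, 0, 0, 0.45, 0.34, 0, 0, 0, 0, 0, 0.38]
0.8 [0, 0, 0, 0.2, 0.21, 0, 0, 0, 0, 0, 0, 0, 0, 0.38]
0.9 [0, 0.38, 0.35, 0.36, 0.37, 0.38, 0.38, 0, 0, 0, 0, 0, 0, 0.27]
1.0 [0, 0, 0, 0, 0, 0, 0.3, 0, 0.28, 0.14, 0, 0, 0.14, 0.15]
1.1 [0, 0, 0, 0, 0, 0, 0.15, 0, 0.15, 0.14, 0.14, 0.14, 0, 0]
(200, 200) [ 45  19 161] 1.175848
(195, 183) [ 46  18 156] 1.1855825
(310, 225) [174  13  96] 1.1594945
(400, 251) [ 20  18 169] 1.1392424
(398, 247) [  7  22 103] 1.1378903
(309, 208) [ 24  17 216] 1.0801926
side 2.9800336
bench z med 0.0012147339408790092
top pts 67 [0.54591594 0.0183237  0.09923654] 0.10680500257460546
0.2 [0, 0, 0, 0, 0, 0, 0, 0, 0, 0, 0, 0.19, 0.2, 0.19]
0.3 [0, 0, 0, 0, 0, 0, 0, 0, 0, 0, 0, 0, 0.19, 0.19]
0.4 [0, 0, 0, 0, 0, 0, 0, 0, 0, 0, 0, 0, 0.15, 0.15]
0.5 [0, 0, 0, 0.7, 0.69, 0, 0, 0, 0, 0, 0, 0, 0, 0]
0.6 [0, 0, 0, 0.71, 0.81, 0.81, 0.78, 0.33, 0, 0, 0, 0, 0, 0]
0.7 [0, 0, 0, 0, 0.81, 0, 0.44, 0.35, 0, 0, 0, 0, 0, 0.38]
0.8 [0, 0, 0, 0.21, 0.77, 0, 0, 0, 0, 0, 0, 0, 0, 0.38]
0.9 [0, 0.55, 0.59, 0.59, 0.59, 0.55, 0.55, 0, 0, 0, 0, 0, 0, 0.27]
1.0 [0, 0, 0.59, 0.59, 0.59, 0.31, 0.34, 0, 0.3, 0.3, 0.3, 0.3, 0.14, 0.15]
1.1 [0, 0, 0.59, 0.59, 0.59, 0, 0, 0, 0.18, 0.19, 0.22, 0.22, 0, 0]
```

Run:
```python
from h import *
for c in [take("top"),take("side")]:
    n=c["n"]
    save("sp_"+n,np.hstack([cv2.resize(rectify(c,.547,.02,z,.07,3000),(400,400)) for z in (.012,.095)]))
    save("cap_"+n,np.hstack([cv2.resize(rectify(c,.435,-.22,z,.05,4000),(400,400)) for z in (.027,.0)]))
    save("tray_"+n,cv2.resize(rectify(c,.55,.33,.022,.14,2000),(560,560)))
    hsv=cv2.cvtColor(c["pixels"],cv2.COLOR_RGB2HSV)
    def big(m,seed_xy,z):
        k,L,s,cen=cv2.connectedComponentsWithStats(m.astype(np.uint8))
        px=project(c,[[*seed_xy,z]])[0].round().astype(int); l=L[px[1],px[0]]
        cn,_=cv2.findContours((L==l).astype(np.uint8),cv2.RETR_EXTERNAL,cv2.CHAIN_APPROX_NONE)
        q=onplane(c,cn[0][:,0,:],z)[:,:2]*1000
        return l,s[l],q.astype(np.float32)
    V=hsv[:,:,2];S=hsv[:,:,1];H=hsv[:,:,0]
    l,s,q=big((S<30)&(V<135),(.585 ,.022),.012); print(n,"base",l,s,cv2.minEnclosingCircle(q),cv2.fitEllipse(q))
    l,s,q=big((S<60)&(V<140),(.42,-.22),.02); print(n,"cap",l,s,cv2.minEnclosingCircle(q))
    l,s,q=big((H>30)&(H<100)&(V>90),(.55,.33),.022); print(n,"tray",l,s,cv2.minAreaRect(q))
```

```text
top base 217 [294 197  33  34 584] ((546.4220581054688, 20.20826530456543), 47.369285583496094) ((545.5205688476562, 19.015832901000977), (85.93707275390625, 92.50997161865234), 74.09618377685547)
top cap 515 [389 241  21  20 276] ((444.01507568359375, -223.23013305664062), 28.339828491210938)
top tray 18 [ 157  176   74   47 2713] ((584.6034545898438, 337.8565368652344), (186.40264892578125, 118.38148498535156), 84.17659759521484)
side base 1320 [291 200  30  25 574] ((546.5792236328125, 16.247512817382812), 48.99831008911133) ((544.5346069335938, 14.877793312072754), (88.43428039550781, 95.82352447509766), 48.841468811035156)
side cap 929 [344 266  19  21 257] ((441.82257080078125, -229.4084014892578), 31.694461822509766)
side tray 75 [ 206  135   61   49 1543] ((583.9727172851562, 333.80548095703125), (196.8140106201172, 123.7940444946289), 84.96963500976562)
```

View pics/sp_top.png

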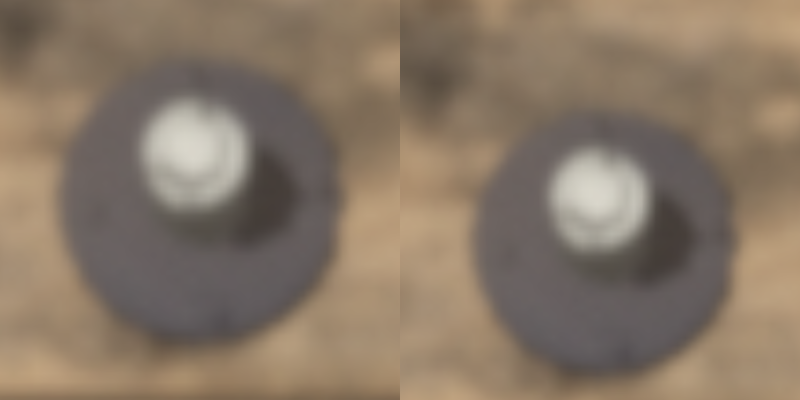

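View pics/cap_top.png

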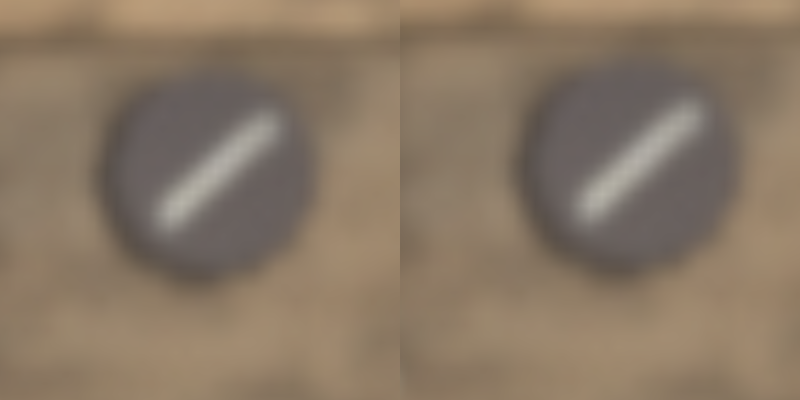

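View pics/tray_top.png

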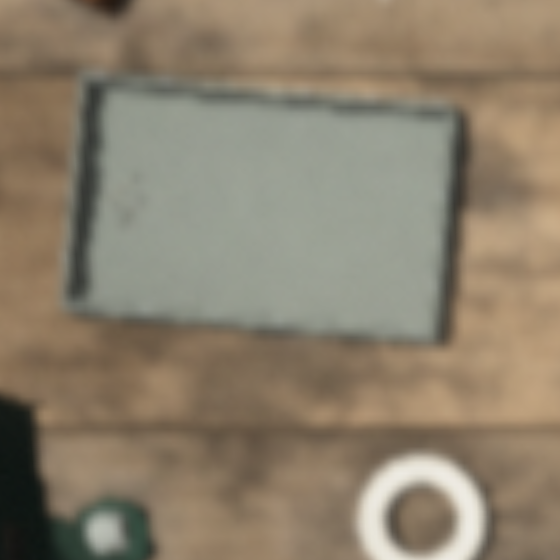

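```bash
python3 -m pendant '[[[0,0,3],[0,0,0],0],[[2,-2,2],[0,0,-9],0],[[3,-4,0],[0,0,-10],0],[[4,-4,0],[0,0,-10],0],[[4,-4,0],[0,0,-10],0],[[4,-5,0],[0,0,-10],0],[[4,-5,0],[0,0,-10],0],[[4,-5,0],[0,0,-10],0],[[4,-5,0],[0,0,-9],0],[[0,0,-3],[0,0,0],0]]' 40
python3 - <<'E'
from h import *
o=manip.get_obs(); print(o["position"],o["joint_pos"].round(2),R.from_quat(o["ee_rot"]).as_matrix()[:,0].round(3),o["clock"])
E
```

```text
clock: 1.7
position: [0.4265, 0.2679, 0.2717]
ee_rot: [1.0, -0.029, 0.003, -0.004]
ft_force: [-0.6, 1.4, -0.9]
grip_width: 1.001
[0.42645722 0.26791917 0.27170209] [-0.98  0.03  0.34  1.76 -0.02  1.34 -0.69] [ 0.998 -0.058  0.005] 1.7
```

```bash
cat >> h.py <<'E'
def fitc(q):
    A=np.c_[2*q,np.ones(len(q))]; s=np.linalg.lstsq(A,(q**2).sum(1),rcond=None)[0]
    return s[0],s[1],np.sqrt(s[2]+s[0]**2+s[1]**2)
def rings(c,z=.016,show=True):
    hsv=cv2.cvtColor(c["pixels"],cv2.COLOR_RGB2HSV)
    m=((hsv[:,:,1]<45)&(hsv[:,:,2]>165)).astype(np.uint8)
    cn,h=cv2.findContours(m,cv2.RETR_CCOMP,cv2.CHAIN_APPROX_NONE)
    out=[]
    for i,k in enumerate(cn):
        if h[0][i][3]>=0 or cv2.contourArea(k)<400: continue
        q=onplane(c,k[:,0,:],z)[:,:2]*1000; x,y,r=fitc(q)
        if not 26<r<40: continue
        j=h[0][i][2]; b=None; best=0
        while j>=0:
            if cv2.contourArea(cn[j])>best: best=cv2.contourArea(cn[j]); b=fitc(onplane(c,cn[j][:,0,:],z)[:,:2]*1000)
            j=h[0][j][0]
        out.append((x,y,r,b)); 
        if show: print("ring x %.1f y %.1f r %.1f"%(x,y,r),"bore", None if b is None else np.round(b,1),"px",k[:,0,:].mean(0).round())
    return out
def look(name,z=.016):
    o=manip.get_obs(); c=take("wrist"); save(name,c["pixels"]); print("pos",(o["position"]*1000).round(1),"yaw",np.degrees(np.arctan2(*R.from_quat(o["ee_rot"]).as_matrix()[[1,0],0])).round(1),"t",round(o["clock"],1),"grip",round(o["grip_width"],3),"F",o["ft_force"].round(1)); rings(c,z); return c
E
python3 -c "
from h import *
look('w1')"
```

```text
pos [426.5 267.9 271.7] yaw -3.3 t 1.7 grip 1.001 F [-0.6  1.4 -0.9]
ring x 697.5 y 44.7 r 26.4 bore None px [488. 294.]
ring x 433.1 y 262.4 r 31.7 bore [433.1 262.5  18.8] px [323. 172.]
ring x 768.9 y 354.2 r 35.8 bore [736.6 347.3   2.6] px [542. 106.]
ring x 186.4 y 495.4 r 27.1 bore None px [132.  25.]
```

View pics/w1.png

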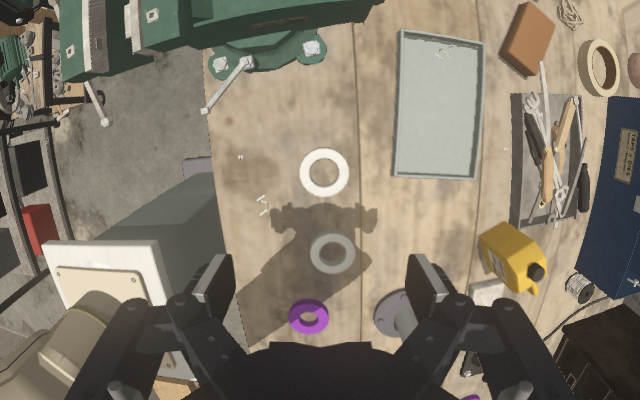

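```bash
python3 -m pendant '[[[0.3,-0.3,-6],[0,0,1.5],0],[[0.3,-0.3,-6],[0,0,1.5],0],[[0,0,-6],[0,0,0],0],[[0,0,-4],[0,0,0],0],[[0,0,-2.2],[0,0,0],0],[[0,0,-0.6],[0,0,0],0],[[0,0,0],[0,0,0],0]]' 40; python3 -c "
from h import *
look('w2')"
```

```text
clock: 2.62
position: [0.4266, 0.2675, 0.0154]
ee_rot: [1.0, 0.005, -0.0, -0.004]
ft_force: [0.7, 0.7, 0.2]
grip_width: 1.006
pos [426.6 267.5  15.4] yaw 0.6 t 2.6 grip 1.006 F [0.7 0.7 0.2]
ring x 264.9 y 382.3 r 28.8 bore None px [30. 50.]
```

View pics/w2.png

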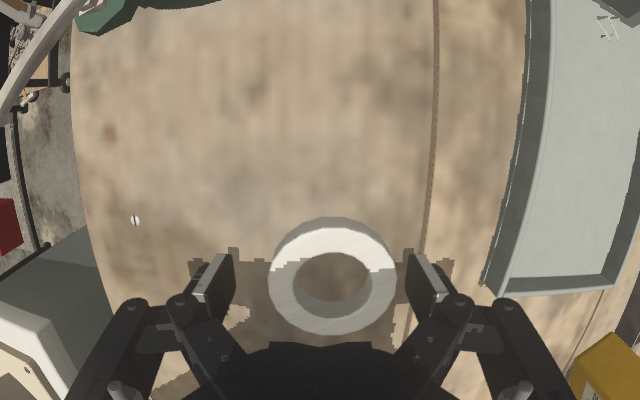

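```bash
python3 -m pendant '[[[0.5,-0.5,0],[0,0,0],0],[[0.2,-0.1,0],[0,0,0],0],[[0,0,0],[0,0,0],0]]'; python3 -m pendant '[[[0,0,0],[0,0,0],120],[[0,0,0],[0,0,0],200],[[0,0,0],[0,0,0],255],[[0,0,0],[0,0,0],255],[[0,0,0],[0,0,0],255],[[0,0,0],[0,0,0],255]]';  python3 -c "
from h import *
look('w3')"
```

```text
clock: 3.05
position: [0.4358, 0.2623, 0.0183]
ee_rot: [1.0, 0.005, 0.001, -0.006]
ft_force: [-0.2, 0.4, -0.4]
grip_width: 0.998
clock: 3.8
position: [0.4358, 0.2624, 0.0193]
ee_rot: [1.0, 0.005, 0.001, -0.006]
ft_force: [-0.2, -0.3, 0.6]
grip_width: 0.721
pos [435.8 262.4  19.3] yaw 0.6 t 3.8 grip 0.721 F [-0.2 -0.3  0.6]
```

View pics/w3.png

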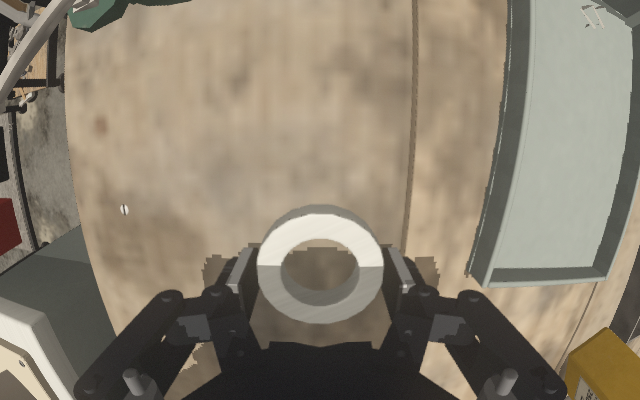

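```bash
python3 -m pendant '[[[0,0,0],[0,0,0],255],[[0,0,0],[0,0,0],255],[[0,0,3],[0,0,0],255],[[0,0,5],[0,0,0],255],[[0,0,5],[0,0,0],255]]';  python3 -c "
from h import *
look('w4')"
```

```text
clock: 4.47
position: [0.4328, 0.2603, 0.1484]
ee_rot: [1.0, 0.005, -0.002, -0.003]
ft_force: [1.4, 0.3, -0.8]
grip_width: 0.725
pos [432.8 260.3 148.4] yaw 0.6 t 4.5 grip 0.725 F [ 1.4  0.3 -0.8]
ring x 783.7 y 356.6 r 37.7 bore [763.  332.3   3.4] px [609. 127.]
ring x 321.4 y 373.2 r 39.9 bore [345.7 419.1   0.9] px [185.  50.]
```

View pics/w4.png

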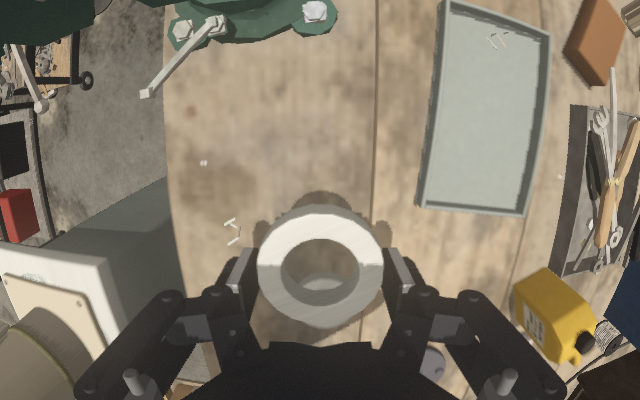

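```bash
python3 -m pendant '[[[0,0,3],[0,0,0],255],[[2,-5,3],[0,0,0],255],[[2,-6,0],[0,0,0],255],[[2,-6,0],[0,0,0],255],[[2,-6,0],[0,0,0],255],[[2,-6,0],[0,0,0],255],[[0,-2,0],[0,0,0],255],[[0,0,0],[0,0,0],255]]';  python3 - <<'E'
from h import *
c=look('w5')
save('w5r',cv2.resize(rectify(c,.547,.02,.095,.03,16000),(560,560)))
save('w5b',cv2.resize(rectify(c,.547,.02,.012,.06,9000),(560,560)))
E
```

```text
clock: 5.52
position: [0.5343, -0.0508, 0.2171]
ee_rot: [1.0, 0.007, 0.003, -0.006]
ft_force: [-0.8, -0.6, -1.5]
grip_width: 0.726
pos [534.3 -50.8 217.1] yaw 0.8 t 5.5 grip 0.726 F [-0.8 -0.6 -1.5]
ring x 428.8 y -99.2 r 26.3 bore None px [227. 218.]
ring x 699.8 y 26.1 r 38.6 bore None px [464. 116.]
```

View pics/w5.png

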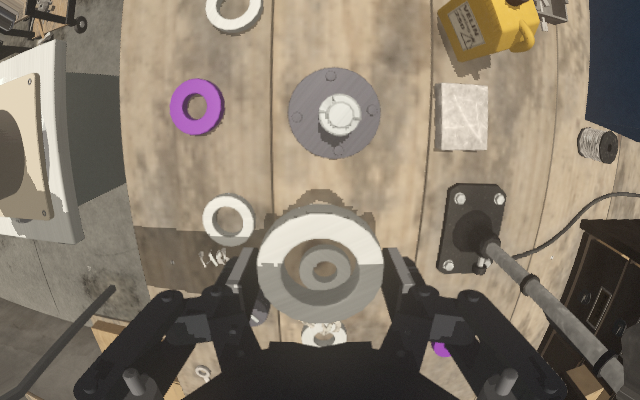

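View pics/w5r.png

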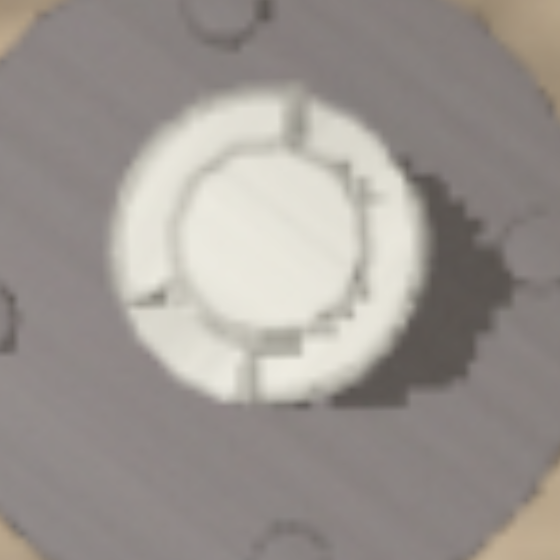

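View pics/w5b.png

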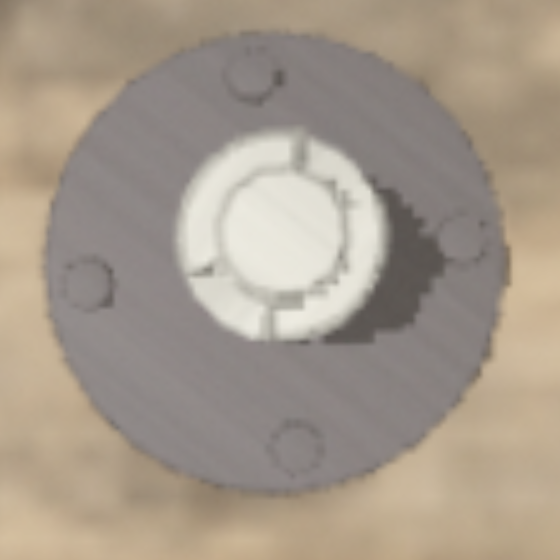

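```bash
cat >> h.py <<'E'
def held(c,dz=-.003):
    # ring held between the pads: outer top edge, from far half (rows above widest)
    p=manip.get_obs()["position"]
    g=c["pixels"].astype(int); hsv=cv2.cvtColor(c["pixels"],cv2.COLOR_RGB2HSV)
    e=cv2.Canny(cv2.cvtColor(c["pixels"],cv2.COLOR_RGB2GRAY),60,150)
    z=p[2]+dz; ys,xs=np.nonzero(e); q=onplane(c,np.c_[xs,ys],z)[:,:2]*1000
    best=None
    rng=np.random.default_rng(0)
    d=np.hypot(*(q-p[:2]*1000).T); res=[]
    for r0 in (32,19,15):
        s=q[abs(d-r0)<5]
        bc=(0,None)
        for a in np.arange(-4,4.1,.25):
            for b in np.arange(-4,4.1,.25):
                n=(abs(np.hypot(s[:,0]-p[0]*1000-a,s[:,1]-p[1]*1000-b)-r0)<.5).sum()
                if n>bc[0]: bc=(n,(a,b))
        res.append((r0,)+bc)
    return res
E
python3 - <<'E'
from h import *
c=take("wrist")
print(held(c),held(c,-.001),held(c,-.005))
e=cv2.Canny(cv2.cvtColor(c["pixels"],cv2.COLOR_RGB2GRAY),60,150)
save('w6r',cv2.resize(rectify(c,*manip.get_obs()["position"][:2],manip.get_obs()["position"][2]-.003,.04,14000),(560,560)))
E
```

```text
[(32, np.int64(218), (np.float64(0.75), np.float64(-2.5))), (19, np.int64(265), (np.float64(0.75), np.float64(-1.5))), (15, np.int64(89), (np.float64(1.5), np.float64(4.0)))] [(32, np.int64(186), (np.float64(0.75), np.float64(-1.75))), (19, np.int64(260), (np.float64(0.75), np.float64(-0.25))), (15, np.int64(85), (np.float64(3.75), np.float64(-2.75)))] [(32, np.int64(259), (np.float64(1.0), np.float64(-3.0))), (19, np.int64(180), (np.float64(0.75), np.float64(-2.5))), (15, np.int64(94), (np.float64(1.25), np.float64(2.5)))]
```

View pics/w6r.png

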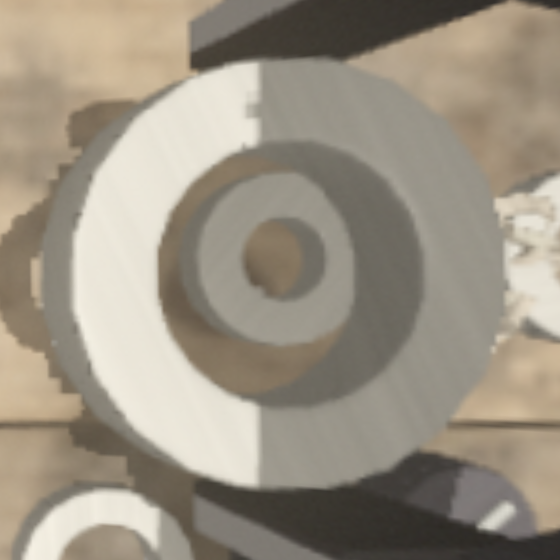

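```bash
cat >> h.py <<'E'
def held2(c,p,r2=19,zs=np.arange(-.014,.002,.001)):
    e=cv2.Canny(cv2.cvtColor(c["pixels"],cv2.COLOR_RGB2GRAY),60,150); ys,xs=np.nonzero(e); best=(0,)
    P=np.asarray(p[:2])*1000
    for dz in zs:
        q=onplane(c,np.c_[xs,ys],p[2]+dz)[:,:2]*1000-P
        q=q[np.hypot(*q.T)<40]
        for a in np.arange(-5,5.1,.5):
            for b in np.arange(-6,6.1,.5):
                d=np.hypot(q[:,0]-a,q[:,1]-b); n=(abs(d-32)<.5).sum()+(abs(d-r2)<.5).sum()
                if n>best[0]: best=(n,a,b,round(dz,4))
    return best
E
python3 - <<'E'
from h import *
c=take("wrist"); print(held2(c,manip.get_obs()["position"]))
E
```

```text
(np.int64(417), np.float64(1.0), np.float64(-2.5), np.float64(-0.006))
```

```bash
python3 -m pendant '[[[0.8,4,0],[0,0,0],255],[[0.7,3.2,0],[0,0,0],255],[[0,0,-3],[0,0,0],255],[[0,0,-3],[0,0,0],255],[[0,0,-1.5],[0,0,0],255],[[0,0,0],[0,0,0],255],[[0,0,0],[0,0,0],255]]';  python3 - <<'E'
from h import *
c=look('w7'); p=manip.get_obs()["position"]
save('w7r',np.hstack([cv2.resize(rectify(c,*p[:2],z,.04,14000),(400,400)) for z in (p[2]-.006,.102)]))
print(held2(c,p))
E
```

```text
clock: 6.55
position: [0.5493, 0.0386, 0.1416]
ee_rot: [1.0, 0.017, 0.004, -0.009]
ft_force: [0.1, -0.3, -0.6]
grip_width: 0.722
pos [549.3  38.6 141.6] yaw 2.0 t 6.5 grip 0.722 F [ 0.1 -0.3 -0.6]
ring x 700.1 y 24.4 r 39.1 bore None px [473. 217.]
ring x 439.4 y 146.5 r 31.2 bore [439.5 146.5  19.3] px [193.  74.]
(np.int64(454), np.float64(1.0), np.float64(-2.0), np.float64(-0.006))
```

View pics/w7r.png

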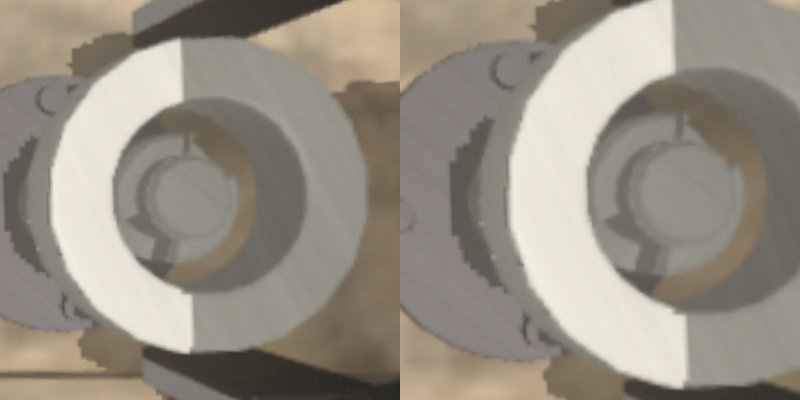

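```bash
python3 -m pendant '[[[0,-0.8,0],[0,0,0],255],[[0,-0.3,0],[0,0,0],255],[[0,0,0],[0,0,0],255],[[0,0,0],[0,0,0],255]]';  python3 - <<'E'
from h import *
c=look('w8'); p=manip.get_obs()["position"]
save('w8r',np.hstack([cv2.resize(rectify(c,*p[:2],z,.04,14000),(400,400)) for z in (p[2]-.006,.102)]))
print(held2(c,p))
E
```

```text
clock: 7.1
position: [0.5503, 0.0261, 0.1435]
ee_rot: [1.0, 0.017, 0.006, -0.01]
ft_force: [0.8, 0.2, -1.3]
grip_width: 0.723
pos [550.3  26.1 143.5] yaw 1.9 t 7.1 grip 0.723 F [ 0.8  0.2 -1.3]
ring x 700.1 y 24.8 r 39.0 bore None px [473. 204.]
ring x 439.5 y 146.4 r 31.2 bore [439.5 146.5  19.3] px [193.  61.]
(np.int64(473), np.float64(1.0), np.float64(-2.0), np.float64(-0.006))
```

View pics/w8r.png

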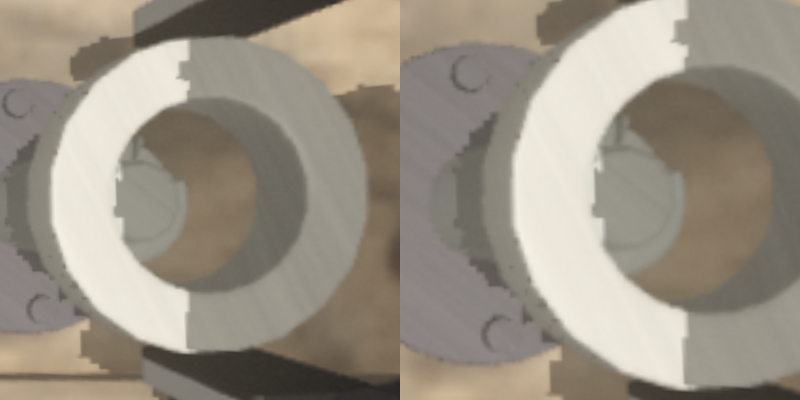

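```bash
python3 -m pendant '[[[0,-0.3,0],[0,0,-1],255],[[0,0,-0.5],[0,0,0],255],[[0,0,-0.8],[0,0,0],255],[[0,0,-0.5],[0,0,0],255],[[0,0,0],[0,0,0],255]]';  python3 - <<'E'
from h import *
c=look('w9'); p=manip.get_obs()["position"]
print(held2(c,p))
E
```

```text
clock: 7.78
position: [0.5499, 0.0232, 0.1235]
ee_rot: [1.0, 0.008, 0.005, -0.009]
ft_force: [-0.7, -1.1, -1.3]
grip_width: 0.726
pos [549.9  23.2 123.5] yaw 0.9 t 7.8 grip 0.726 F [-0.7 -1.1 -1.3]
ring x 700.4 y 24.6 r 39.0 bore None px [484. 205.]
ring x 439.4 y 146.5 r 31.2 bore [439.4 146.5  19.3] px [182.  57.]
(np.int64(456), np.float64(1.0), np.float64(-2.5), np.float64(-0.007))
```

View pics/w9.png

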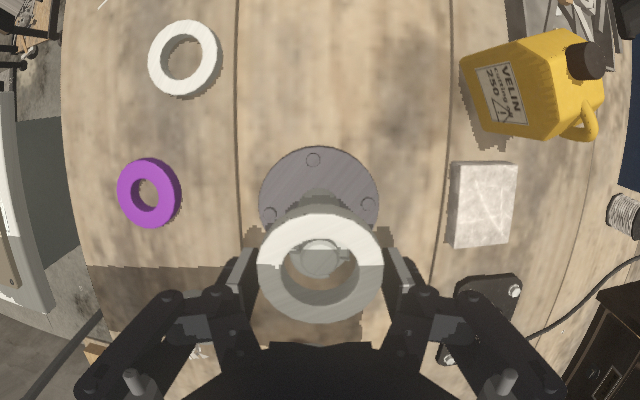

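Run:
```python
from h import *
c=take("wrist"); print(onplane(c,[[302,258],[339,258],[320,258],[320,241],[320,276]],.102)*1000)
save('w9z',cv2.resize(c["pixels"][200:330,240:400],(800,650),interpolation=cv2.INTER_CUBIC)[:600])
```

```text
[[541.51797168  21.92139048 102.        ]
 [561.47494086  22.08751133 102.        ]
 [551.21767845  22.04435327 102.        ]
 [551.07012869  32.14228958 102.        ]
 [551.38350855  10.70428736 102.        ]]
```

View pics/w9z.png

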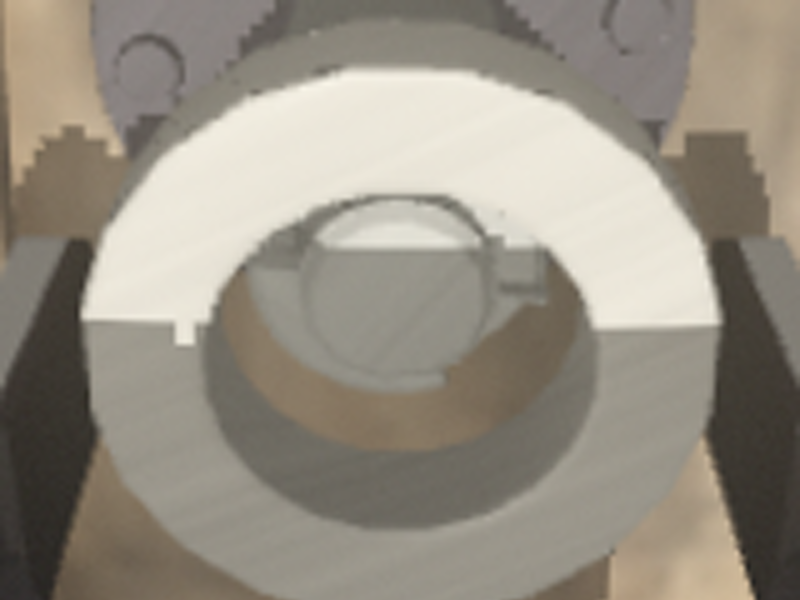

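```bash
python3 -m pendant '[[[0,0.1,-0.3],[0,0,0],255],[[0,0,-0.8],[0,0,0],255],[[0,0,-0.8],[0,0,0],255],[[0,0,-0.8],[0,0,0],255],[[0,0,0],[0,0,0],255]]';  python3 - <<'E'
from h import *
c=look('w10'); p=manip.get_obs()["position"]
print(held2(c,p))
E
```

```text
clock: 8.5
position: [0.55, 0.0239, 0.0951]
ee_rot: [1.0, 0.007, 0.006, -0.009]
ft_force: [-0.4, -0.6, -0.6]
grip_width: 0.723
pos [550.   23.9  95.1] yaw 0.8 t 8.5 grip 0.723 F [-0.4 -0.6 -0.6]
ring x 552.4 y -10.4 r 37.3 bore None px [321. 242.]
ring x 700.9 y 24.5 r 39.1 bore None px [500. 216.]
ring x 439.5 y 146.4 r 31.2 bore [439.6 146.5  19.3] px [166.  52.]
(np.int64(478), np.float64(1.0), np.float64(-2.0), np.float64(-0.007))
```

```bash
python3 -m pendant '[[[0,0,-1],[0,0,0],255],[[0,0,-1],[0,0,0],255],[[0,0,0],[0,0,0],120],[[0,0,0],[0,0,0],40],[[0,0,0],[0,0,0],0],[[0,0,1],[0,0,0],0],[[0,0,3],[0,0,0],0],[[0,0,4],[0,0,0],0],[[0,0,2],[0,0,0],0],[[0,0,0],[0,0,0],0]]';  python3 - <<'E'
from h import *
c=look('w11'); p=manip.get_obs()["position"]
E
```

```text
clock: 9.8
position: [0.5514, 0.024, 0.1813]
ee_rot: [1.0, 0.007, 0.008, -0.01]
ft_force: [0.2, 0.2, -0.5]
grip_width: 0.998
pos [551.4  24.  181.3] yaw 0.8 t 9.8 grip 0.998 F [ 0.2  0.2 -0.5]
ring x 550.3 y 14.8 r 33.9 bore [550.1  20.   17.2] px [316. 199.]
ring x 699.7 y 24.8 r 38.9 bore None px [456. 189.]
ring x 439.4 y 146.5 r 31.2 bore [439.5 146.6  19.3] px [203.  66.]
```

View pics/w11.png

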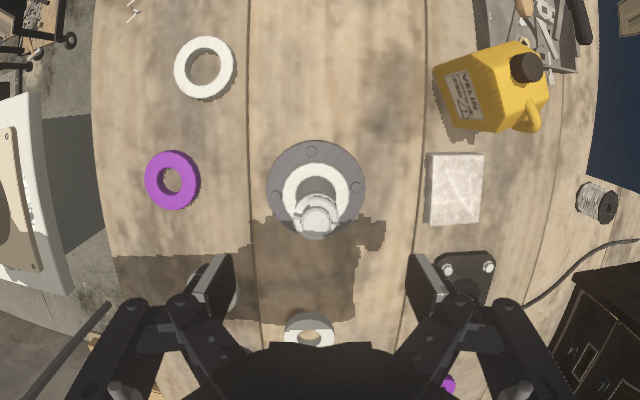

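```bash
cat >> h.py <<'E'
_look=look
def look(name,z=.016):
    c=_look(name,z); M=R.from_quat(manip.get_obs()["ee_rot"]).as_matrix(); print("tilt fix rotvec deg",np.degrees(np.cross(M[:,2],[0,0,-1])).round(1),"j",manip.get_obs()["joint_pos"].round(2)); return c
E
python3 -m pendant '[[[-2,2,0],[0,0,0],0],[[-4,4,-1],[0,0,0],0],[[-3,3.5,-3],[0,0,0],0],[[-1.5,1.8,-4],[0,0,0],0],[[-0.6,0.8,-3],[0,0,0],0],[[0,0,-1],[0,0,0],0],[[0,0,0],[0,0,0],0]]';  python3 - <<'E'
from h import *
c=look('w12')
E
```

```text
clock: 10.72
position: [0.4337, 0.1463, 0.0536]
ee_rot: [1.0, 0.007, 0.006, -0.008]
ft_force: [0.3, -0.6, -0.5]
grip_width: 1.002
pos [433.7 146.3  53.6] yaw 0.8 t 10.7 grip 1.002 F [ 0.3 -0.6 -0.5]
ring x 707.6 y 21.3 r 37.8 bore None px [580. 337.]
tilt fix rotvec deg [-1.   0.7  0. ] j [-0.86  0.18  0.47  2.13 -0.13  0.84 -0.29]
```

View pics/w12.png

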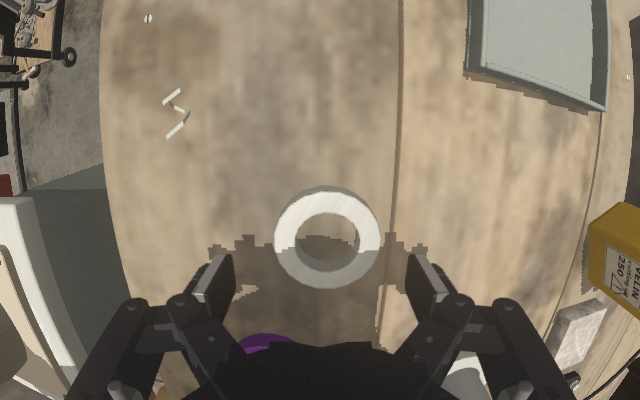

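```bash
python3 -m pendant '[[[0.5,0,-1.5],[-1,0.7,0],0],[[0,0,-1.5],[0,0,0],0],[[0,0,-0.5],[0,0,0],0],[[0,0,0],[0,0,0],160],[[0,0,0],[0,0,0],255],[[0,0,0],[0,0,0],255],[[0,0,0],[0,0,0],255],[[0,0,0],[0,0,0],255]]';  python3 -m pendant '[[[0,0,0],[0,0,0],255],[[0,0,3],[0,0,0],255],[[0,0,5],[0,0,0],255],[[1,-1,5],[0,0,0],255],[[4,-4,0],[0,0,0],255],[[4,-4,0],[0,0,0],255],[[2,-2,0],[0,0,0],255],[[0.5,-1,0],[0,0,0],255],[[0,0,0],[0,0,0],255]]'
python3 - <<'E'
from h import *
c=look('w13'); p=manip.get_obs()["position"]; o=held2(c,p); print(o); print("shift mm",551-o[1]-p[0]*1000,21.9-o[2]-p[1]*1000)
E
```

```text
clock: 11.78
position: [0.4423, 0.1458, 0.0224]
ee_rot: [1.0, 0.005, 0.003, -0.002]
ft_force: [0.1, 0.3, -1.8]
grip_width: 0.715
clock: 12.9
position: [0.5587, 0.0227, 0.157]
ee_rot: [1.0, 0.007, 0.003, -0.002]
ft_force: [0.2, 0.8, -1.5]
grip_width: 0.717
pos [558.7  22.7 157. ] yaw 0.8 t 12.9 grip 0.717 F [ 0.2  0.8 -1.5]
ring x 549.5 y 20.2 r 27.3 bore None px [305. 185.]
ring x 699.7 y 24.8 r 38.9 bore None px [461. 192.]
tilt fix rotvec deg [-0.2  0.3  0. ] j [-0.65  0.28  0.63  1.79 -0.19  1.12  0.05]
(np.int64(450), np.float64(1.0), np.float64(-1.5), np.float64(-0.009))
shift mm -8.47563132628818 -0.11269816359904894
```

View pics/w13.png

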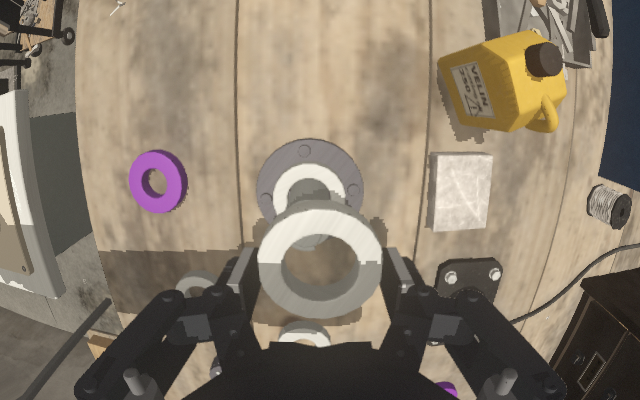

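```bash
python3 -m pendant '[[[-0.5,0,0],[0,0,0],255],[[-0.3,0,-1],[0,0,0],255],[[0,0,-1.5],[0,0,0],255],[[0,0,-0.7],[0,0,0],255],[[0,0,0],[0,0,0],255]]'
cat >> h.py <<'E'
def aim(name,r2=19,S=(551,21.9)):
    c=look(name); p=manip.get_obs()["position"]; o=held2(c,p,r2); print(o,"shift mm",round(S[0]-o[1]-p[0]*1000,1),round(S[1]-o[2]-p[1]*1000,1))
    save(name+'z',cv2.resize(c["pixels"][200:330,240:400],(640,520),interpolation=cv2.INTER_CUBIC))
E
python3 -c "
from h import *
aim('w14')"
```

```text
clock: 13.58
position: [0.5477, 0.027, 0.122]
ee_rot: [1.0, 0.01, 0.002, -0.003]
ft_force: [1.7, -1.1, -0.9]
grip_width: 0.718
pos [547.7  27.  122. ] yaw 1.1 t 13.6 grip 0.718 F [ 1.7 -1.1 -0.9]
ring x 550.1 y -16.7 r 40.0 bore None px [320. 239.]
ring x 550.8 y 18.6 r 28.1 bore None px [322. 195.]
ring x 700.5 y 24.4 r 39.1 bore None px [488. 209.]
tilt fix rotvec deg [-0.3  0.2  0. ] j [-0.65  0.3   0.61  1.85 -0.21  1.05  0.06]
(np.int64(442), np.float64(1.0), np.float64(-1.0), np.float64(-0.009)) shift mm 2.1 -4.1
```

View pics/w14z.png

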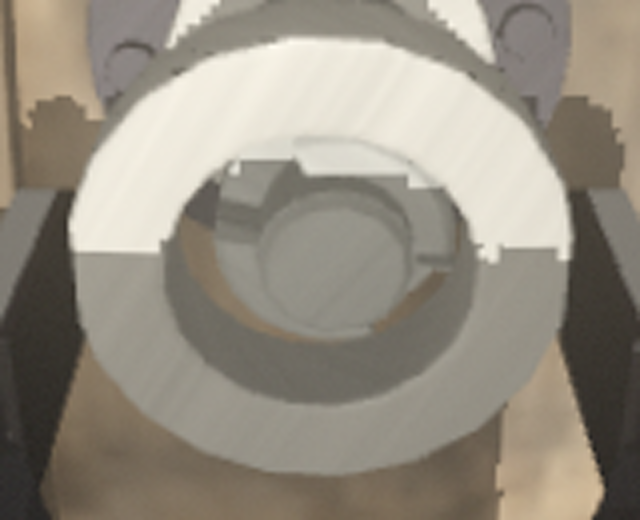

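```bash
python3 -m pendant '[[[0.2,-0.3,0.5],[0,0,0],255],[[0,-0.1,0],[0,0,0],255],[[0,0,0],[0,0,0],255]]'; python3 -c "
from h import *
aim('w15')"
```

```text
clock: 14.0
position: [0.5508, 0.0224, 0.1285]
ee_rot: [1.0, 0.01, 0.003, -0.003]
ft_force: [-0.5, 0.2, -1.4]
grip_width: 0.716
pos [550.8  22.4 128.5] yaw 1.1 t 14.0 grip 0.716 F [-0.5  0.2 -1.4]
ring x 553.3 y -25.9 r 39.4 bore [542.1 -10.5   0.9] px [321. 239.]
ring x 550.5 y 20.4 r 27.0 bore None px [317. 191.]
ring x 700.3 y 24.6 r 39.0 bore None px [482. 202.]
tilt fix rotvec deg [-0.3  0.3  0. ] j [-0.65  0.3   0.62  1.83 -0.2   1.06  0.07]
(np.int64(451), np.float64(1.0), np.float64(-1.0), np.float64(-0.009)) shift mm -0.8 0.5
```

View pics/w15z.png

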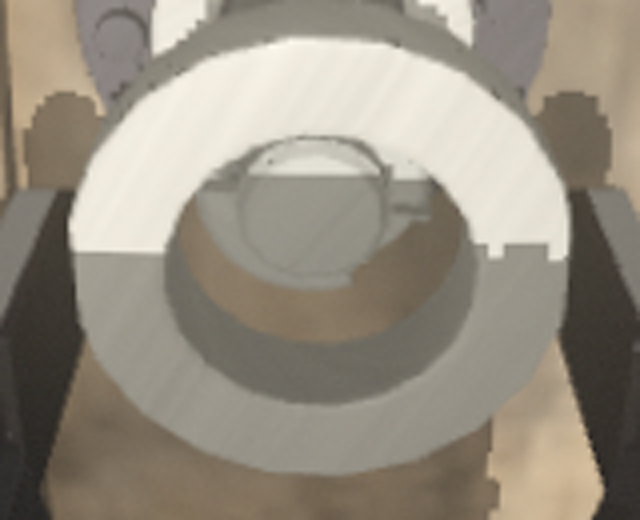

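Aligned; lower.

```bash
python3 -m pendant '[[[-0.1,0.05,-0.5],[0,0,0],255],[[0,0,-1],[0,0,0],255],[[0,0,-1],[0,0,0],255],[[0,0,-0.6],[0,0,0],255],[[0,0,0],[0,0,0],255]]'
```

```text
clock: 14.68
position: [0.5493, 0.0226, 0.0946]
ee_rot: [1.0, 0.01, 0.002, -0.003]
ft_force: [0.4, 0.0, -1.9]
grip_width: 0.714
```

```bash
python3 -m pendant '[[[0,0,-0.8],[0,0,0],255],[[0,0,0],[0,0,0],120],[[0,0,0],[0,0,0],0],[[0,0,0],[0,0,0],0],[[0,0,1],[0,0,0],0],[[0,0,3],[0,0,0],0],[[0,0,4],[0,0,0],0],[[-1,-1,3],[0,0,0],0],[[-2,-3,1],[0,0,0],0],[[-3,-4,0],[0,0,0],0],[[-1,-2,0],[0,0,0],0],[[0,0,0],[0,0,0],0]]';  python3 - <<'E'
from h import *
c=look('w16'); p=manip.get_obs()["position"]
E
```

```text
clock: 16.18
position: [0.479, -0.0794, 0.2165]
ee_rot: [1.0, 0.01, 0.006, -0.004]
ft_force: [0.5, 0.7, -1.1]
grip_width: 0.998
pos [479.  -79.4 216.5] yaw 1.1 t 16.2 grip 0.998 F [ 0.5  0.7 -1.1]
ring x -52.1 y -133.2 r 34.5 bore [ -65.8 -101.8    6.2] px [  9. 207.]
ring x 428.7 y -99.9 r 26.5 bore None px [271. 195.]
ring x 700.6 y 26.8 r 38.5 bore None px [504.  97.]
ring x 558.6 y 24.1 r 34.7 bore [555.2  17.4  19.9] px [394.  86.]
tilt fix rotvec deg [-0.5  0.7  0. ] j [-0.62  0.01  0.71  1.9  -0.02  1.22  0.12]
```

View pics/w16.png

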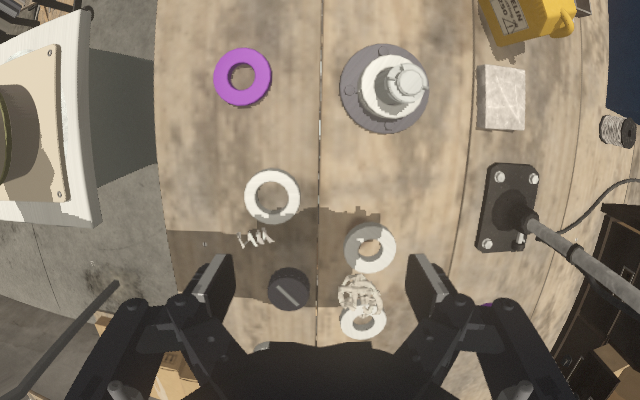

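Run:
```python
from h import *
c=take("wrist")
hsv=cv2.cvtColor(c["pixels"],cv2.COLOR_RGB2HSV); 
for (u,v) in [(271,175),(271,218),(271,195),(258,205),(271,228),(250,225),(370,235),(290,280)]: print((u,v),hsv[v,u])
q=onplane(c,[[244,196],[299,196],[271,170],[271,223]],.016)*1000; print(q.round(1))
```

```text
(271, 175) [ 23  18 246]
(271, 218) [ 22  24 162]
(271, 195) [ 17  52 151]
(258, 205) [ 21  33 125]
(271, 228) [16 63 97]
(250, 225) [ 18  67 140]
(370, 235) [ 23  28 156]
(290, 280) [11 25 83]
[[ 398.3  -99.5   16. ]
 [ 460.2  -98.5   16. ]
 [ 429.7  -69.6   16. ]
 [ 428.1 -131.2   16. ]]
```

```bash
sed -i 's/hsv\[:,:,1\]<45)&(hsv\[:,:,2\]>165)/hsv[:,:,1]<40)\&(hsv[:,:,2]>112)/' h.py; python3 -m pendant '[[[-2,-1,-1],[-0.5,0.7,0],0],[[-2,-1,-4],[0,0,0],0],[[-0.8,-0.1,-5],[0,0,0],0],[[0,0,-4],[0,0,0],0],[[0,0,-1.5],[0,0,0],0],[[0,0,0],[0,0,0],0]]';  python3 - <<'E'
from h import *
c=look('w17')
E
```

```text
clock: 17.02
position: [0.4346, -0.0916, 0.0566]
ee_rot: [1.0, 0.017, -0.0, 0.002]
ft_force: [-0.6, -0.5, 0.3]
grip_width: 1.002
pos [434.6 -91.6  56.6] yaw 2.0 t 17.0 grip 1.002 F [-0.6 -0.5  0.3]
ring x 428.8 y -100.1 r 32.2 bore [ 428.1 -101.6   18.6] px [309. 249.]
tilt fix rotvec deg [0.2 0.  0. ] j [-0.57  0.18  0.73  2.15 -0.15  0.86  0.28]
```

View pics/w17.png

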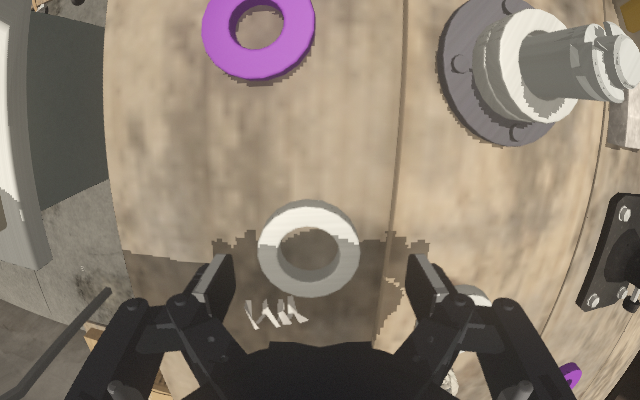

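```bash
python3 -m pendant '[[[-0.4,-0.6,-1],[0,0,0],0],[[-0.1,-0.2,-1.5],[0,0,0],0],[[0,0,-0.8],[0,0,0],0],[[0,0,-0.2],[0,0,0],0],[[0,0,0],[0,0,0],160],[[0,0,0],[0,0,0],255],[[0,0,0],[0,0,0],255],[[0,0,0],[0,0,0],255],[[0,0,0],[0,0,0],255]]';  python3 -m pendant '[[[0,0,0],[0,0,0],255],[[0,0,3],[0,0,0],255],[[0,0,5],[0,0,0],255],[[1,1,5],[0,0,0],255],[[4,4,0],[0,0,0],255],[[4,4,0],[0,0,0],255],[[2.5,2,0],[0,0,0],255],[[0.5,0.7,0],[0,0,0],255],[[0,0,0],[0,0,0],255],[[0,0,0],[0,0,0],255]]'
python3 - <<'E'
from h import *
aim('w18')
E
```

```text
clock: 18.2
position: [0.4318, -0.0995, 0.0227]
ee_rot: [1.0, 0.018, 0.002, 0.001]
ft_force: [0.3, 0.3, -0.9]
grip_width: 0.718
clock: 19.45
position: [0.5534, 0.0204, 0.1583]
ee_rot: [1.0, 0.017, 0.003, -0.001]
ft_force: [-0.2, -1.1, -1.7]
grip_width: 0.721
pos [553.4  20.4 158.3] yaw 1.9 t 19.4 grip 0.721 F [-0.2 -1.1 -1.7]
ring x 931.3 y 17.2 r 30.1 bore [931.1   3.3   4.4] px [604. 206.]
ring x 699.2 y 25.5 r 39.1 bore [667.6  38.2   1. ] px [464. 190.]
ring x 836.1 y 214.0 r 35.1 bore [817.1 201.4  12.3] px [571.  35.]
tilt fix rotvec deg [-0.1  0.4  0. ] j [-0.71  0.28  0.69  1.8  -0.2   1.12  0.08]
(np.int64(466), np.float64(1.0), np.float64(-3.5), np.float64(-0.009)) shift mm -3.4 5.1
```

View pics/w18.png

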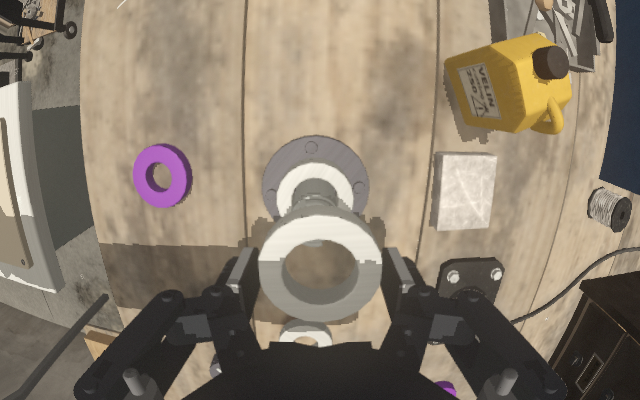

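```bash
python3 -m pendant '[[[-0.3,0.3,0],[0,0.4,-1],255],[[0,0.2,-0.5],[0,0,0],255],[[0,0,-1],[0,0,0],255],[[0,0,-0.5],[0,0,0],255],[[0,0,0],[0,0,0],255],[[0,0,0],[0,0,0],255]]'
python3 - <<'E'
from h import *
aim('w19')
E
```

```text
clock: 20.25
position: [0.549, 0.0242, 0.1368]
ee_rot: [1.0, 0.006, -0.001, -0.001]
ft_force: [-0.4, 0.5, -0.9]
grip_width: 0.719
pos [549.   24.2 136.8] yaw 0.7 t 20.2 grip 0.719 F [-0.4  0.5 -0.9]
ring x 934.2 y 15.7 r 33.0 bore [922.2  12.9   6.5] px [620. 210.]
ring x 698.8 y 25.9 r 39.6 bore [676.5  62.4   1.2] px [479. 197.]
ring x 265.1 y 148.3 r 35.5 bore [274.7 147.1   2.5] px [53. 84.]
tilt fix rotvec deg [-0.1 -0.1 -0. ] j [-0.71  0.3   0.68  1.83 -0.21  1.09  0.07]
(np.int64(454), np.float64(1.0), np.float64(-3.5), np.float64(-0.009)) shift mm 1.0 1.1
```

View pics/w19z.png

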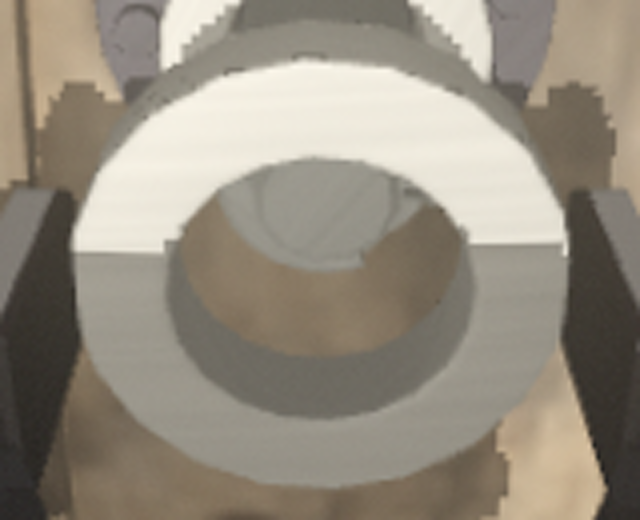

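```bash
python3 -m pendant '[[[0.1,0.1,-0.5],[0,0,0],255],[[0,0,-0.8],[0,0,0],255],[[0,0,0],[0,0,0],255]]'
python3 - <<'E'
from h import *
aim('w20')
E
python3 -m pendant '[[[0,0,-0.7],[0,0,0],255],[[0,0,-0.8],[0,0,0],255],[[0,0,-0.4],[0,0,0],255],[[0,0,0],[0,0,0],255]]'
```

```text
clock: 20.68
position: [0.5502, 0.0255, 0.123]
ee_rot: [1.0, 0.006, -0.0, -0.001]
ft_force: [0.3, 0.2, -1.3]
grip_width: 0.723
pos [550.2  25.5 123. ] yaw 0.7 t 20.7 grip 0.723 F [ 0.3  0.2 -1.3]
ring x 931.5 y 12.7 r 32.8 bore [930.1   8.2   8.1] px [626. 215.]
ring x 699.1 y 25.8 r 39.6 bore [667.2  41.3   1.6] px [485. 203.]
ring x 271.1 y 149.6 r 32.2 bore [290.  138.8   4.3] px [49. 83.]
tilt fix rotvec deg [-0.1 -0.  -0. ] j [-0.7   0.32  0.67  1.84 -0.23  1.06  0.08]
(np.int64(463), np.float64(0.5), np.float64(-4.0), np.float64(-0.01)) shift mm 0.1 0.4
clock: 21.22
position: [0.5504, 0.0254, 0.1029]
ee_rot: [1.0, 0.006, -0.0, -0.001]
ft_force: [0.3, -0.7, -1.0]
grip_width: 0.721
```

```bash
python3 -m pendant '[[[0,0,-0.8],[0,0,0],255],[[0,0,0],[0,0,0],120],[[0,0,0],[0,0,0],0],[[0,0,0],[0,0,0],0],[[0,0,1],[0,0,0],0],[[0,0,3],[0,0,0],0],[[0,0,4],[0,0,0],0],[[-1,-2,3],[0,0,0],0],[[-2,-5,0],[0,0,0],0],[[-3,-6,0],[0,0,0],0],[[-3,-6,0],[0,0,0],0],[[-2,-6,0],[0,0,0],0]]'
python3 - <<'E'
from h import *
c=look('w21')
E
python3 -m pendant '[[[-2,-6,0],[0,0,0],0],[[-1,-5,0],[0,0,0],0],[[0,-2,0],[0,0,0],0],[[0,0,0],[0,0,0],0]]'
python3 - <<'E'
from h import *
c=look('w22')
E
```

```text
clock: 22.72
position: [0.4445, -0.2171, 0.2145]
ee_rot: [1.0, 0.01, 0.005, -0.002]
ft_force: [0.9, -1.6, -0.3]
grip_width: 0.996
pos [ 444.5 -217.1  214.5] yaw 1.1 t 22.7 grip 0.996 F [ 0.9 -1.6 -0.3]
ring x 355.4 y -417.5 r 34.8 bore [ 344.8 -377.9    6.8] px [246. 320.]
ring x 415.0 y -360.2 r 32.1 bore [ 415.1 -359.7   18.3] px [292. 289.]
ring x 542.0 y -168.2 r 32.2 bore [ 541.2 -168.1   13.7] px [408. 136.]
ring x 931.9 y 22.4 r 32.1 bore [921.9  18.3   8. ] px [630.  50.]
ring x 702.3 y 5.6 r 28.0 bore None px [530.  13.]
ring x 550.4 y 2.2 r 32.9 bore [549.8 -27.7   1.2] px [421.   7.]
tilt fix rotvec deg [-0.1  0.6  0. ] j [-0.49  0.05  0.92  1.89 -0.05  1.22  0.45]
clock: 23.28
position: [0.4126, -0.3504, 0.2185]
ee_rot: [1.0, 0.003, 0.008, -0.0]
ft_force: [-0.7, 0.5, 0.4]
grip_width: 1.003
pos [ 412.6 -350.4  218.5] yaw 0.4 t 23.3 grip 1.003 F [-0.7  0.5  0.4]
ring x 415.9 y -358.0 r 31.4 bore [ 415.9 -357.2   18.2] px [319. 183.]
ring x 542.4 y -170.0 r 30.9 bore [ 541.2 -168.3   13.1] px [434.  20.]
tilt fix rotvec deg [-0.1  0.9  0. ] j [-0.25  0.23  1.01  1.78 -0.22  1.24  0.82]
```

View pics/w21.png

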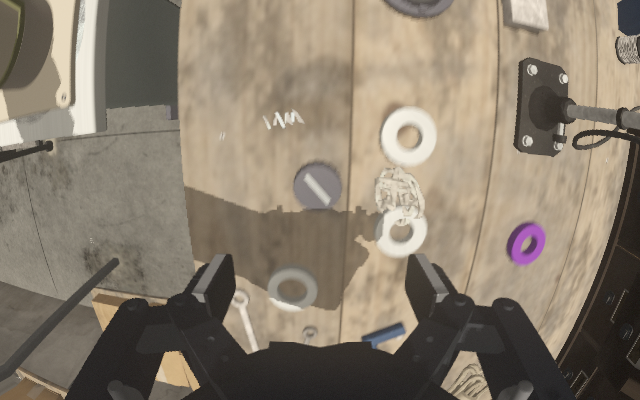

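View pics/w22.png

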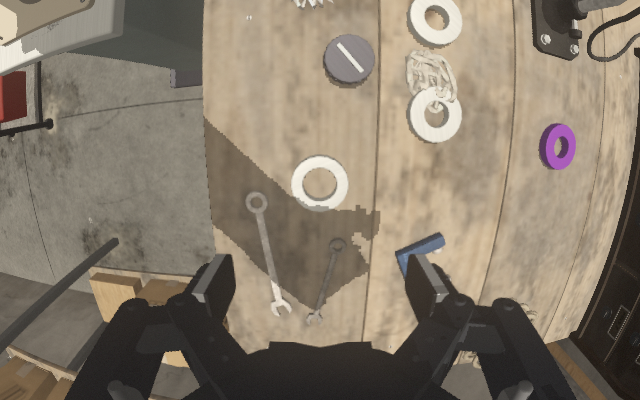

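Run:
```python
from h import *
c=take("wrist"); print((onplane(c,[[257,202],[268,200],[258,191],[337,245]],.005)*1000).round(0))
```

```text
[[ 344. -382.    5.]
 [ 357. -380.    5.]
 [ 346. -369.    5.]
 [ 438. -437.    5.]]
```

```bash
python3 -m pendant '[[[0.3,-0.6,-2],[0,0.9,0],25],[[0,-0.1,-5],[0,0,0],25],[[0,0,-5],[0,0,0],25],[[0,0,-3],[0,0,0],25],[[0,0,-0.5],[0,0,0],25],[[0,0,0],[0,0,0],25]]';  python3 - <<'E'
from h import *
c=look('w23')
E
```

```text
clock: 24.12
position: [0.4222, -0.3468, 0.062]
ee_rot: [1.0, 0.011, 0.003, -0.003]
ft_force: [0.3, -0.8, 0.5]
grip_width: 0.902
pos [ 422.2 -346.8   62. ] yaw 1.3 t 24.1 grip 0.902 F [ 0.3 -0.8  0.5]
ring x 416.1 y -356.9 r 32.1 bore [ 415.2 -356.6   17.5] px [308. 248.]
tilt fix rotvec deg [-0.3  0.4  0. ] j [-0.11  0.47  0.87  1.9  -0.44  0.97  0.99]
```

View pics/w23.png

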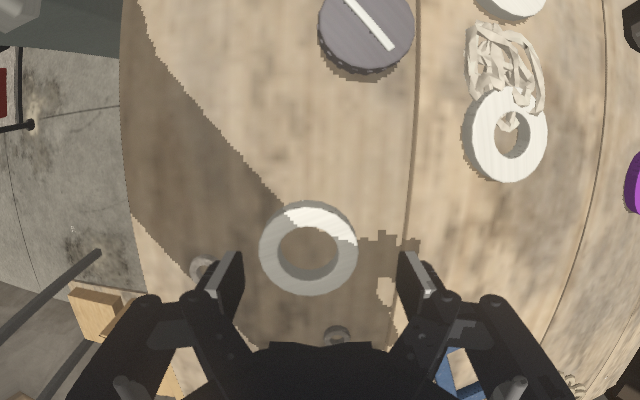

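```bash
python3 -m pendant '[[[-0.5,-0.8,0],[0,0.3,0],25],[[0,-0.2,-1.2],[0,0,0],25],[[0,0,-1.5],[0,0,0],25],[[0,0,-1],[0,0,0],25],[[0,0,-0.2],[0,0,0],25],[[0,0,0],[0,0,0],25]]';  python3 - <<'E'
from h import *
c=look('w24')
E
```

```text
clock: 24.92
position: [0.418, -0.3581, 0.0224]
ee_rot: [1.0, 0.011, 0.002, -0.003]
ft_force: [0.2, -0.6, 0.6]
grip_width: 0.899
pos [ 418.  -358.1   22.4] yaw 1.3 t 24.9 grip 0.899 F [ 0.2 -0.6  0.6]
ring x 415.9 y -356.7 r 32.1 bore [ 414.5 -357.4   17.9] px [314. 262.]
ring x 537.1 y -260.3 r 38.5 bore [ 537.7 -280.4    8.4] px [552.  65.]
tilt fix rotvec deg [-0.3  0.2  0. ] j [-0.04  0.54  0.82  1.91 -0.51  0.91  1.05]
```

```bash
python3 -m pendant '[[[0,0.1,-0.3],[0,0,0],25],[[0,0,0],[0,0,0],160],[[0,0,0],[0,0,0],255],[[0,0,0],[0,0,0],255],[[0,0,0],[0,0,0],255],[[0,0,0],[0,0,0],255],[[0,0,3],[0,0,0],255],[[0,0,5],[0,0,0],255],[[0,0,5],[0,0,0],255],[[0,2,2],[0,0,0],255]]';  python3 -m pendant '[[[1,4,0],[0,0,0],255],[[2,6,0],[0,0,0],255],[[2,6,0],[0,0,0],255],[[2,6,0],[0,0,0],255],[[3,6,0],[0,0,0],255],[[2,4,0],[0,0,0],255],[[1,2,0],[0,0,0],255],[[0.3,1,0],[0,0,0],255],[[0,0,0],[0,0,0],255],[[0,0,0],[0,0,0],255]]'
python3 - <<'E'
from h import *
aim('w25')
E
```

```text
clock: 26.22
position: [0.4164, -0.337, 0.1725]
ee_rot: [1.0, 0.01, 0.0, -0.003]
ft_force: [-0.1, 1.1, -1.1]
grip_width: 0.716
clock: 27.48
position: [0.5465, 0.0124, 0.1747]
ee_rot: [1.0, 0.007, 0.003, -0.003]
ft_force: [0.4, 0.2, -0.6]
grip_width: 0.715
pos [546.5  12.4 174.7] yaw 0.8 t 27.5 grip 0.715 F [ 0.4  0.2 -0.6]
ring x 930.9 y 16.0 r 28.8 bore [922.4  13.    5.7] px [602. 193.]
ring x 698.8 y 25.8 r 39.1 bore [666.8  44.4   1.5] px [465. 177.]
ring x 830.7 y 210.6 r 34.2 bore [816.4 202.   11.6] px [561.  28.]
tilt fix rotvec deg [-0.4  0.3  0. ] j [-0.82  0.27  0.83  1.81 -0.22  1.16  0.1 ]
(np.int64(425), np.float64(1.0), np.float64(-3.5), np.float64(-0.007)) shift mm 3.5 13.0
```

View pics/w25.png

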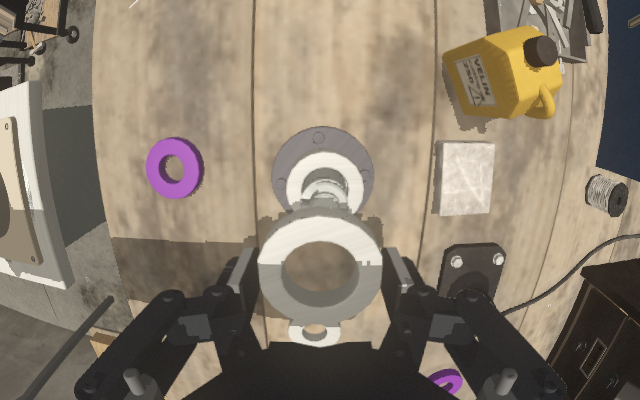

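```bash
python3 -m pendant '[[[0.2,0.8,0],[0,0,0],255],[[0.1,0.3,-1],[0,0,0],255],[[0,0,-1.5],[0,0,0],255],[[0,0,-1],[0,0,0],255],[[0,0,0],[0,0,0],255],[[0,0,0],[0,0,0],255]]'
python3 - <<'E'
from h import *
aim('w26')
E
```

```text
clock: 28.28
position: [0.5488, 0.0223, 0.1365]
ee_rot: [1.0, 0.006, 0.002, -0.003]
ft_force: [0.0, 0.5, -0.6]
grip_width: 0.715
pos [548.8  22.3 136.5] yaw 0.7 t 28.3 grip 0.715 F [ 0.   0.5 -0.6]
ring x 933.5 y 15.6 r 32.7 bore [909.1  13.7   6.8] px [619. 208.]
ring x 699.5 y 25.7 r 39.3 bore [667.9  38.4   1. ] px [479. 195.]
ring x 264.5 y 146.4 r 35.0 bore [279.  160.2   3.4] px [52. 84.]
tilt fix rotvec deg [-0.4  0.2  0. ] j [-0.8   0.32  0.8   1.84 -0.27  1.09  0.11]
(np.int64(453), np.float64(1.0), np.float64(-3.5), np.float64(-0.007)) shift mm 1.3 3.1
```

View pics/w26z.png

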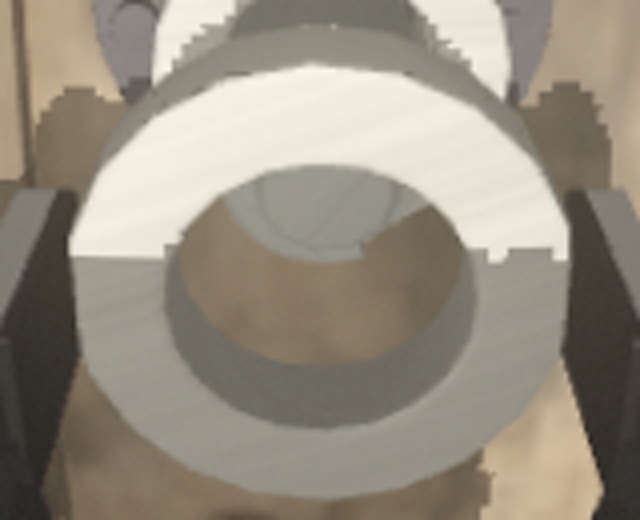

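```bash
python3 -m pendant '[[[0.1,0.3,-0.3],[0,0,0],255],[[0,0,-0.5],[0,0,0],255],[[0,0,0],[0,0,0],255]]'
python3 - <<'E'
from h import *
aim('w27')
E
python3 -m pendant '[[[0,0,-0.7],[0,0,0],255],[[0,0,-0.8],[0,0,0],255],[[0,0,-0.8],[0,0,0],255],[[0,0,0],[0,0,0],255]]'
```

```text
clock: 28.7
position: [0.5502, 0.0257, 0.1286]
ee_rot: [1.0, 0.006, 0.003, -0.003]
ft_force: [-0.2, -0.1, -1.5]
grip_width: 0.713
pos [550.2  25.7 128.6] yaw 0.7 t 28.7 grip 0.713 F [-0.2 -0.1 -1.5]
ring x 933.5 y 14.5 r 33.3 bore [924.8   4.6   9.9] px [622. 213.]
ring x 699.3 y 25.7 r 39.5 bore [667.1  44.4   1.7] px [481. 202.]
ring x 268.7 y 148.3 r 33.3 bore [267.7 133.3   2.9] px [49. 85.]
tilt fix rotvec deg [-0.4  0.3  0. ] j [-0.8   0.34  0.8   1.84 -0.28  1.07  0.12]
(np.int64(442), np.float64(1.0), np.float64(-3.5), np.float64(-0.007)) shift mm -0.4 -0.4
clock: 29.25
position: [0.5501, 0.0255, 0.1039]
ee_rot: [1.0, 0.006, 0.003, -0.003]
ft_force: [-0.1, -0.5, -0.6]
grip_width: 0.714
```

```bash
python3 -m pendant '[[[0,0,-0.8],[0,0,0],255],[[0,0,0],[0,0,0],120],[[0,0,0],[0,0,0],0],[[0,0,0],[0,0,0],0],[[0,0,1],[0,0,0],0],[[0,0,3],[0,0,0],0],[[0,0,4],[0,0,0],0],[[0,-3,3],[0,0,0],0],[[0,-6,0],[0,0,0],0],[[0,-4,0],[0,0,0],0],[[0,-1,0],[0,0,0],0],[[0,0,0],[0,0,0],0]]'
python3 - <<'E'
from h import *
c=look('w28')
t=take("top"); save("t28",cv2.resize(t["pixels"][120:300,150:480],None,fx=2.4,fy=2.4,interpolation=cv2.INTER_CUBIC))
E
```

```text
clock: 30.75
position: [0.5512, -0.1176, 0.2159]
ee_rot: [1.0, 0.007, 0.007, -0.004]
ft_force: [0.1, 0.4, -0.9]
grip_width: 1.001
pos [ 551.2 -117.6  215.9] yaw 0.8 t 30.8 grip 1.001 F [ 0.1  0.4 -0.9]
ring x 544.0 y -164.0 r 31.6 bore [ 544.4 -163.1   13.7] px [310. 218.]
ring x 793.7 y -130.4 r 26.9 bore [ 815.1 -152.     1.6] px [505. 199.]
ring x 929.1 y 16.5 r 26.3 bore [918.4  16.6   6. ] px [588.  95.]
ring x 699.2 y 27.0 r 38.7 bore None px [451.  55.]
tilt fix rotvec deg [-0.4  0.7  0. ] j [-0.62  0.28  0.9   1.72 -0.24  1.24  0.35]
```

View pics/w28.png

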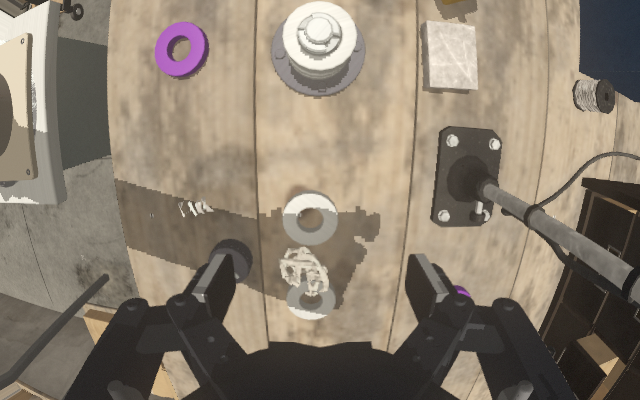

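View pics/t28.png

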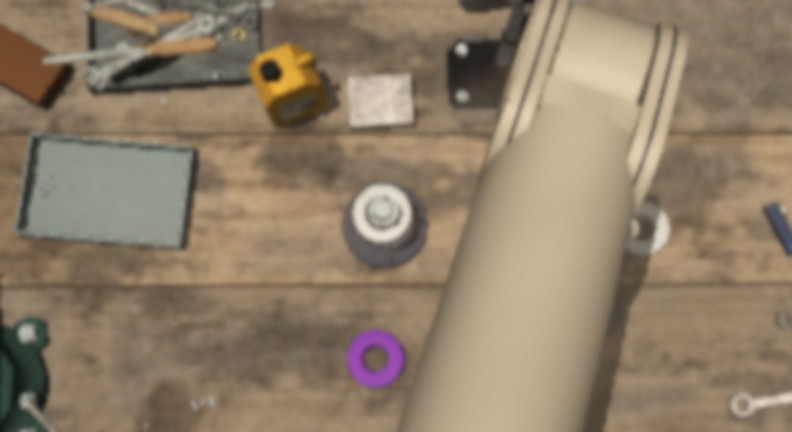

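Run:
```python
from h import *
t=take("side"); save("s28",cv2.resize(t["pixels"][60:330,220:560],None,fx=2.2,fy=2.2,interpolation=cv2.INTER_CUBIC))
for n in ("side","top"):
    c=take(n); d=c["range_z"]; v,u=np.mgrid[0:400,0:640]; r=rays(c,np.c_[u.ravel(),v.ravel()]); P=c["o"]+r*d.reshape(-1,1); P=P[d.ravel()>0]
    np.save(f"/tmp/P_{n}.npy",P)
    m=(P[:,2]>.2)&(P[:,0]>.5)&(P[:,0]<.85)&(P[:,1]>-.55)&(P[:,1]<.1)
    Q=P[m]
    print(n)
    for zz in np.arange(.2,.85,.1):
        q=Q[(Q[:,2]>=zz)&(Q[:,2]<zz+.1)]
        H,_,_=np.histogram2d(q[:,0],q[:,1],bins=[np.arange(.5,.86,.05),np.arange(-.55,.11,.05)]); print(round(zz,1)); print(H.astype(int))
```

```text
side
0.2
[[  0   0   0   0   0   0   0   0  89   2   0   0   0]
 [  0   0   0   0   0   0   0   0  12   0   0   0   0]
 [  0   0   0   0   0   0   0   0   2   0   0   0   0]
 [  0   0   0   0   0   0   0   0   2   0   0   0   0]
 [  0   0   0   0   0   0   0   0 149   0   0   0   0]
 [  0   0   0   0   0   0   0   0   0   0   0   0   0]
 [  0   0   0   0   0   0   0   0   0   0   0   0   0]]
0.3
[[  0   0   0   0   0   0   0  77 384  37   0   0   0]
 [  0   0   0   0   0   0   0  13   0   0   0   0   0]
 [  0   0   0   0   0   0   0   0   0   0   0   0   0]
 [  0   0   0   0   0   0   0  53  42   0   0   0   0]
 [  0   0   0   0   0   0   0  80 155   0   0   0   0]
 [  0   0   0   0   0   0   0   0   0   0   0   0   0]
 [  0   0   0   0   0   0   0   0   0   0   0   0   0]]
0.4
[[  0   0   0   0   0   0   0 202 399  47   0   0   0]
 [  0   0   0   0   0   0   0  28   0   0   0   0   0]
 [  0   0   0   0   0   0   0   0   0   0   0   0   0]
 [  0   0   0   0   0   4 240 166   0   0   0   0   0]
 [  0   0   0   0   0   0   1  43   3   0   0   0   0]
 [  0   0   0   0   0   0   0   0   
[... 3668 characters left out ...]
 0    0    0    0    0    0    0]
 [   0    0    0    0    0    0    0    0    0    0    0    0    0]]
0.7
[[  0   0   0   0   0   0   0   0   0   0   0   0   0]
 [  0   0   0   0   0   0   0   0   0   0   0   0   0]
 [  0   0   0  79  55 541 577  34   0   0   0   0   0]
 [  0   0   0   0   2   0   0   4   0   0   0   0   0]
 [  0   0   0   0   0   0   0   0   0   0   0   0   0]
 [  0   0   0   0   0   0   0   0   0   0   0   0   0]
 [  0   0   0   0   0   0   0   0   0   0   0   0   0]]
0.8
[[0 0 0 0 0 0 0 0 0 0 0 0 0]
 [0 0 0 0 0 0 0 0 0 0 0 0 0]
 [0 0 0 0 0 0 0 0 0 0 0 0 0]
 [0 0 0 0 0 0 0 0 0 0 0 0 0]
 [0 0 0 0 0 0 0 0 0 0 0 0 0]
 [0 0 0 0 0 0 0 0 0 0 0 0 0]
 [0 0 0 0 0 0 0 0 0 0 0 0 0]]
```

View pics/s28.png

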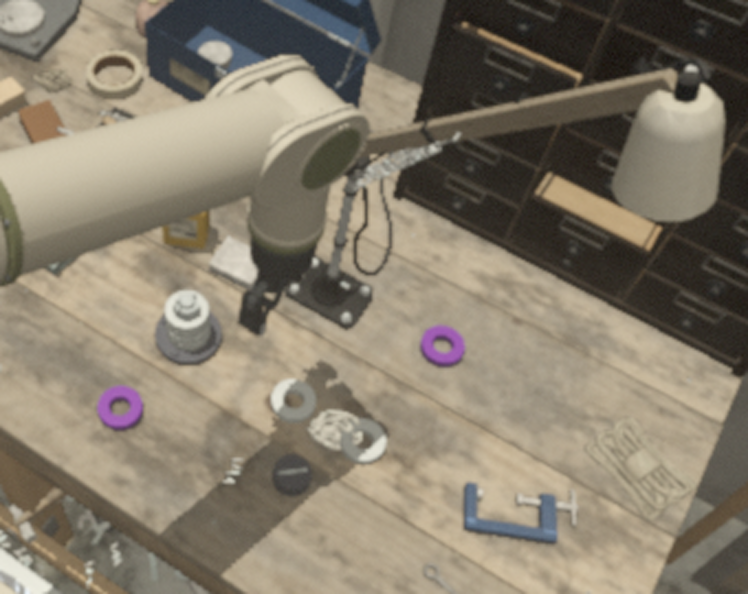

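```bash
python3 -m pendant '[[[-0.3,-1.5,-2],[-0.4,0.7,0],0],[[-0.3,-1.5,-4],[0,0,0],0],[[0,-1,-4],[0,0,0],0],[[0,-0.2,-3.5],[0,0,0],0],[[0,0,-1],[0,0,0],0],[[0,0,0],[0,0,0],0]]';  python3 - <<'E'
from h import *
c=look('w29')
E
```

```text
clock: 31.75
position: [0.5472, -0.1527, 0.067]
ee_rot: [1.0, 0.013, 0.0, -0.001]
ft_force: [-0.4, 0.3, 0.5]
grip_width: 0.999
pos [ 547.2 -152.7   67. ] yaw 1.5 t 31.8 grip 0.999 F [-0.4  0.3  0.5]
ring x 825.9 y -131.8 r 28.5 bore [ 832.9 -134.3    4.9] px [620. 212.]
ring x 704.6 y 6.7 r 26.5 bore [710.5  -9.5   0.9] px [550.  19.]
ring x 551.1 y 8.6 r 36.2 bore None px [333.  14.]
tilt fix rotvec deg [-0.1  0.1  0. ] j [-0.45  0.49  0.8   1.84 -0.42  0.99  0.55]
```

View pics/w29.png

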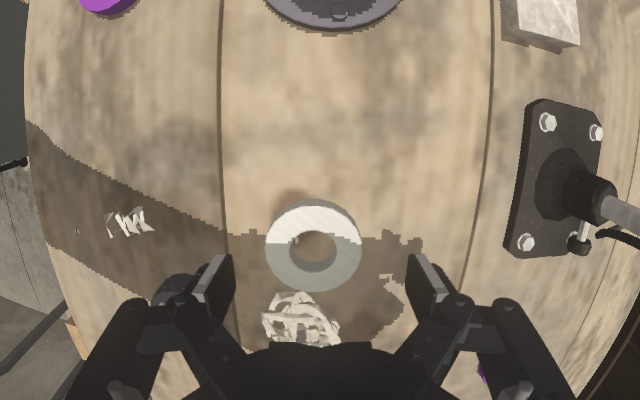

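Run:
```python
from h import *
c=take("wrist"); print((onplane(c,[[265,246],[361,246],[313,206],[313,291]],.016)*1000).round(1))
p=manip.get_obs()["position"]; print(held2(c,(.543,-.164,.016),15,[0.]))
```

```text
[[ 513.5 -162.8   16. ]
 [ 575.  -161.1   16. ]
 [ 543.9 -134.8   16. ]
 [ 544.9 -196.4   16. ]]
(np.int64(237), np.float64(0.5), np.float64(-2.0), 0.0)
```

```bash
python3 -m pendant '[[[-0.2,-0.9,-1],[0,0,0],0],[[-0.1,-0.4,-1.5],[0,0,0],0],[[0,0,-1.2],[0,0,0],0],[[0,0,-0.3],[0,0,0],0],[[0,0,0],[0,0,0],0]]';  python3 - <<'E'
from h import *
c=look('w30'); print(held2(c,(.5435,-.166,.016),15,[0.]))
E
```

```text
clock: 32.48
position: [0.5456, -0.1668, 0.0269]
ee_rot: [1.0, 0.014, 0.003, -0.001]
ft_force: [-0.2, 0.2, 0.0]
grip_width: 0.999
pos [ 545.6 -166.8   26.9] yaw 1.6 t 32.5 grip 0.999 F [-0.2  0.2  0. ]
ring x 282.1 y -194.8 r 39.9 bore [ 307.  -201.7    2.7] px [ 11. 261.]
ring x 542.7 y -174.2 r 36.6 bore [ 543.6 -165.3   14.7] px [309. 287.]
tilt fix rotvec deg [-0.1  0.3  0. ] j [-0.39  0.55  0.76  1.86 -0.47  0.92  0.62]
(np.int64(305), np.float64(0.0), np.float64(0.0), 0.0)
```

```bash
python3 -m pendant '[[[0,0,-0.7],[0,0,0],0],[[0,0,0],[0,0,0],160],[[0,0,0],[0,0,0],255],[[0,0,0],[0,0,0],255],[[0,0,0],[0,0,0],255],[[0,0,0],[0,0,0],255],[[0,0,3],[0,0,0],255],[[0,0,5],[0,0,0],255],[[0,0,5],[0,0,0],255],[[0,2,3],[0,0,0],255]]';  python3 -m pendant '[[[0,4,0],[0,0,0],255],[[0,6,0],[0,0,0],255],[[0,6,0],[0,0,0],255],[[0,6,0],[0,0,0],255],[[0,6,0],[0,0,0],255],[[0.5,6,0],[0,0,0],255],[[0.5,4,0],[0,0,0],255],[[0,2,0],[0,0,0],255],[[0,0,0],[0,0,0],255],[[0,0,0],[0,0,0],255]]'
python3 - <<'E'
from h import *
aim('w31',15)
E
```

```text
clock: 33.78
position: [0.5435, -0.1474, 0.1829]
ee_rot: [1.0, 0.012, 0.001, -0.001]
ft_force: [1.1, 0.2, -1.5]
grip_width: 0.727
clock: 35.02
position: [0.5521, 0.2627, 0.1855]
ee_rot: [1.0, 0.011, 0.004, -0.001]
ft_force: [-0.1, -0.2, -2.3]
grip_width: 0.726
pos [552.1 262.7 185.5] yaw 1.2 t 35.0 grip 0.726 F [-0.1 -0.2 -2.3]
ring x 931.7 y 12.5 r 33.6 bore [920.3   7.3   8.6] px [544. 337.]
tilt fix rotvec deg [-0.2  0.4  0. ] j [-1.09  0.4   0.73  1.62 -0.28  1.22 -0.28]
(np.int64(420), np.float64(1.0), np.float64(-0.5), np.float64(-0.008)) shift mm -2.1 -240.3
```

View pics/w31.png

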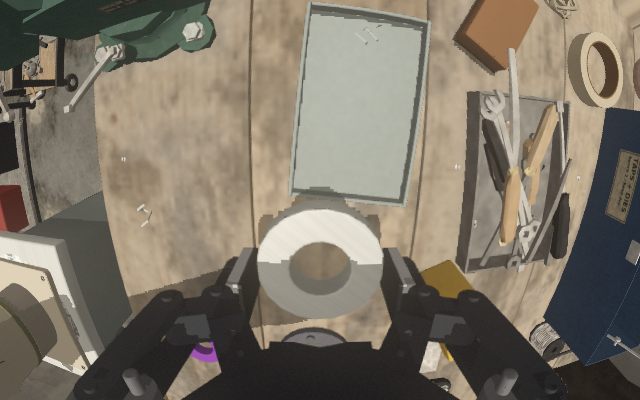

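Run:
```python
from h import *
c=take("wrist"); q=onplane(c,[[308,3],[430,20],[407,206],[290,194]],.022)[:,:2]*1000; print(q.round(0), q.mean(0))
print(np.hypot(*(q[1]-q[0])),np.hypot(*(q[2]-q[1])))
yv=((q[0]+q[1])-(q[2]+q[3]))/2; yv/=np.linalg.norm(yv); print(yv, q.mean(0)-45*yv,q.mean(0)+43*yv)
```

```text
[[540. 439.]
 [656. 432.]
 [643. 244.]
 [525. 255.]] [591.03922581 342.55027027]
117.092867908936 188.3667446867992
[0.07435581 0.99723178] [587.69321425 297.6748404 ] [594.23652575 385.4312366 ]
```

```bash
python3 -m pendant '[[[1,3,0],[0,0.4,-1],255],[[2,5,0],[0,0,0],255],[[0.8,3,-2],[0,0,0],255],[[0.2,1,-4],[0,0,0],255],[[0,0,-3],[0,0,0],255],[[0,0,-1],[0,0,0],255],[[0,0,0],[0,0,0],255],[[0,0,0],[0,0,0],255]]'
python3 - <<'E'
from h import *
aim('w32',15)
E
```

```text
clock: 36.12
position: [0.5983, 0.3764, 0.0883]
ee_rot: [1.0, -0.006, 0.003, -0.003]
ft_force: [-0.5, -0.7, -1.2]
grip_width: 0.726
pos [598.3 376.4  88.3] yaw -0.6 t 36.1 grip 0.726 F [-0.5 -0.7 -1.2]
tilt fix rotvec deg [-0.4  0.4  0. ] j [-1.05  0.7   0.64  1.42 -0.44  1.15 -0.36]
(np.int64(482), np.float64(1.0), np.float64(-0.5), np.float64(-0.008)) shift mm -48.3 -354.1
```

View pics/w32.png

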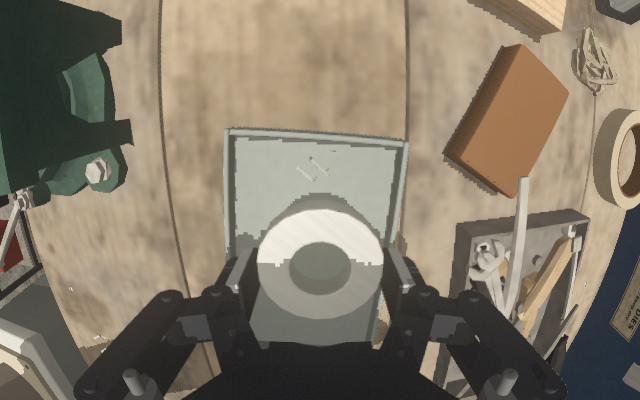

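```bash
python3 - <<'E'
from h import *
c=take("wrist"); q=onplane(c,[[228,130],[407,143]],.022)[:,:2]*1000; print(q.round(0), q.mean(0))
E
python3 -m pendant '[[[-0.4,0.4,-1.5],[0,0,0],255],[[0,0.2,-1.7],[0,0,0],255],[[0,0,-1],[0,0,0],255],[[0,0,-0.3],[0,0,0],255],[[0,0,0],[0,0,0],255]]'
```

```text
[[542. 441.]
 [656. 431.]] [599.02890481 436.23465128]
clock: 36.85
position: [0.5935, 0.3835, 0.0403]
ee_rot: [1.0, -0.005, 0.003, -0.003]
ft_force: [0.5, -0.3, -0.6]
grip_width: 0.724
```

```bash
python3 -m pendant '[[[0,0,-0.2],[0,0,0],150],[[0,0,0],[0,0,0],30],[[0,0,0],[0,0,0],30],[[0,0,0],[0,0,0],30],[[0,0,1],[0,0,0],30],[[0,0,3],[0,0,0],30],[[0,0,5],[0,0,0],0],[[0,-2,4],[0,0,0],0],[[0,-3,0],[0,0,0],0],[[0,0,0],[0,0,0],0]]'
python3 - <<'E'
from h import *
c=look('w33',.021)
E
```

```text
clock: 38.1
position: [0.5949, 0.3321, 0.1784]
ee_rot: [1.0, -0.005, 0.006, -0.005]
ft_force: [0.0, -0.5, 0.1]
grip_width: 1.002
pos [594.9 332.1 178.4] yaw -0.6 t 38.1 grip 1.002 F [ 0.  -0.5  0.1]
tilt fix rotvec deg [-0.6  0.7  0. ] j [-1.06  0.57  0.7   1.43 -0.37  1.27 -0.34]
```

View pics/w33.png

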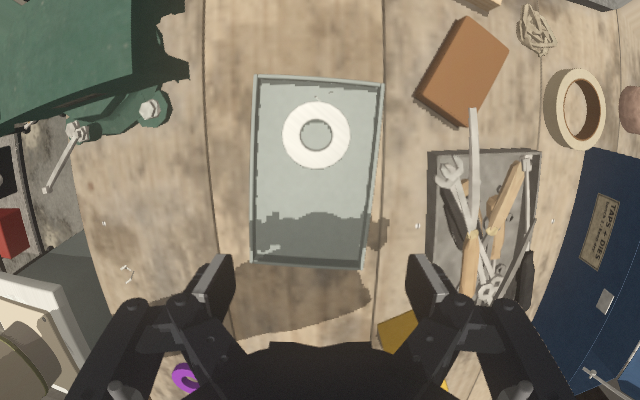

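```bash
python3 -m pendant '[[[-1,-4,0],[-0.6,0.7,0],0],[[-1,-6,0],[0,0,0],0],[[-1,-6,0],[0,0,0],0],[[-1,-6,0],[0,0,0],0],[[-1,-6,0],[0,0,0],0],[[-0.5,-6,0],[0,0,0],0],[[0,-6,0],[0,0,0],0],[[0,-4,-2],[0,0,0],0],[[0,-3,-4],[0,0,0],0],[[0,-1,-2],[0,0,0],0],[[0,0,0],[0,0,0],0]]'
python3 - <<'E'
from h import *
c=look('w34')
E
```

```text
clock: 39.52
position: [0.5386, -0.1476, 0.099]
ee_rot: [1.0, 0.004, 0.003, -0.002]
ft_force: [1.3, 0.3, -0.0]
grip_width: 0.996
pos [ 538.6 -147.6   99. ] yaw 0.4 t 39.5 grip 0.996 F [ 1.3  0.3 -0. ]
ring x 542.3 y -238.8 r 31.2 bore [ 542.1 -233.7    8.7] px [313. 311.]
ring x 702.9 y 11.8 r 29.9 bore [671.1  19.3   0.9] px [525.  23.]
ring x 550.9 y 12.5 r 39.2 bore None px [338.  25.]
tilt fix rotvec deg [-0.3  0.4  0. ] j [-0.51  0.42  0.85  1.85 -0.37  1.03  0.5 ]
```

View pics/w34.png

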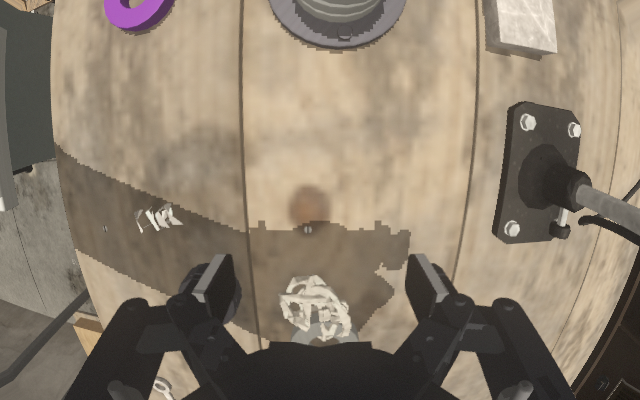

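```bash
python3 -m pendant '[[[0,-3,-0.5],[0,0.4,0],0],[[0,-4,-0.5],[0,0,0],0],[[0,-2.5,0],[0,0,0],0],[[0,-0.7,0],[0,0,0],0],[[0,0,0],[0,0,0],0]]'
python3 - <<'E'
from h import *
c=look('w35')
E
```

```text
clock: 40.2
position: [0.5454, -0.2441, 0.095]
ee_rot: [1.0, 0.01, 0.003, -0.003]
ft_force: [0.7, -0.2, -0.8]
grip_width: 0.997
pos [ 545.4 -244.1   95. ] yaw 1.2 t 40.2 grip 0.997 F [ 0.7 -0.2 -0.8]
ring x 826.5 y -84.7 r 36.6 bore [837.4 -89.1   6.6] px [616.  63.]
tilt fix rotvec deg [-0.4  0.4  0. ] j [-0.29  0.52  0.83  1.74 -0.44  1.07  0.7 ]
```

View pics/w35.png

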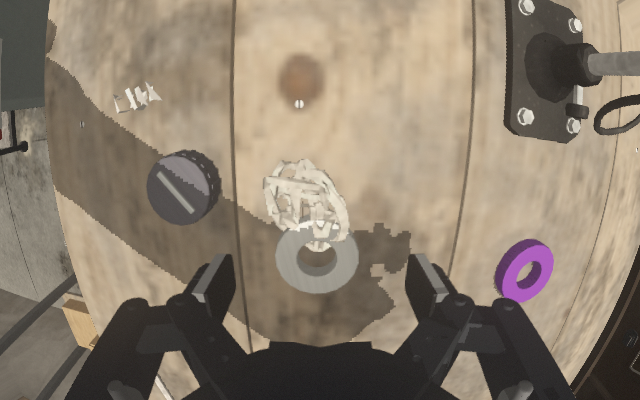

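Run:
```python
from h import *
c=take("wrist"); print((onplane(c,[[276,260],[359,260],[317,294]],.016)*1000).round(1)); print(held2(c,(.543,-.277,.016),15,[0.]))
```

```text
[[ 514.6 -278.2   16. ]
 [ 577.1 -277.1   16. ]
 [ 546.  -308.5   16. ]]
(np.int64(199), np.float64(1.5), np.float64(0.0), 0.0)
```

Ring at (545,−277). Shift (0,−33,−74).

```bash
python3 -m pendant '[[[0,-1.5,-1],[0,0,0],0],[[0,-1.2,-2],[0,0,0],0],[[0,-0.4,-2],[0,0,0],0],[[0,0,-1],[0,0,0],0],[[0,0,0],[0,0,0],0]]'
python3 - <<'E'
from h import *
c=look('w36'); print(held2(c,(.545,-.277,.016),15,[0.]))
E
```

```text
clock: 40.92
position: [0.5447, -0.2743, 0.0287]
ee_rot: [1.0, 0.012, 0.002, -0.004]
ft_force: [0.0, 0.4, -0.6]
grip_width: 0.999
pos [ 544.7 -274.3   28.7] yaw 1.3 t 40.9 grip 0.999 F [ 0.   0.4 -0.6]
tilt fix rotvec deg [-0.5  0.2  0. ] j [-0.18  0.63  0.76  1.74 -0.52  0.98  0.81]
(np.int64(315), np.float64(0.0), np.float64(1.0), 0.0)
```

View pics/w36.png

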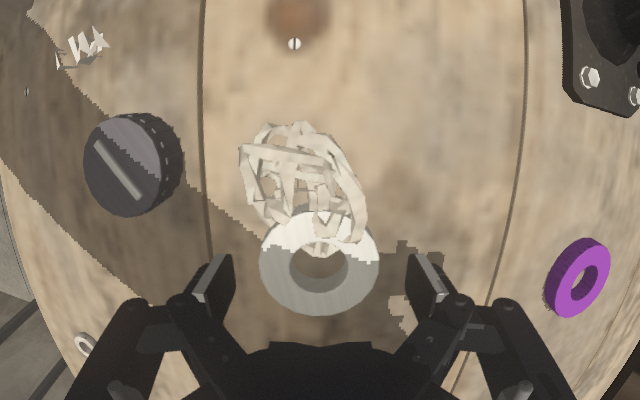

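```bash
python3 -m pendant '[[[0,-0.1,-0.9],[0,0,0],0],[[0,0,0],[0,0,0],160],[[0,0,0],[0,0,0],255],[[0,0,0],[0,0,0],255],[[0,0,0],[0,0,0],255],[[0,0,0],[0,0,0],255],[[0,0,2],[0,0,0],255],[[0,1,4],[0,0,0],255],[[0,4,1],[0,0,0],255],[[0,3,2],[0,0,0],255],[[0,2,4],[0,0,0],255],[[0,2,3],[0,0,0],255]]';  python3 -c "
from h import *
aim('w37',15)"
```

```text
clock: 42.48
position: [0.5446, -0.1547, 0.1914]
ee_rot: [1.0, 0.009, 0.004, -0.004]
ft_force: [1.3, 0.7, -0.6]
grip_width: 0.72
pos [ 544.6 -154.7  191.4] yaw 1.1 t 42.5 grip 0.72 F [ 1.3  0.7 -0.6]
ring x 802.3 y -116.0 r 30.0 bore [ 808.6 -138.8    1.9] px [533. 168.]
ring x 930.0 y 17.0 r 28.3 bore [935.3  18.2   7.2] px [606.  72.]
ring x 701.3 y 21.5 r 35.0 bore None px [469.  26.]
ring x 260.3 y 57.6 r 28.2 bore [221.8  73.    2.8] px [85. 11.]
tilt fix rotvec deg [-0.5  0.6  0. ] j [-0.56  0.32  0.92  1.74 -0.28  1.21  0.45]
(np.int64(380), np.float64(-1.0), np.float64(-5.5), np.float64(-0.011)) shift mm 5.5 179.7
```

View pics/w37.png

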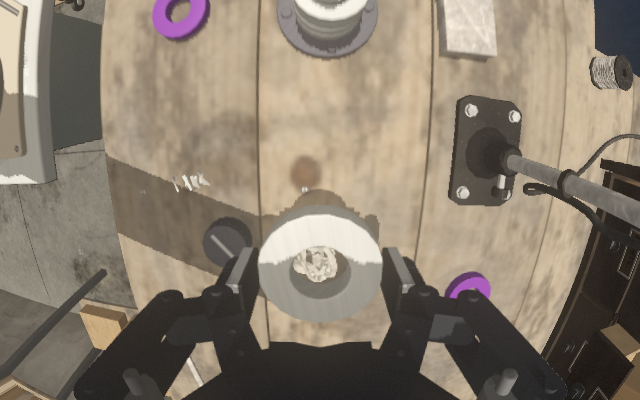

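```bash
python3 -m pendant '[[[0,4,0],[0,0.5,0],255],[[0,6,0],[0,0,0],255],[[0,6,0],[0,0,0],255],[[0,6,0],[0,0,0],255],[[0.5,6,0],[0,0,0],255],[[1,6,0],[0,0,0],255],[[1.5,6,0],[0,0,0],255],[[1,3,0],[0,0,0],255],[[0.2,1,-2],[0,0,0],255],[[0,0,-4],[0,0,0],255],[[0,0,-2],[0,0,0],255],[[0,0,0],[0,0,0],255]]';  python3 -c "
from h import *
aim('w38',15)"
```

```text
clock: 44.02
position: [0.5878, 0.2936, 0.1235]
ee_rot: [1.0, 0.006, 0.008, -0.007]
ft_force: [-0.7, -0.4, -1.0]
grip_width: 0.722
pos [587.8 293.6 123.5] yaw 0.6 t 44.0 grip 0.722 F [-0.7 -0.4 -1. ]
ring x 211.7 y 287.8 r 35.0 bore [219.1 309.4   3.1] px [ 13. 207.]
ring x 283.9 y 316.8 r 27.2 bore [267.2 310.8   5.4] px [ 35. 182.]
tilt fix rotvec deg [-0.8  0.9  0. ] j [-1.04  0.56  0.7   1.56 -0.39  1.14 -0.25]
(np.int64(460), np.float64(0.5), np.float64(-3.5), np.float64(-0.01)) shift mm -37.8 -268.2
```

View pics/w38.png

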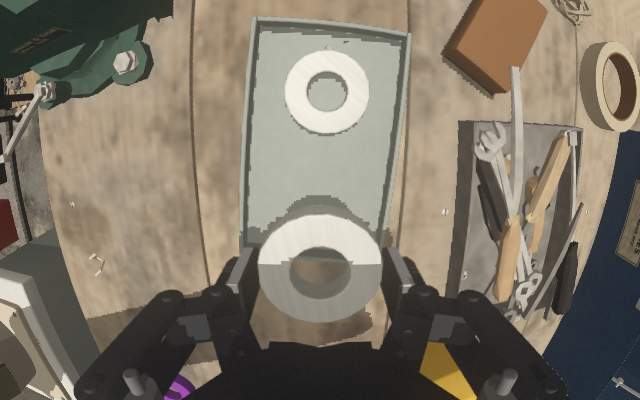

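```bash
python3 -m pendant '[[[0,0.6,-1],[-0.8,0.9,0],255],[[0,0.2,-3],[0,0,0],255],[[0,0,-2.5],[0,0,0],255],[[0,0,-1],[0,0,0],255],[[0,0,0],[0,0,0],255],[[0,0,0],[0,0,0],255]]';  python3 -c "
from h import *
aim('w39',15)"
```

```text
clock: 44.82
position: [0.5916, 0.3044, 0.053]
ee_rot: [1.0, 0.006, 0.003, -0.002]
ft_force: [0.1, 0.1, -0.5]
grip_width: 0.725
pos [591.6 304.4  53. ] yaw 0.6 t 44.8 grip 0.725 F [ 0.1  0.1 -0.5]
tilt fix rotvec deg [-0.2  0.3  0. ] j [-1.01  0.66  0.65  1.57 -0.45  1.05 -0.23]
(np.int64(451), np.float64(1.0), np.float64(-3.5), np.float64(-0.009)) shift mm -41.7 -279.0
```

View pics/w39.png

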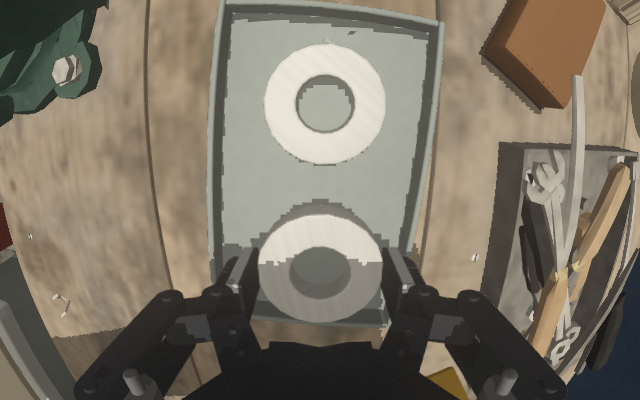

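```bash
python3 -m pendant '[[[-0.4,0,-0.6],[0,0,0],255],[[0,0,-0.5],[0,0,0],255],[[0,0,0],[0,0,0],255],[[0,0,0],[0,0,0],150],[[0,0,0],[0,0,0],30],[[0,0,0],[0,0,0],30],[[0,0,1],[0,0,0],30],[[0,0,3],[0,0,0],30],[[0,0,5],[0,0,0],0],[[0,-2,4],[0,0,0],0],[[0,-3,0],[0,0,0],0],[[0,0,0],[0,0,0],0]]'
python3 - <<'E'
from h import *
c=look('w40',.021)
E
```

```text
clock: 46.38
position: [0.5887, 0.2531, 0.1816]
ee_rot: [1.0, 0.005, 0.005, -0.003]
ft_force: [0.4, -1.1, 0.4]
grip_width: 1.002
pos [588.7 253.1 181.6] yaw 0.6 t 46.4 grip 1.002 F [ 0.4 -1.1  0.4]
ring x 550.0 y 42.3 r 33.7 bore [547.8  70.1   5.2] px [284. 339.]
tilt fix rotvec deg [-0.4  0.6  0. ] j [-1.03  0.48  0.74  1.55 -0.34  1.23 -0.22]
```

View pics/w40.png

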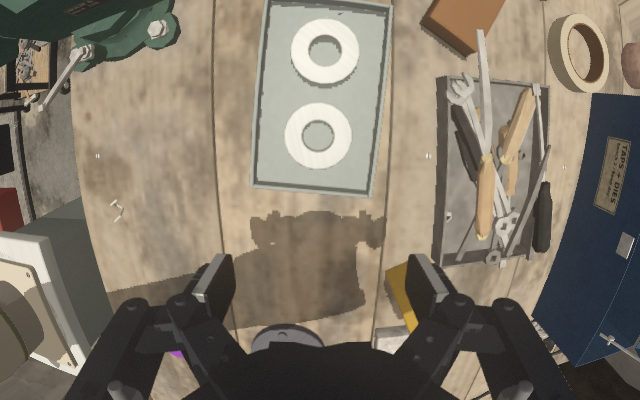

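```bash
python3 -m pendant '[[[-1,-4,0],[-0.4,0.6,0],0],[[-1,-6,0],[0,0,0],0],[[-1,-6,0],[0,0,0],0],[[-1,-6,0],[0,0,0],0],[[-2,-6,0],[0,0,0],0],[[-2,-6,0],[0,0,0],0],[[-2,-6,0],[0,0,0],0],[[-2,-3,0],[0,0,0],0],[[-1,-1,0],[0,0,0],0],[[0,0,0],[0,0,0],0]]'
python3 - <<'E'
from h import *
c=look('w41',.027)
E
```

```text
clock: 47.68
position: [0.4571, -0.1815, 0.1835]
ee_rot: [1.0, 0.013, 0.003, -0.001]
ft_force: [0.5, -0.4, 1.2]
grip_width: 0.999
pos [ 457.1 -181.5  183.5] yaw 1.5 t 47.7 grip 0.999 F [ 0.5 -0.4  1.2]
ring x 693.8 y 15.0 r 32.8 bore [663.1   7.6   1.6] px [540.  23.]
ring x 548.0 y -0.2 r 29.7 bore [585.3  11.8   1.7] px [420.  16.]
tilt fix rotvec deg [-0.2  0.3  0. ] j [-0.65  0.1   1.01  1.93 -0.1   1.15  0.42]
```

View pics/w41.png

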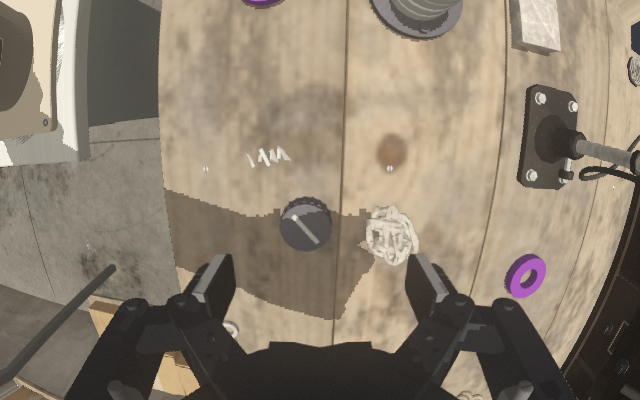

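```bash
cat >> h.py <<'E'
def capfit(c,xy,z,name=None,half=.045):
    im=rectify(c,xy[0],xy[1],z,half,8000); n=im.shape[0]; mm=half*2000/n
    g=cv2.cvtColor(im,cv2.COLOR_RGB2HSV)
    if name: save(name,cv2.resize(im,(560,560)))
    return im,mm
E
python3 - <<'E'
from h import *
c=take("wrist"); px=[[281,222],[331,222],[305,197],[305,250]]; print((onplane(c,px,.027)*1000).round(1))
capfit(c,(.443,-.222),.027,'capr')
E
```

```text
[[ 422.  -216.1   27. ]
 [ 471.2 -214.8   27. ]
 [ 445.4 -189.8   27. ]
 [ 446.  -246.2   27. ]]
```

View pics/capr.png

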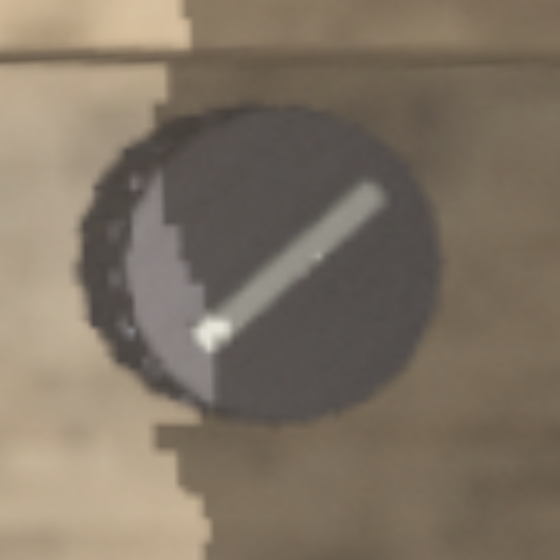

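```bash
python3 -m pendant '[[[-0.5,-1.5,-1],[-0.2,0.3,-1],0],[[-0.5,-1.5,-3],[0,0,0],0],[[-0.2,-0.8,-4],[0,0,0],0],[[0,0,-2.5],[0,0,0],0],[[0,0,-1],[0,0,0],0],[[0,0,0],[0,0,0],0]]'
python3 - <<'E'
from h import *
c=look('w42',.027);capfit(c,(.445,-.222),.027,'capr2')
E
```

```text
clock: 48.52
position: [0.4469, -0.2185, 0.0623]
ee_rot: [1.0, 0.008, -0.002, 0.002]
ft_force: [0.3, -0.2, 0.9]
grip_width: 0.999
pos [ 446.9 -218.5   62.3] yaw 0.9 t 48.5 grip 0.999 F [ 0.3 -0.2  0.9]
ring x 168.6 y -102.7 r 39.7 bore None px [ 3. 90.]
tilt fix rotvec deg [ 0.3 -0.1  0. ] j [-0.45  0.37  0.93  2.03 -0.36  0.92  0.69]
```

View pics/capr2.png

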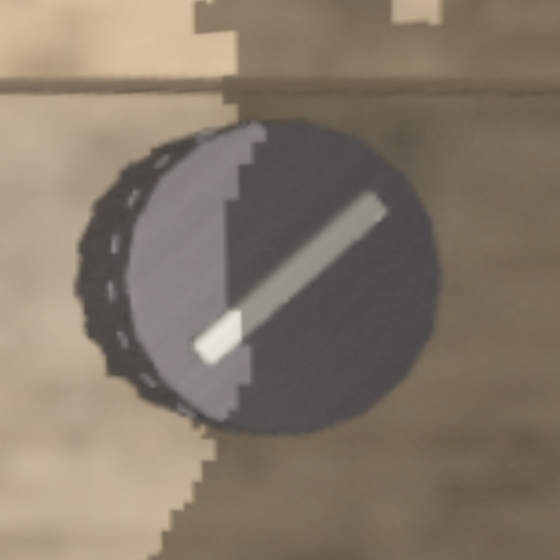

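View pics/w42.png

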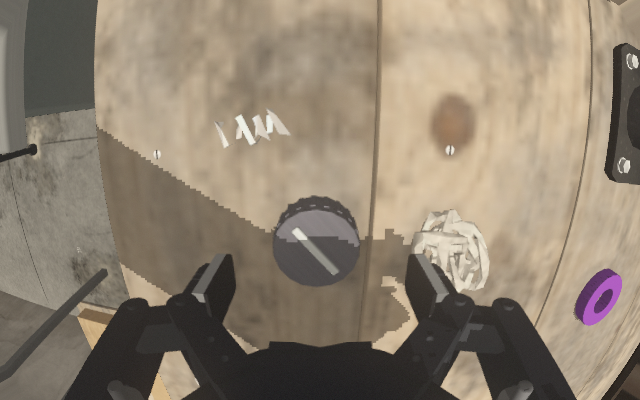

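```bash
python3 -m pendant '[[[-0.1,-0.4,0],[0.3,0,0],60],[[0,-0.1,-0.8],[0,0,0],60],[[0,0,-1.5],[0,0,0],60],[[0,0,-1],[0,0,0],60],[[0,0,-0.2],[0,0,0],60],[[0,0,0],[0,0,0],60]]'
python3 - <<'E'
from h import *
c=look('w43',.027);capfit(c,(.445,-.222),.027,'capr3')
E
```

```text
clock: 49.32
position: [0.4475, -0.2238, 0.0269]
ee_rot: [1.0, 0.009, 0.0, -0.001]
ft_force: [0.2, -0.5, 0.3]
grip_width: 0.768
pos [ 447.5 -223.8   26.9] yaw 1.0 t 49.3 grip 0.768 F [ 0.2 -0.5  0.3]
tilt fix rotvec deg [-0.1  0.   0. ] j [-0.37  0.44  0.87  2.04 -0.44  0.86  0.77]
```

View pics/w43.png

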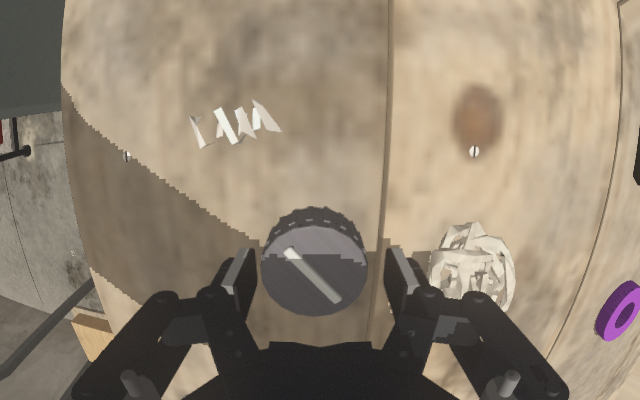

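View pics/capr3.png

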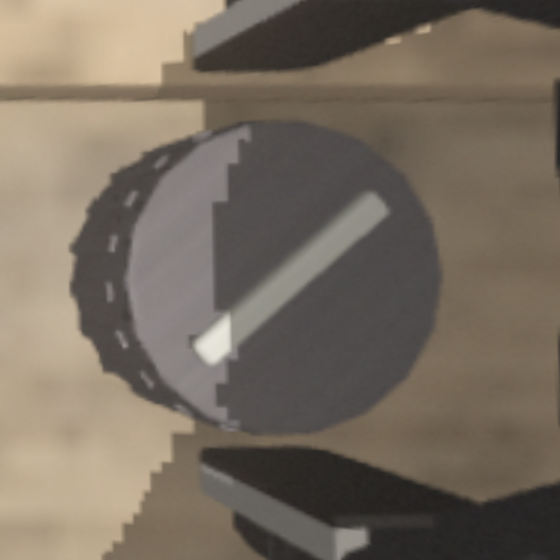

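```bash
python3 -m pendant '[[[0,0,-0.2],[0,0,0],60],[[0,0,0],[0,0,0],160],[[0,0,0],[0,0,0],255],[[0,0,0],[0,0,0],255],[[0,0,0],[0,0,0],255],[[0,0,2],[0,0,0],255],[[0,0,4],[0,0,0],255],[[0,0,4],[0,0,0],255],[[0,0,4],[0,0,0],255],[[0,0,0],[0,0,0],255]]' 50
python3 - <<'E'
from h import *
c=look('w44',.027)
E
```

```text
clock: 50.62
position: [0.447, -0.2236, 0.169]
ee_rot: [1.0, 0.009, 0.0, -0.001]
ft_force: [0.0, 0.6, -2.0]
grip_width: 0.591
pos [ 447.  -223.6  169. ] yaw 1.0 t 50.6 grip 0.591 F [ 0.   0.6 -2. ]
ring x 450.8 y -295.9 r 36.7 bore [ 418.2 -285.1    1.8] px [322. 258.]
ring x 533.6 y -233.6 r 28.2 bore [ 516.3 -234.8    8. ] px [408. 197.]
ring x 821.4 y -105.7 r 37.7 bore [ 819.7 -110.2    4.4] px [620. 110.]
tilt fix rotvec deg [-0.1 -0.1 -0. ] j [-0.58  0.18  1.05  1.93 -0.17  1.13  0.56]
```

View pics/w44.png

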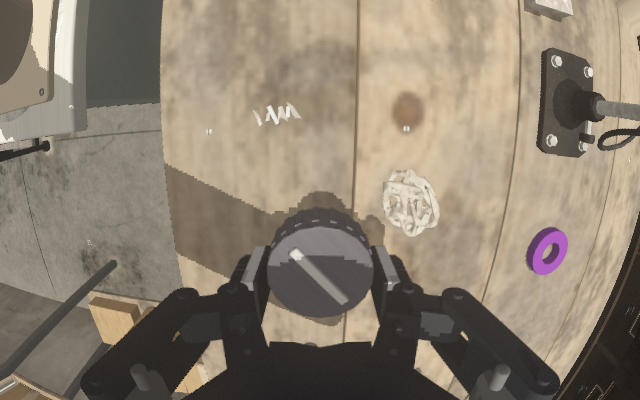

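```bash
python3 -m pendant '[[[1,3,1],[0,0,0],255],[[2,5,0],[0,0,-6],255],[[2,5,0],[0,0,-9],255],[[2,5,0],[0,0,-9],255],[[2,4,0],[0,0,-9],255],[[1,2,0],[0,0,-9],255],[[0.3,0.5,0],[0,0,-9],255],[[0,0,0],[0,0,-8],255],[[0,0,0],[0,0,-4],255],[[0,0,0],[0,0,0],255],[[0,0,0],[0,0,0],255]]'
python3 - <<'E'
from h import *
c=look('w45',.027); p=manip.get_obs()["position"]; capfit(c,p[:2],p[2]+.001,'capr4')
E
```

```text
clock: 52.05
position: [0.5439, 0.0318, 0.1619]
ee_rot: [0.848, -0.53, -0.008, 0.002]
ft_force: [-0.4, 0.2, -1.1]
grip_width: 0.591
pos [543.9  31.8 161.9] yaw -64.0 t 52.0 grip 0.591 F [-0.4  0.2 -1.1]
ring x 267.8 y 246.3 r 28.5 bore [250.5 216.5   3.2] px [ 91. 304.]
ring x 478.5 y 2.4 r 34.5 bore [484.4  25.6   1. ] px [312. 256.]
ring x 694.8 y 26.8 r 37.2 bore None px [405.  43.]
tilt fix rotvec deg [-0.2 -0.9 -0. ] j [-1.02  0.38  1.08  1.81 -0.37  1.18 -0.94]
```

View pics/w45.png

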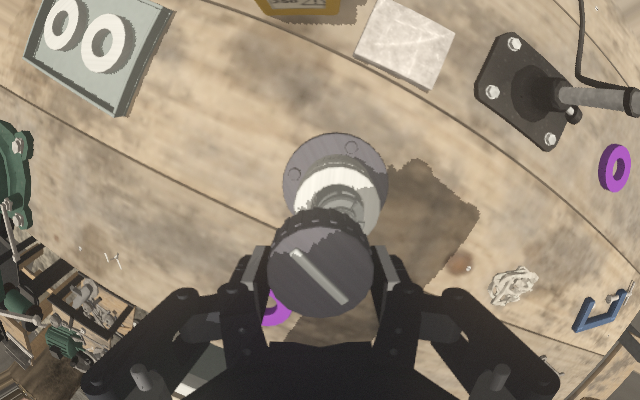

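View pics/capr4.png

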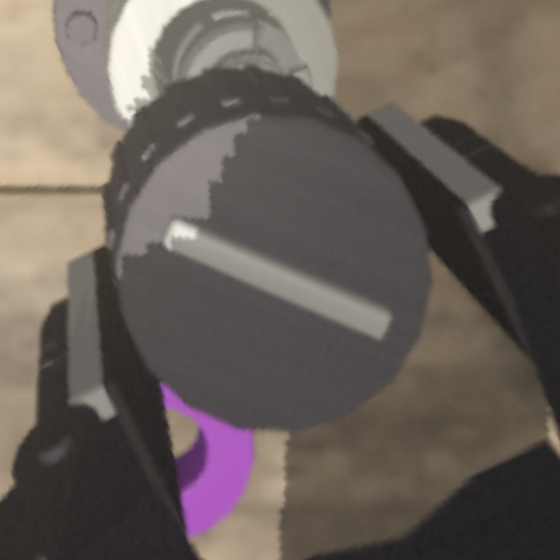

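Run:
```python
from h import *
c=take("wrist"); save('sp46',np.hstack([cv2.resize(rectify(c,.551,.022,z,.06,8000),(400,400)) for z in (.012,.076)]))
```

```text
(no output)
```

View pics/sp46.png

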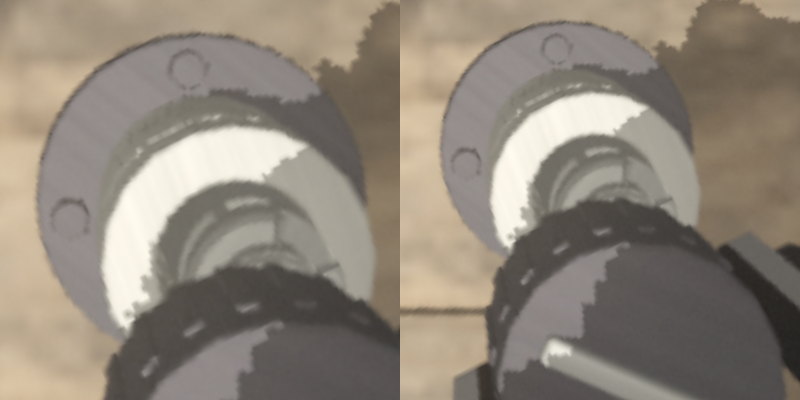

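```bash
python3 -m pendant '[[[0.3,-0.6,0],[-0.2,-0.9,0],255],[[0.2,-0.3,-0.7],[0,0,0],255],[[0,0,-0.7],[0,0,0],255],[[0,0,0],[0,0,0],255],[[0,0,0],[0,0,0],255]]'
python3 - <<'E'
from h import *
c=look('w47',.027); p=manip.get_obs()["position"]; capfit(c,p[:2],p[2]+.001,'capr5')
E
```

```text
clock: 52.78
position: [0.5493, 0.0218, 0.1471]
ee_rot: [0.848, -0.529, 0.0, -0.001]
ft_force: [0.5, 0.1, -1.6]
grip_width: 0.587
pos [549.3  21.8 147.1] yaw -63.9 t 52.8 grip 0.587 F [ 0.5  0.1 -1.6]
ring x 494.0 y -3.9 r 32.0 bore None px [312. 257.]
ring x 559.3 y 29.4 r 37.5 bore [546.3  29.2   2.7] px [326. 186.]
ring x 694.3 y 26.3 r 36.9 bore None px [394.  42.]
tilt fix rotvec deg [-0.1  0.1  0. ] j [-0.99  0.4   1.06  1.83 -0.39  1.14 -0.91]
```

View pics/capr5.png

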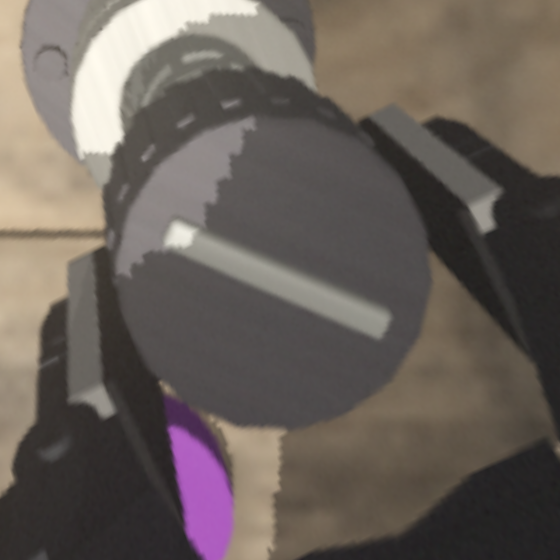

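```bash
python3 -m pendant '[[[0,-0.1,-0.5],[0,0,0],255],[[0,0,-0.7],[0,0,0],255],[[0,0,-0.6],[0,0,0],255],[[0,0,0],[0,0,0],255]]';python3 -m pendant '[[[0,0,-0.3],[0,0,0],255],[[0,0,-0.2],[0,0,0],255]]';python3 -m pendant '[[[0,0,-0.3],[0,0,0],255],[[0,0,0],[0,0,0],255]]'
```

```text
clock: 53.32
position: [0.5492, 0.0211, 0.1277]
ee_rot: [0.848, -0.529, 0.0, -0.001]
ft_force: [0.2, -0.3, -1.8]
grip_width: 0.591
clock: 53.58
position: [0.5493, 0.0211, 0.1226]
ee_rot: [0.848, -0.529, 0.0, -0.001]
ft_force: [0.1, -0.7, -2.3]
grip_width: 0.59
clock: 53.82
position: [0.5498, 0.0211, 0.1201]
ee_rot: [0.848, -0.529, 0.001, -0.001]
ft_force: [-2.7, 0.4, 3.9]
grip_width: 0.586
```

```bash
python3 -m pendant '[[[0,0,0],[0,0,0],80],[[0,0,0],[0,0,0],60],[[0,0,0],[0,0,0],60],[[0,0,0],[0,0,0],60]]'
python3 - <<'E'
from h import *
c=look('w48',.027); p=manip.get_obs()["position"]; capfit(c,p[:2],.122,'capr6')
t=take("side"); save("s48",cv2.resize(t["pixels"][130:250,240:400],None,fx=5,fy=5,interpolation=cv2.INTER_CUBIC))
E
```

```text
clock: 54.32
position: [0.5501, 0.0211, 0.1202]
ee_rot: [0.848, -0.529, 0.001, -0.002]
ft_force: [-0.2, -0.4, -0.1]
grip_width: 0.765
pos [550.1  21.1 120.2] yaw -63.9 t 54.3 grip 0.765 F [-0.2 -0.4 -0.1]
ring x 521.8 y -3.0 r 28.5 bore None px [325. 247.]
ring x 557.0 y 32.0 r 37.9 bore [552.5  60.2   3.7] px [321. 191.]
ring x 692.8 y 25.0 r 35.8 bore None px [401.  39.]
tilt fix rotvec deg [-0.1  0.2  0. ] j [-0.96  0.44  1.03  1.85 -0.43  1.09 -0.88]
```

View pics/capr6.png

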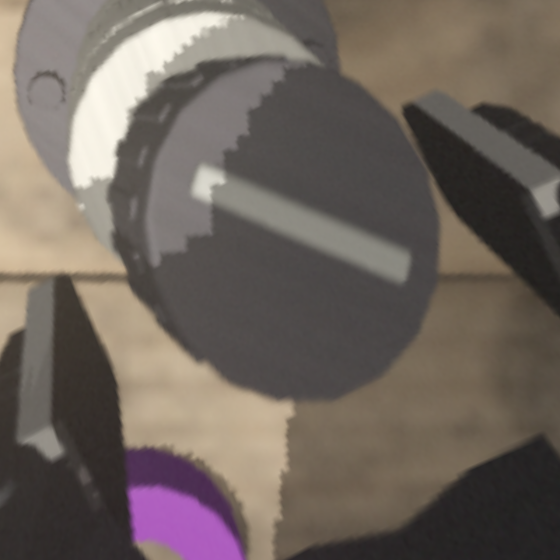

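View pics/w48.png

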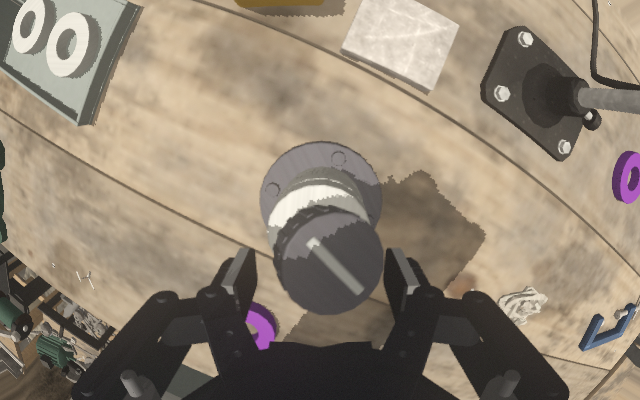

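View pics/s48.png

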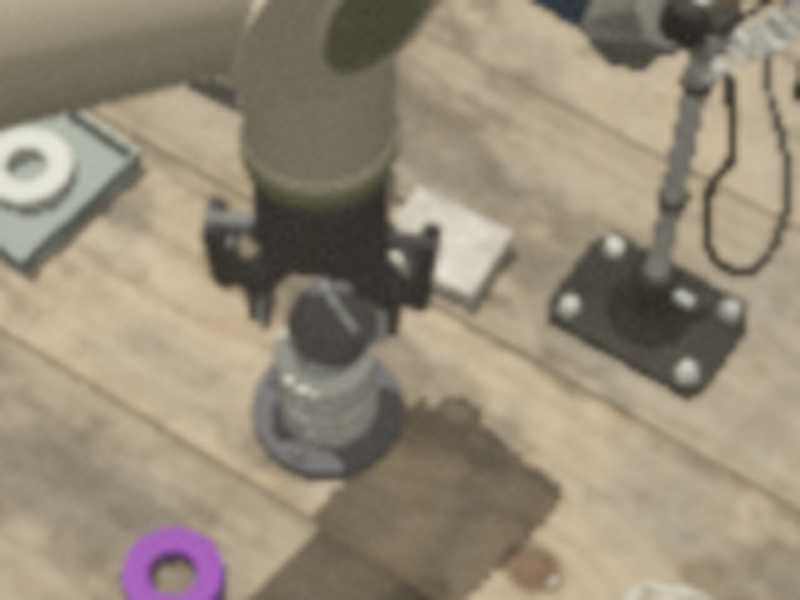

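Run:
```python
from h import *
for n in ("top","side"):
    c=take(n); im=rectify(c,.55,.021,.122,.045,4000); save("r48"+n,cv2.resize(im,(400,400)))
    d=c["range_z"]; v,u=np.mgrid[0:400,0:640]; r=rays(c,np.c_[u.ravel(),v.ravel()]); P=c["o"]+r*d.reshape(-1,1)
    px=project(c,[[.551,.022,.122]])[0]; print(n,px)
    q=P[(np.hypot(P[:,0]-.551,P[:,1]-.022)<.03)&(P[:,2]>.09)&(P[:,2]<.14)]; print(len(q),q.mean(0))
```

```text
top [308.40139118 203.86545497]
0 [nan nan nan]
side [303.99237528 191.51489305]
237 [0.54713075 0.01558979 0.1188743 ]<stdin>:6: RuntimeWarning: Mean of empty slice.
  ret = um.true_divide(
```

```bash
python3 -m pendant '[[[0.1,0.05,0],[0,0,0],0],[[0,0,0],[0,0,8],0],[[0,0,0],[0,0,9],0],[[0,0,0],[0,0,9],0],[[0,0,0],[0,0,8],0],[[0,0,0],[0,0,5],0],[[0,0,0],[0,0,0],0],[[0,0,0],[0,0,0],0]]'
python3 - <<'E'
from h import *
c=look('w49',.027); p=manip.get_obs()["position"]; capfit(c,p[:2],.122,'capr7')
E
```

```text
clock: 55.52
position: [0.5514, 0.022, 0.1201]
ee_rot: [0.979, -0.206, 0.0, -0.002]
ft_force: [0.3, 0.1, -0.1]
grip_width: 1.001
pos [551.4  22.  120.1] yaw -23.8 t 55.5 grip 1.001 F [ 0.3  0.1 -0.1]
ring x 272.0 y -104.4 r 36.5 bore [300.9 -91.1   2.4] px [165. 384.]
ring x 547.5 y -30.7 r 27.8 bore [559.8 -10.9   1.1] px [339. 261.]
ring x 693.5 y 28.8 r 37.5 bore [663.4  42.1   0.8] px [479. 130.]
tilt fix rotvec deg [-0.2  0.1  0. ] j [-0.84  0.38  0.87  1.85 -0.33  1.07 -0.26]
```

View pics/w49.png

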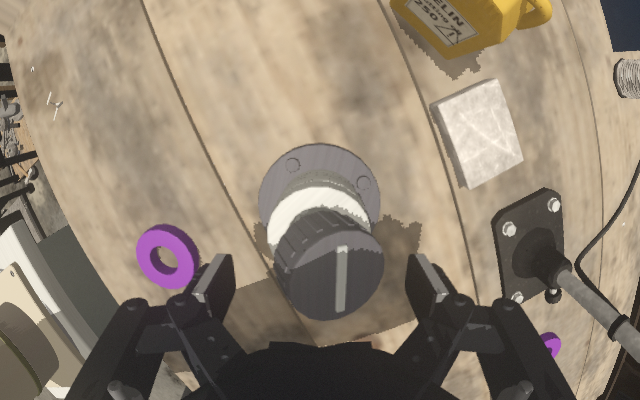

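View pics/capr7.png

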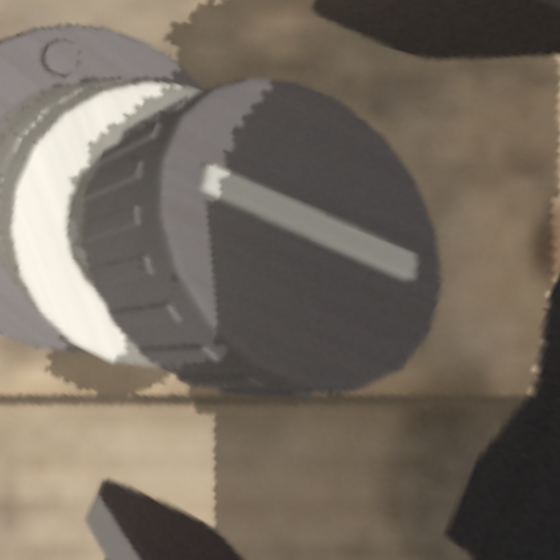

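```bash
python3 -m pendant '[[[0,0,0],[0,0,0],60],[[0,0,0],[0,0,0],80],[[0,0,0],[0,0,0],100],[[0,0,0],[0,0,0],120],[[0,0,0],[0,0,0],255],[[0,0,0],[0,0,0],255]]' 30
python3 - <<'E'
from h import *
c=look('w50',.027); p=manip.get_obs()["position"]; capfit(c,p[:2],.122,'capr8')
E
```

```text
clock: 56.32
position: [0.5597, 0.0237, 0.1293]
ee_rot: [0.978, -0.208, 0.008, -0.006]
ft_force: [-2.2, 3.0, 15.8]
grip_width: 0.359
pos [559.7  23.7 129.3] yaw -24.0 t 56.3 grip 0.359 F [-2.2  3.  15.8]
ring x 693.9 y 28.6 r 37.5 bore [671.6  63.6   0.8] px [463. 135.]
ring x 916.4 y 20.1 r 29.2 bore [906.1  15.3   6.6] px [619.  81.]
tilt fix rotvec deg [-0.5  1.1  0. ] j [-0.85  0.37  0.88  1.83 -0.33  1.07 -0.27]
```

View pics/w50.png

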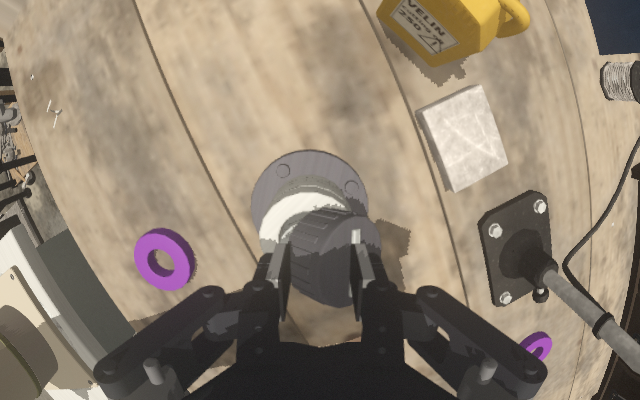

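View pics/capr8.png

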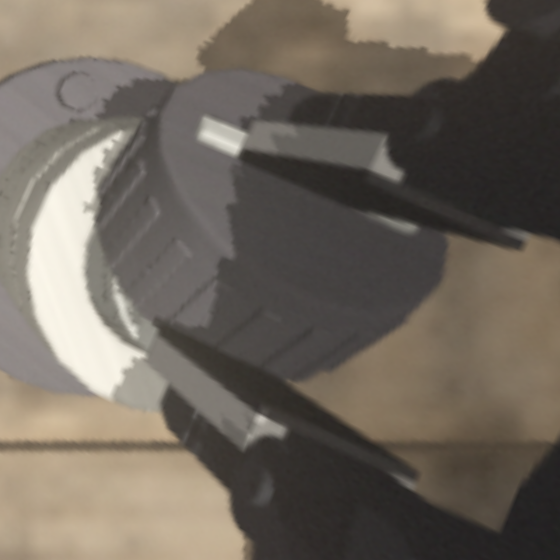

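```bash
python3 -m pendant '[[[0,0,0],[0,0,0],60],[[0,0,0],[0,0,0],0],[[0,0,0],[0,0,0],0],[[0,0,0],[0,0,0],0]]' 30
python3 - <<'E'
from h import *
c=look('w51',.027); p=manip.get_obs()["position"]; capfit(c,p[:2],.122,'capr9')
t=take("side"); save("s51",cv2.resize(t["pixels"][130:250,240:400],None,fx=5,fy=5,interpolation=cv2.INTER_CUBIC))
E
```

```text
clock: 56.88
position: [0.5598, 0.0238, 0.1294]
ee_rot: [0.978, -0.208, 0.008, -0.006]
ft_force: [0.0, -0.5, -0.2]
grip_width: 0.993
pos [559.8  23.8 129.4] yaw -24.0 t 56.9 grip 0.993 F [ 0.  -0.5 -0.2]
ring x 275.1 y -106.1 r 33.7 bore [ 299.4 -130.4    2.1] px [164. 385.]
ring x 693.7 y 28.7 r 37.6 bore None px [462. 135.]
ring x 916.6 y 19.9 r 29.5 bore [907.5  14.2   5.4] px [619.  81.]
tilt fix rotvec deg [-0.5  1.1  0. ] j [-0.85  0.37  0.87  1.83 -0.33  1.07 -0.27]
```

View pics/w51.png

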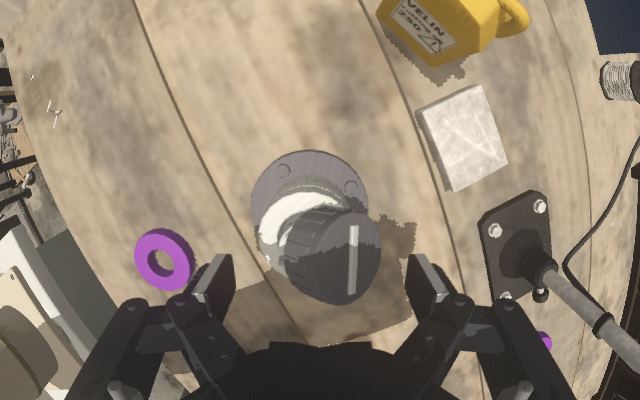

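View pics/s51.png

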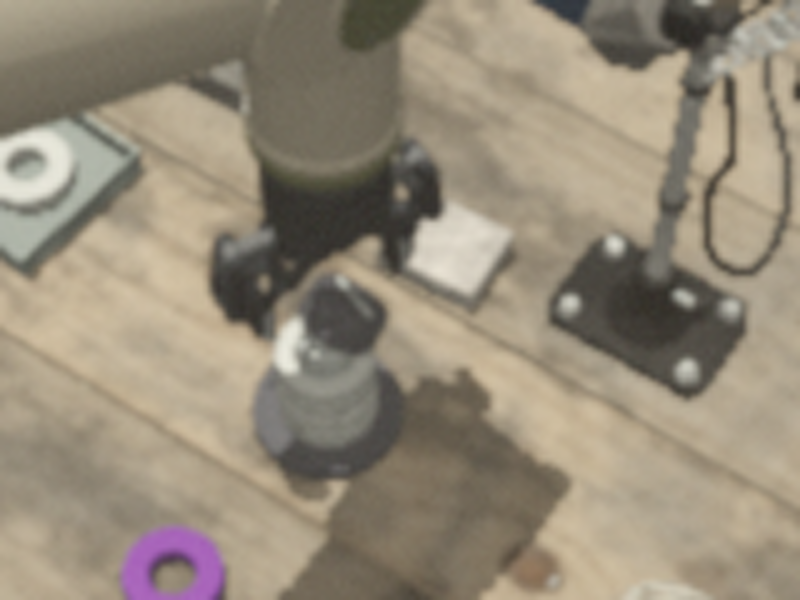

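```bash
python3 -m pendant '[[[0,0,2],[0,0,0],0],[[0,0,3],[0,0,5],0],[[0,0,2],[0,0,9],0],[[0,0,0],[0,0,9],0],[[0,0,0],[0,0,9],0],[[0,0,0],[0,0,9],0],[[0,0,0],[0,0,9],0],[[0,0,0],[0,0,9],0],[[0,0,0],[0,0,9],0],[[0,0,0],[0,0,9],0],[[0,0,0],[0,0,9],0],[[0,0,0],[-0.5,1.1,4],0]]' 30
python3 - <<'E'
from h import *
c=look('w52',.027); p=manip.get_obs()["position"]; capfit(c,(.56,.022),.115,'capr10')
c=take("top"); capfit(c,(.56,.022),.115,'capt10')
E
```

```text
clock: 58.48
position: [0.5624, 0.0201, 0.2188]
ee_rot: [0.826, 0.564, -0.003, -0.012]
ft_force: [-0.2, 0.0, 0.1]
grip_width: 1.001
pos [562.4  20.1 218.8] yaw 68.6 t 58.5 grip 1.001 F [-0.2  0.   0.1]
ring x 692.7 y 26.9 r 37.3 bore [660.7  40.5   1.2] px [362. 277.]
ring x 539.7 y -224.0 r 26.5 bore [ 540.2 -224.1    8.8] px [131. 233.]
ring x 757.4 y 368.4 r 37.0 bore [747.5 361.4   8. ] px [580. 218.]
tilt fix rotvec deg [-0.9 -1.1 -0. ] j [-0.67  0.26  0.66  1.69 -0.18  1.28  1.24]
```

View pics/w52.png

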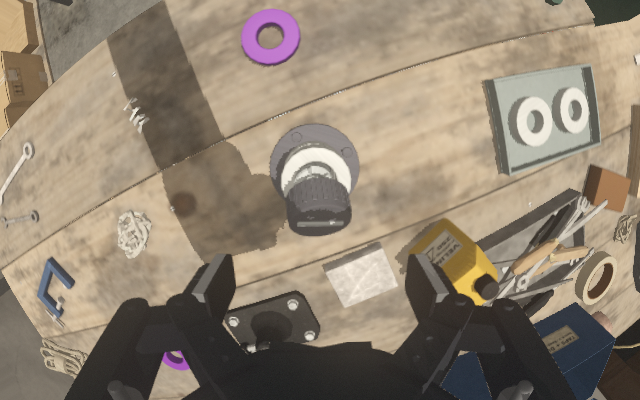

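View pics/capr10.png

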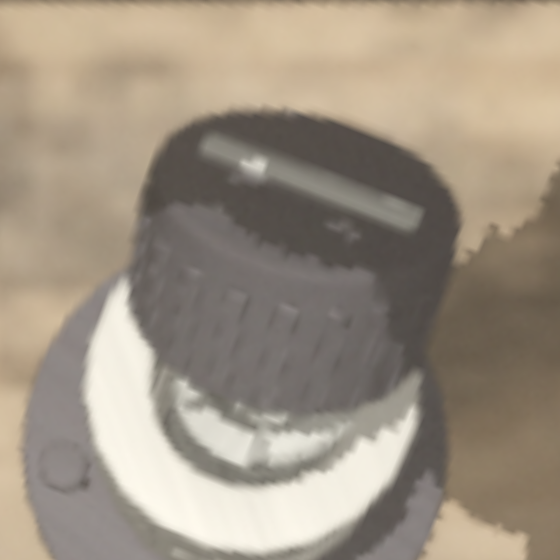

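```bash
python3 -m pendant '[[[0.1,0.1,-2],[-0.9,-1.1,0],0],[[0,0,-4],[0,0,0],0],[[0,0,-3],[0,0,0],0],[[0,0,-0.8],[0,0,0],0],[[0,0,0],[0,0,0],0]]' 40
python3 - <<'E'
from h import *
c=look('w53',.027)
E
```

```text
clock: 59.2
position: [0.5657, 0.021, 0.1232]
ee_rot: [0.829, 0.559, 0.005, 0.002]
ft_force: [0.3, -0.6, 0.6]
grip_width: 0.999
pos [565.7  21.  123.2] yaw 67.9 t 59.2 grip 0.999 F [ 0.3 -0.6  0.6]
ring x 688.5 y 28.6 r 35.9 bore [662.6   9.9   1.5] px [374. 314.]
ring x 538.7 y -217.0 r 26.9 bore [ 551.3 -233.8    9.8] px [ 91. 257.]
ring x 761.1 y 358.3 r 31.5 bore [753.5 367.1   3.5] px [623. 244.]
tilt fix rotvec deg [-0.1  0.6  0. ] j [-0.65  0.34  0.64  1.8  -0.23  1.06  1.26]
```

View pics/w53.png

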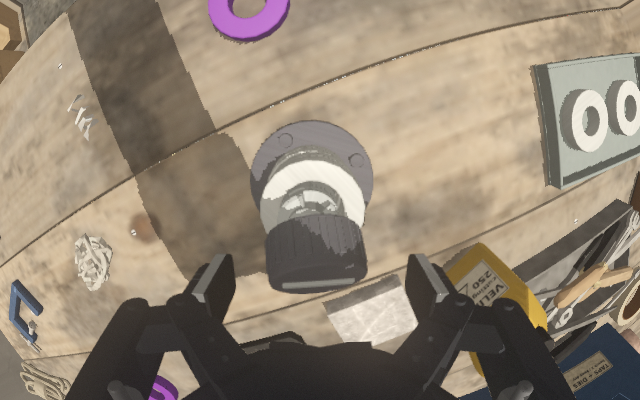

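Run:
```python
from h import *
c=take("wrist")
for z in (.1,.11,.12): print(z,(onplane(c,[[318,250],[318,283]],z)*1000).round(1).tolist())
px=c["range_z"]; print(px[250,318],px[230,318],px[270,318])
# depth points
for (u,v) in [(318,230),(318,250),(318,270),(318,283),(290,255),(345,255)]:
    d=rays(c,[[u,v]])[0]; cz=(c["Rm"].T@d)[2]; 
    P=c["o"]+d/cz*px[v,u]; print((u,v),(P*1000).round(1))
```

```text
0.1 [[565.3, 21.5, 100.0], [585.2, 13.3, 100.0]]
0.11 [[560.5, 23.4, 110.0], [579.0, 15.9, 110.0]]
0.12 [[555.7, 25.4, 120.0], [572.8, 18.4, 120.0]]
0.13816999 0.14357546 0.14087237
(318, 230) [547.6  28.7 116.7]
(318, 250) [553.5  26.3 124.5]
(318, 270) [563.   22.4 125. ]
(318, 283) [575.7  17.2 115.4]
(290, 255) [551.3  13.4 124.1]
(345, 255) [561.4  36.5 123.1]
```

```bash
python3 -m pendant '[[[0,0,-1],[0,0,0],0],[[0,0,-0.8],[0,0,0],0],[[0,0,-0.2],[0,0,0],0],[[0,0,0],[0,0,0],60],[[0,0,0],[0,0,0],100],[[0,0,0],[0,0,0],255],[[0,0,0],[0,0,0],255],[[0,0,0],[0,0,0],255]]' 40
python3 - <<'E'
from h import *
c=look('w54',.027)
E
```

```text
clock: 60.3
position: [0.5674, 0.0187, 0.1047]
ee_rot: [0.83, 0.558, 0.006, 0.004]
ft_force: [0.3, -2.5, -0.6]
grip_width: 0.594
pos [567.4  18.7 104.7] yaw 67.8 t 60.3 grip 0.594 F [ 0.3 -2.5 -0.6]
ring x 538.9 y -215.2 r 27.3 bore [ 541.9 -224.7   11.8] px [ 81. 262.]
tilt fix rotvec deg [0.  0.8 0. ] j [-0.64  0.37  0.63  1.82 -0.25  1.02  1.27]
```

View pics/w54.png

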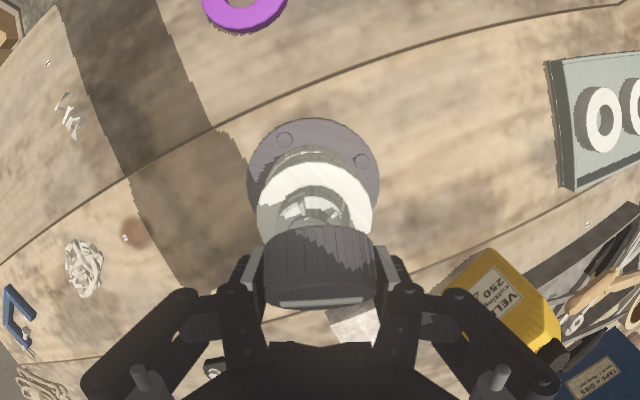

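```bash
python3 -m pendant '[[[0.2,0,0.5],[0,0,0],255],[[0.2,0,1],[0,0,0],255],[[0,0,2],[0,0,0],255],[[0,0,4],[0,0,0],255],[[0,0,2],[0,0,0],255],[[0,0,0],[0,0,0],255]]' 50
python3 - <<'E'
from h import *
c=look('w55',.027)
E
```

```text
clock: 61.1
position: [0.5716, 0.0208, 0.2047]
ee_rot: [0.829, 0.559, 0.006, 0.003]
ft_force: [0.8, 0.5, -1.4]
grip_width: 0.59
pos [571.6  20.8 204.7] yaw 67.9 t 61.1 grip 0.59 F [ 0.8  0.5 -1.4]
ring x 692.9 y 40.4 r 28.8 bore None px [385. 262.]
ring x 539.4 y -223.1 r 27.0 bore [ 539.9 -223.8    8.6] px [124. 225.]
tilt fix rotvec deg [-0.1  0.7  0. ] j [-0.68  0.26  0.67  1.71 -0.17  1.21  1.21]
```

View pics/w55.png

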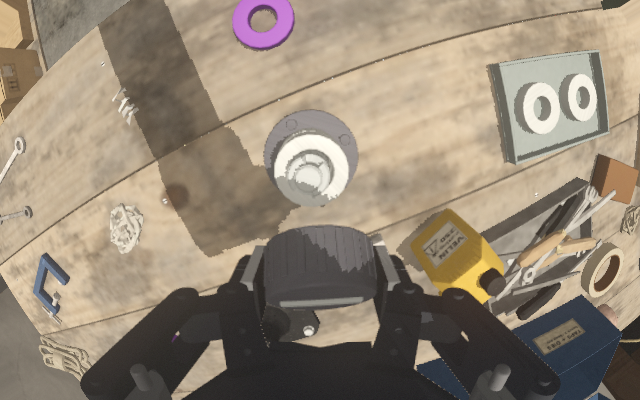

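```bash
python3 -m pendant '[[[-1,-1,0],[0,0,0],255],[[-2.5,-3,0],[0,0,0],255],[[-3,-4,0],[0,0,0],255],[[-2.5,-3,0],[0,0,0],255],[[-1,-1,-1],[-2,-4.6,0],255],[[0,0,-2],[-3.5,-8.7,0],255],[[0,0,-2],[-3.5,-8.7,0],255],[[0,0,-2],[-3.5,-8.7,0],255],[[0,0,-1],[-3,-7.4,0],255],[[0,0,0],[0,0,0],255],[[0,0,0],[0,0,0],255]]' 50
python3 - <<'E'
from h import *
c=look('w56',.027)
t=take("side"); save("s56",cv2.resize(t["pixels"][150:330,220:460],None,fx=3.2,fy=3.2,interpolation=cv2.INTER_CUBIC))
E
```

```text
clock: 62.52
position: [0.4628, -0.1094, 0.1536]
ee_rot: [0.804, 0.538, 0.144, 0.207]
ft_force: [-0.5, -0.4, -0.2]
grip_width: 0.596
pos [ 462.8 -109.4  153.6] yaw 67.7 t 62.5 grip 0.596 F [-0.5 -0.4 -0.2]
ring x 528.5 y -223.3 r 28.0 bore [ 510.2 -227.2    9.9] px [236. 210.]
tilt fix rotvec deg [10.1 26.1  0. ] j [-0.19 -0.25  0.19  2.36  0.41  0.58  0.89]
```

View pics/w56.png

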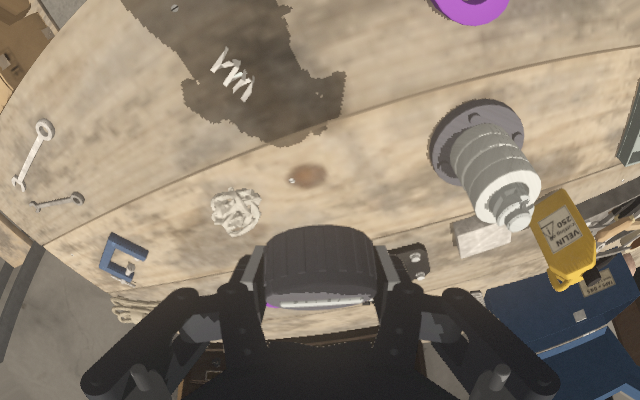

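View pics/s56.png

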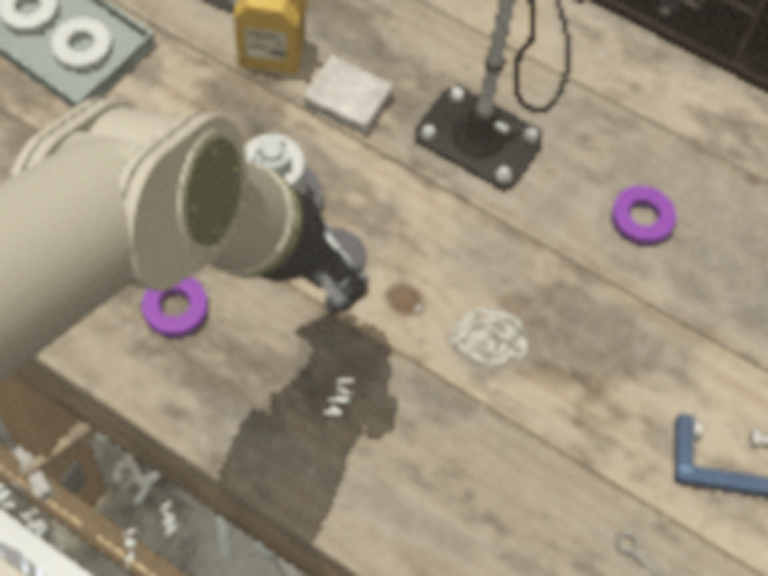

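```bash
python3 -m pendant '[[[2,-0.5,0],[0,0,0],255],[[3,-1,-1],[-2,-4.6,0],255],[[2,-0.5,-3],[-3,-7.4,0],255],[[0.5,0,-3],[-2,-4,0],255],[[0,0,-1.5],[0,0,0],255],[[0,0,0],[0,0,0],255],[[0,0,0],[0,0,0],255]]' 50
python3 - <<'E'
from h import *
c=look('w57',.027)
t=take("side"); save("s57",cv2.resize(t["pixels"][150:330,220:460],None,fx=3.2,fy=3.2,interpolation=cv2.INTER_CUBIC))
E
```

```text
clock: 63.5
position: [0.5272, -0.1386, 0.1085]
ee_rot: [0.782, 0.518, 0.176, 0.299]
ft_force: [0.5, -0.6, -0.6]
grip_width: 0.595
pos [ 527.2 -138.6  108.5] yaw 66.3 t 63.5 grip 0.595 F [ 0.5 -0.6 -0.6]
ring x 530.7 y -219.6 r 26.9 bore [ 547.2 -235.8    9.3] px [214. 168.]
tilt fix rotvec deg [16.3 33.5  0. ] j [-0.08 -0.02  0.08  2.39  1.2   0.31  0.09]
```

View pics/w57.png

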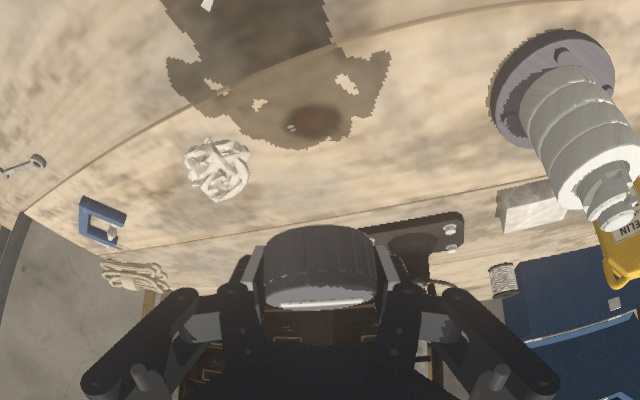

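View pics/s57.png

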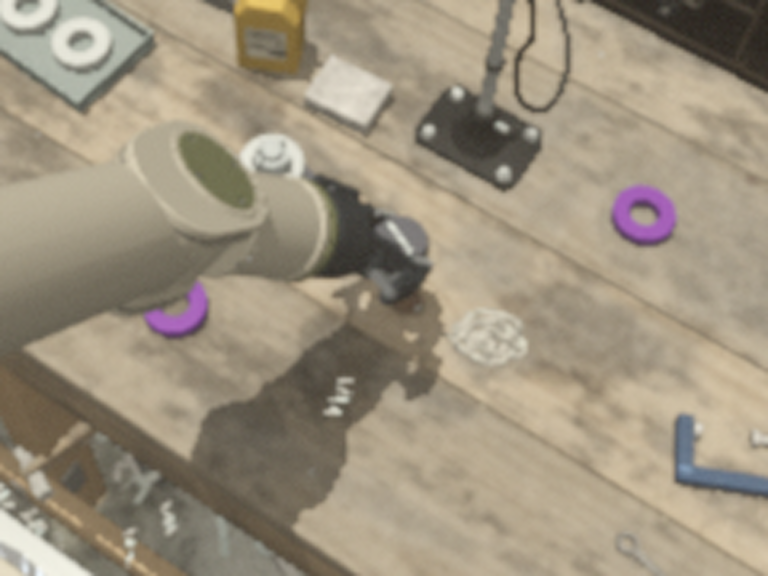

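```bash
python3 -m pendant '[[[0.5,0,-1.5],[0,0,0],255],[[0.5,0,-1.5],[0,0,0],255],[[0,0,-1],[0,0,0],255],[[0,0,0],[0,0,0],255]]' 50
python3 - <<'E'
from h import *
c=look('w58',.027)
E
```

```text
clock: 64.1
position: [0.5397, -0.1387, 0.0714]
ee_rot: [0.782, 0.516, 0.179, 0.301]
ft_force: [-0.2, -0.4, -0.5]
grip_width: 0.594
pos [ 539.7 -138.7   71.4] yaw 66.2 t 64.1 grip 0.594 F [-0.2 -0.4 -0.5]
ring x 529.5 y -213.9 r 27.5 bore [ 543.3 -227.5   11.6] px [193. 200.]
tilt fix rotvec deg [16.3 33.8  0. ] j [-0.07  0.1   0.08  2.38  1.58  0.28 -0.31]
```

View pics/w58.png

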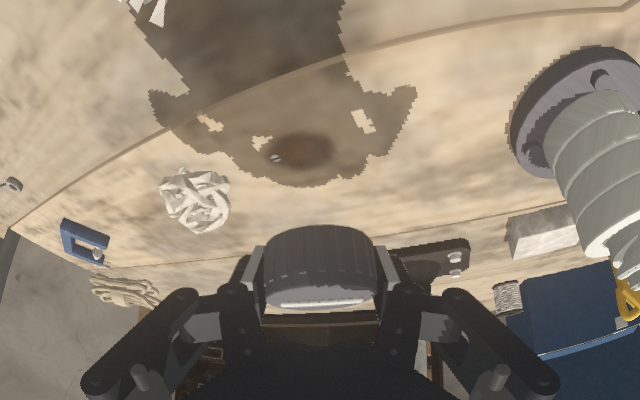

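```bash
python3 -m pendant '[[[0.2,0,-1],[0,0,0],255],[[0,0,-0.8],[0,0,0],255],[[0,0,-0.5],[0,0,0],255]]'; python3 -m pendant '[[[0,0,-0.5],[0,0,0],255],[[0,0,-0.4],[0,0,0],255]]';  python3 -m pendant '[[[0,0,-0.4],[0,0,0],255],[[0,0,-0.3],[0,0,0],255]]'
```

```text
clock: 64.53
position: [0.5441, -0.1389, 0.0521]
ee_rot: [0.781, 0.515, 0.181, 0.302]
ft_force: [0.1, -0.1, -1.3]
grip_width: 0.591
clock: 64.78
position: [0.5452, -0.1391, 0.0448]
ee_rot: [0.781, 0.515, 0.182, 0.303]
ft_force: [0.5, -0.7, -1.1]
grip_width: 0.588
clock: 65.03
position: [0.5457, -0.1392, 0.0384]
ee_rot: [0.781, 0.514, 0.183, 0.304]
ft_force: [0.6, -0.5, -0.7]
grip_width: 0.593
```

```bash
python3 -m pendant '[[[0,0,-0.4],[0,0,0],255],[[0,0,-0.2],[0,0,0],255]]'; python3 -m pendant '[[[0,0,-0.3],[0,0,0],255]]'
python3 - <<'E'
from h import *
c=look('w59',.027)
t=take("side"); save("s59",cv2.resize(t["pixels"][180:300,280:440],None,fx=5,fy=5,interpolation=cv2.INTER_CUBIC))
E
```

```text
clock: 65.28
position: [0.5458, -0.1392, 0.032]
ee_rot: [0.781, 0.514, 0.183, 0.304]
ft_force: [0.5, 0.4, -0.7]
grip_width: 0.592
clock: 65.4
position: [0.5458, -0.1393, 0.0289]
ee_rot: [0.781, 0.514, 0.183, 0.304]
ft_force: [-0.2, 0.2, -1.3]
grip_width: 0.592
pos [ 545.8 -139.3   28.9] yaw 66.2 t 65.4 grip 0.592 F [-0.2  0.2 -1.3]
ring x 609.6 y -164.6 r 38.4 bore [ 627.6 -144.9    2.6] px [326. 299.]
tilt fix rotvec deg [16.4 34.2  0. ] j [-0.02  0.23  0.02  2.38  2.02  0.32 -0.77]
```

View pics/s59.png

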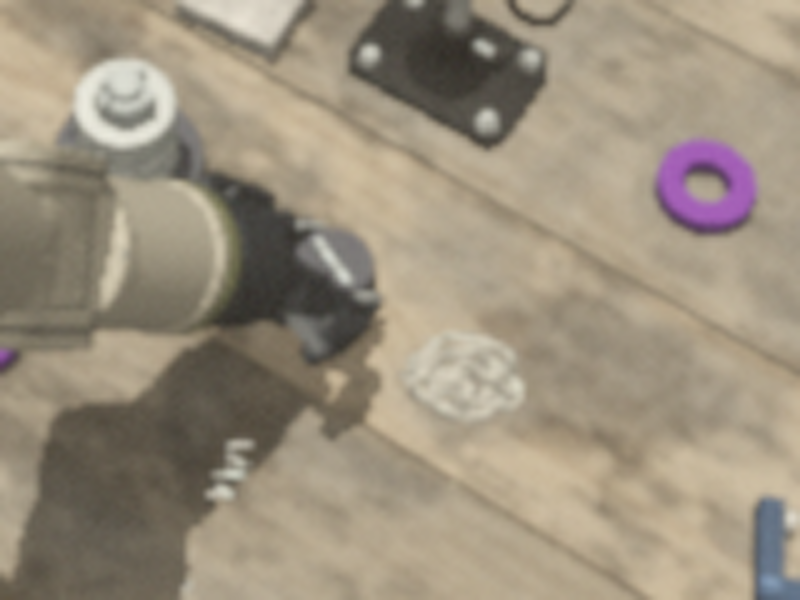

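```bash
python3 -m pendant '[[[0,0,-0.3],[0,0,0],255],[[0,0,-0.1],[0,0,0],255]]'; python3 -m pendant '[[[0,0,-0.3],[0,0,0],255]]'; python3 -m pendant '[[[0,0,-0.2],[0,0,0],255]]'
```

```text
clock: 65.75
position: [0.5457, -0.1392, 0.0245]
ee_rot: [0.781, 0.514, 0.182, 0.304]
ft_force: [0.8, -0.0, -2.4]
grip_width: 0.595
clock: 65.88
position: [0.5458, -0.1392, 0.0215]
ee_rot: [0.781, 0.514, 0.183, 0.304]
ft_force: [-0.1, -1.1, -1.6]
grip_width: 0.592
clock: 66.0
position: [0.5457, -0.1392, 0.0192]
ee_rot: [0.781, 0.514, 0.182, 0.304]
ft_force: [0.1, 0.1, -1.5]
grip_width: 0.598
```

```bash
python3 -m pendant '[[[0,0,-0.2],[0,0,0],255]]'; python3 -m pendant '[[[0,0,-0.2],[0,0,0],255]]'; python3 -m pendant '[[[0,0,-0.2],[0,0,0],255]]'
python3 - <<'E'
from h import *
c=look('w60',.027); save('w60z',cv2.resize(c["pixels"][180:330,220:420],(800,600),interpolation=cv2.INTER_CUBIC))
E
```

```text
clock: 66.12
position: [0.5457, -0.1392, 0.0171]
ee_rot: [0.781, 0.514, 0.182, 0.304]
ft_force: [-0.6, -0.0, -0.1]
grip_width: 0.594
clock: 66.25
position: [0.5467, -0.1396, 0.0163]
ee_rot: [0.781, 0.514, 0.183, 0.305]
ft_force: [-16.1, 4.2, 30.8]
grip_width: 0.593
clock: 66.38
position: [0.5482, -0.14, 0.0163]
ee_rot: [0.78, 0.513, 0.185, 0.307]
ft_force: [-15.8, 3.1, 27.3]
grip_width: 0.592
pos [ 548.2 -140.    16.3] yaw 66.1 t 66.4 grip 0.592 F [-15.8   3.1  27.3]
tilt fix rotvec deg [16.6 34.5  0. ] j [ 0.02  0.27 -0.02  2.38  2.13  0.35 -0.88]
```

View pics/w60z.png

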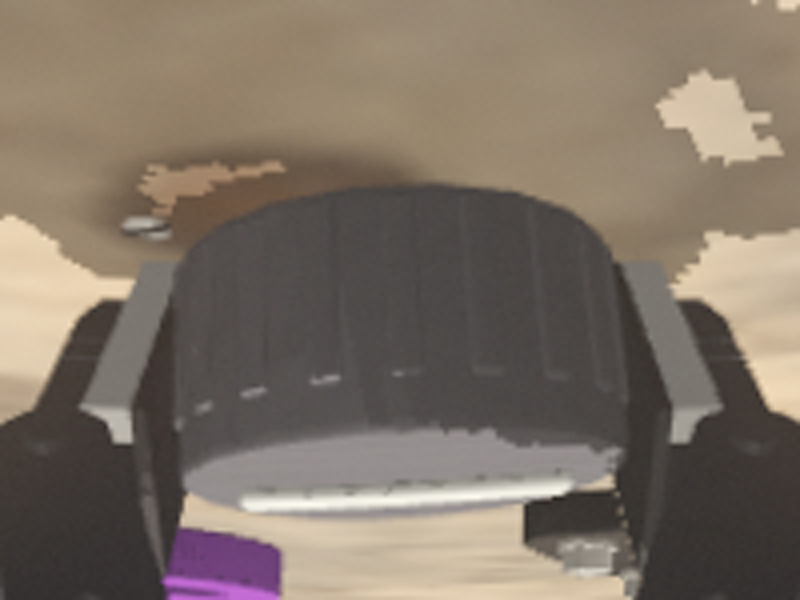

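```bash
python3 -m pendant '[[[0,0,0.2],[0,0,0],255],[[0,0,0],[0,0,0],100],[[0,0,0],[0,0,0],50],[[0,0,0],[0,0,0],0],[[0,0,0],[0,0,0],0]]' 30
python3 - <<'E'
from h import *
c=look('w61',.027)
t=take("side"); save("s61",cv2.resize(t["pixels"][180:300,280:440],None,fx=5,fy=5,interpolation=cv2.INTER_CUBIC))
E
```

```text
clock: 67.05
position: [0.5487, -0.1401, 0.0186]
ee_rot: [0.78, 0.513, 0.185, 0.307]
ft_force: [0.4, -0.6, 0.7]
grip_width: 1.002
pos [ 548.7 -140.1   18.6] yaw 66.1 t 67.0 grip 1.002 F [ 0.4 -0.6  0.7]
ring x 516.9 y -192.4 r 27.7 bore [ 519.6 -213.4    7.6] px [169. 270.]
tilt fix rotvec deg [16.6 34.6  0. ] j [ 0.01  0.27 -0.01  2.38  2.11  0.35 -0.87]
```

View pics/w61.png

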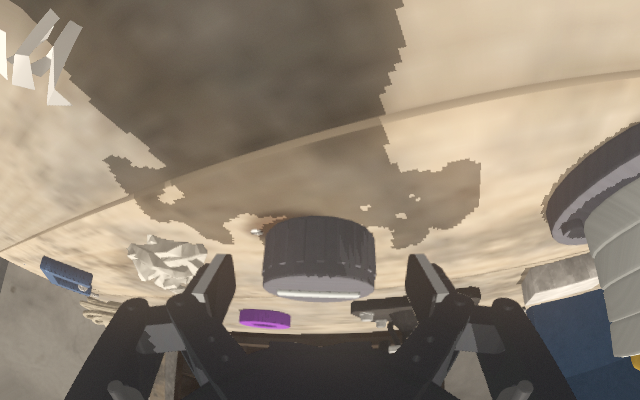

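View pics/s61.png

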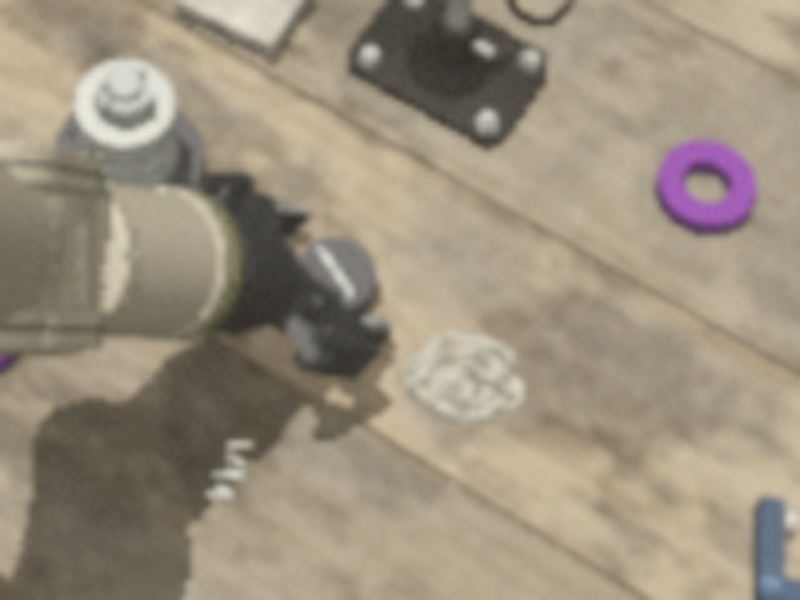

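```bash
python3 -m pendant '[[[-0.8,0.3,1.2],[0,0,0],0],[[-1.5,0.6,2.2],[0,0,0],0],[[-1.5,0.6,2.5],[0,0,0],0],[[0,0,4],[3,7,0],0],[[0,0,4],[4,9,0],0],[[0,0,3],[4,9,0],0],[[0,0,1],[4,8,0],0],[[0,0,0],[0,0,0],0]]' 30
python3 - <<'E'
from h import *
c=look('w62',.027)
E
```

```text
clock: 68.15
position: [0.5202, -0.1691, 0.1]
ee_rot: [0.819, 0.511, 0.084, 0.248]
ft_force: [0.3, 0.2, 0.4]
grip_width: 1.0
pos [ 520.2 -169.1  100. ] yaw 62.2 t 68.2 grip 1.0 F [0.3 0.2 0.4]
tilt fix rotvec deg [18.4 22.4  0. ] j [ 0.44  0.08 -0.4   2.22  0.73  0.52  0.58]
```

View pics/w62.png

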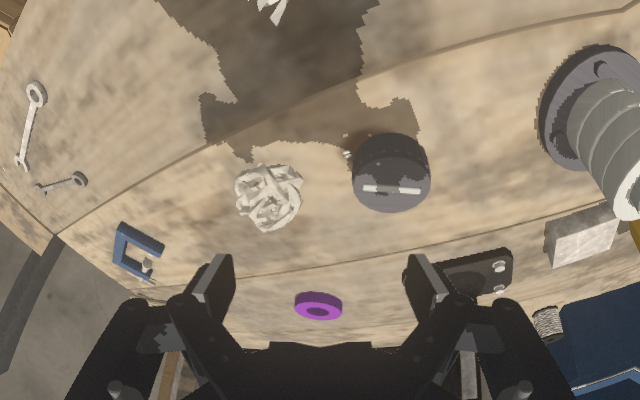

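```bash
python3 -m pendant '[[[0,0.3,1],[5,6,0],0],[[0,0.5,2],[6,8,0],0],[[0,0.5,2],[6,7,0],0],[[0,0,1],[1,1,-6],0],[[0,0,0],[0,0,-10],0],[[0,0,0],[0,0,-10],0],[[0,0,0],[0,0,-10],0],[[0,0,0],[0,0,-10],0],[[0,0,0],[0,0,-10],0],[[0,0,0],[0,0,-10],0],[[0,0,0],[0,0,-10],0],[[0,0,0],[0,0,-8],0]]' 30
python3 - <<'E'
from h import *
c=look('w63',.027)
capfit(c,(.548,-.14),.027,'capr63')
E
```

```text
clock: 69.7
position: [0.5027, -0.1707, 0.1422]
ee_rot: [0.976, -0.214, -0.035, 0.033]
ft_force: [-0.3, 0.2, 0.3]
grip_width: 0.996
pos [ 502.7 -170.7  142.2] yaw -24.9 t 69.7 grip 0.996 F [-0.3  0.2  0.3]
ring x 537.5 y -228.9 r 26.7 bore [ 521.  -228.8    9.2] px [386. 227.]
tilt fix rotvec deg [ 2.8 -4.8  0. ] j [ 0.39  0.27 -0.22  1.78  0.13  1.18 -0.32]
```

View pics/w63.png

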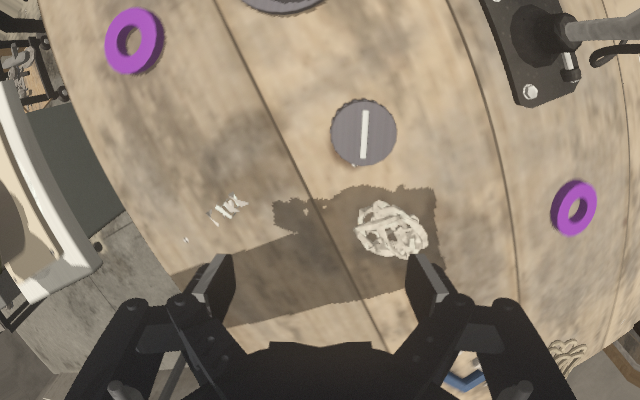

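View pics/capr63.png

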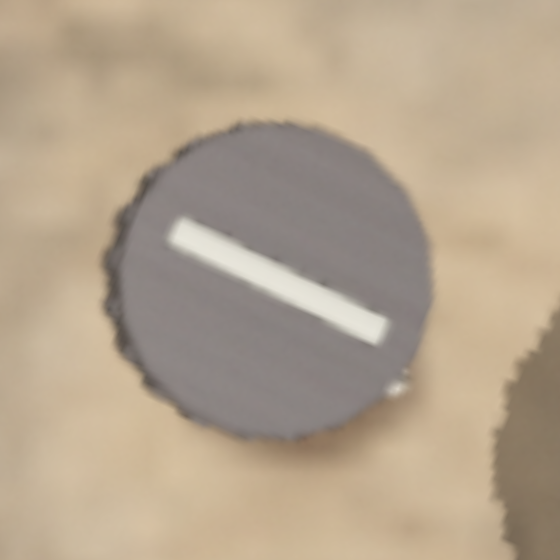

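```bash
python3 -m pendant '[[[1.5,1,0],[1.4,-2.4,0],0],[[2,1.4,-2],[1.4,-2.4,0],0],[[0.9,0.6,-3],[0,0,0],0],[[0,0,-2],[0,0,0],0],[[0,0,-0.7],[0,0,0],60],[[0,0,0],[0,0,0],60]]' 40
python3 - <<'E'
from h import *
c=look('w64',.027)
capfit(c,(.548,-.14),.027,'capr64')
E
```

```text
clock: 70.5
position: [0.5487, -0.1396, 0.0607]
ee_rot: [0.977, -0.214, 0.005, 0.004]
ft_force: [0.1, 0.1, -0.4]
grip_width: 0.765
pos [ 548.7 -139.6   60.7] yaw -24.7 t 70.5 grip 0.765 F [ 0.1  0.1 -0.4]
ring x 542.3 y 11.8 r 35.0 bore [517.1   6.8   3.4] px [207.  30.]
tilt fix rotvec deg [0.5 0.5 0. ] j [ 0.36  0.39 -0.23  1.81  0.12  0.94 -0.35]
```

View pics/capr64.png

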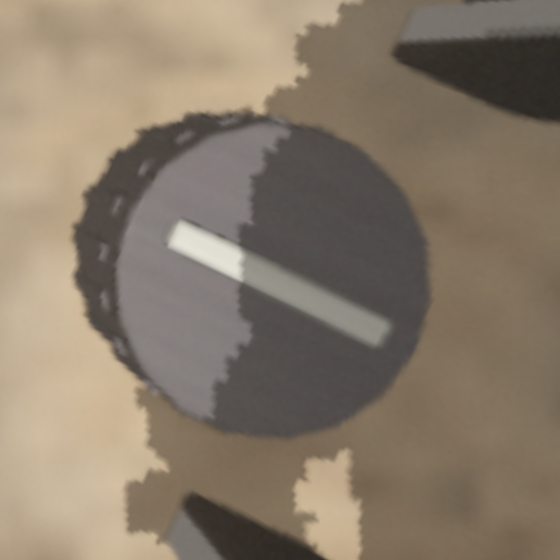

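```bash
python3 -m pendant '[[[0,0.05,-1],[0.5,0.5,0],60],[[0,0,-1.4],[0,0,0],60],[[0,0,-1],[0,0,0],60],[[0,0,-0.3],[0,0,0],60],[[0,0,0],[0,0,0],60]]' 50; python3 -c "
from h import *
look('w65')"
```

```text
clock: 71.18
position: [0.5495, -0.1397, 0.0226]
ee_rot: [0.977, -0.214, 0.001, 0.0]
ft_force: [0.1, 0.4, 0.3]
grip_width: 0.764
pos [ 549.5 -139.7   22.6] yaw -24.7 t 71.2 grip 0.764 F [0.1 0.4 0.3]
ring x 543.2 y 5.2 r 29.5 bore [512.4  12.3   4.2] px [171.  29.]
tilt fix rotvec deg [0.1 0.1 0. ] j [ 0.36  0.45 -0.23  1.82  0.13  0.88 -0.36]
```

```bash
python3 -m pendant '[[[-0.1,0,0],[0,0,0],120],[[0,0,0],[0,0,0],255],[[0,0,0],[0,0,0],255],[[0,0,0],[0,0,0],255]]' 60; python3 -m pendant '[[[0,0,2],[0,0,0],255],[[0,0,4],[0,0,0],255],[[0,0,4],[0,0,0],255],[[0,3,3],[0,0,0],255],[[0,5,0],[0,0,0],255],[[0,4,0],[0,0,0],255],[[0,2,0],[0,0,0],255],[[0,0.8,0],[0,0,0],255],[[0,0,0],[0,0,0],255],[[0,0,0],[0,0,0],255]]'
python3 - <<'E'
from h import *
c=look('w66',.027); p=manip.get_obs()["position"]; capfit(c,p[:2],p[2]+.003,'capr66')
save('sp66',np.hstack([cv2.resize(rectify(c,.551,.022,z,.06,8000),(400,400)) for z in (.012,.076)]))
E
```

```text
clock: 71.72
position: [0.5491, -0.1398, 0.024]
ee_rot: [0.977, -0.214, 0.002, 0.0]
ft_force: [0.4, 0.6, -1.1]
grip_width: 0.588
clock: 72.97
position: [0.547, 0.0102, 0.1575]
ee_rot: [0.976, -0.216, 0.001, 0.001]
ft_force: [0.0, -0.3, -1.3]
grip_width: 0.593
pos [547.   10.2 157.5] yaw -24.9 t 73.0 grip 0.593 F [ 0.  -0.3 -1.3]
ring x 514.2 y -56.1 r 34.3 bore [521.4 -34.    1. ] px [316. 263.]
ring x 280.5 y 141.0 r 31.5 bore [297.  123.2   3.6] px [ 64. 191.]
ring x 694.0 y 27.9 r 37.4 bore None px [459. 110.]
ring x 916.4 y 18.1 r 27.8 bore [905.2  14.5   6.4] px [608.  62.]
tilt fix rotvec deg [0.1 0.1 0. ] j [ 0.19  0.25 -0.33  1.77  0.09  1.13 -0.61]
```

View pics/w66.png

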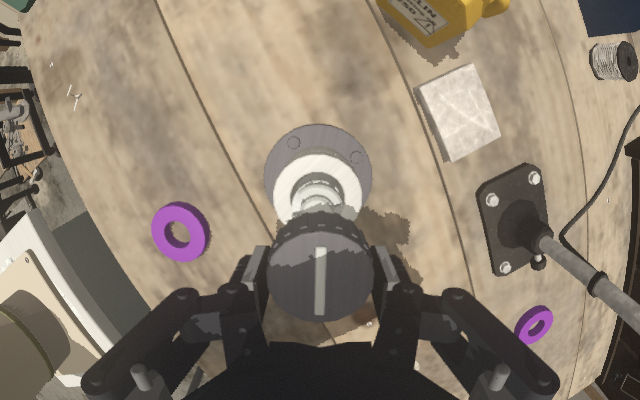

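View pics/capr66.png

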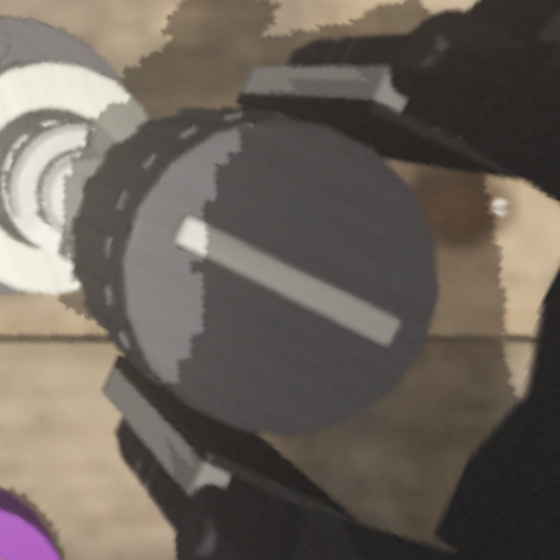

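View pics/sp66.png

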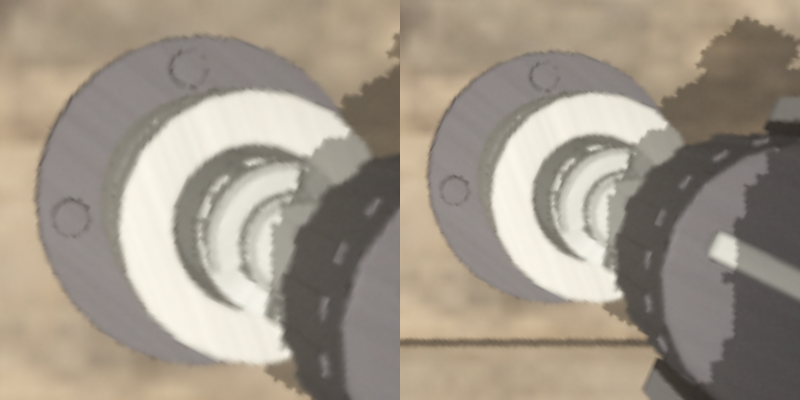

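```bash
python3 -m pendant '[[[0.2,0.8,0],[0,0,0],255],[[0.1,0.3,-0.7],[0,0,0],255],[[0,0,-0.8],[0,0,0],255],[[0,0,-0.5],[0,0,0],255],[[0,0,0],[0,0,0],255]]'
python3 - <<'E'
from h import *
c=look('w67',.027); p=manip.get_obs()["position"]; capfit(c,p[:2],p[2]+.003,'capr67')
save('sp67',np.hstack([cv2.resize(rectify(c,.551,.022,z,.06,8000),(400,400)) for z in (.012,.095)]))
E
```

```text
clock: 73.65
position: [0.5499, 0.0203, 0.1352]
ee_rot: [0.976, -0.217, 0.001, 0.001]
ft_force: [0.7, 0.5, -2.0]
grip_width: 0.591
pos [549.9  20.3 135.2] yaw -25.1 t 73.7 grip 0.591 F [ 0.7  0.5 -2. ]
ring x 522.8 y -34.0 r 31.7 bore [533.  -12.2   1.5] px [317. 263.]
ring x 554.5 y 31.5 r 39.6 bore [583.8  21.7   2. ] px [322. 193.]
ring x 693.9 y 28.4 r 37.4 bore [663.6  44.8   0.8] px [471. 123.]
ring x 916.7 y 19.8 r 29.3 bore [907.8  14.4   5.2] px [623.  69.]
tilt fix rotvec deg [0.1 0.1 0. ] j [ 0.17  0.28 -0.34  1.78  0.11  1.09 -0.64]
```

View pics/sp67.png

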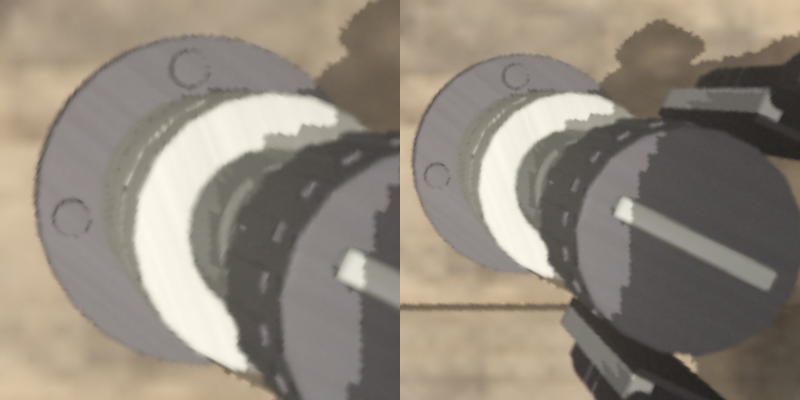

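```bash
cat >> h.py <<'E'
def bar(c,xy,z,half=.03):
    im=rectify(c,xy[0],xy[1],z,half,8000); n=im.shape[0]; mm=2000*half/n
    g=cv2.cvtColor(im,cv2.COLOR_RGB2GRAY)
    k=cv2.getStructuringElement(cv2.MORPH_ELLIPSE,(int(8/mm),)*2)
    t=cv2.morphologyEx(g,cv2.MORPH_TOPHAT,k)
    m=(t>25).astype(np.uint8); m=cv2.morphologyEx(m,cv2.MORPH_CLOSE,np.ones((7,7)))
    cn,_=cv2.findContours(m,cv2.RETR_EXTERNAL,cv2.CHAIN_APPROX_NONE)
    out=[]
    for q in cn:
        (cx,cy),(w,h),a=cv2.minAreaRect(q); L,W=max(w,h)*mm,min(w,h)*mm
        if L>25 and W<9:
            vx,vy,_,_=cv2.fitLine(q,cv2.DIST_L2,0,.01,.01).ravel()
            x=xy[0]*1000+(n/2-cy)*mm; y=xy[1]*1000+(n/2-cx)*mm
            out.append((round(x,1),round(y,1),round(np.degrees(np.arctan2(-vx,-vy))%180,1),round(L,1),round(W,1)))
    return out
def st():
    o=manip.get_obs(); c=take("wrist"); p=o["position"]
    print("t %.1f"%o["clock"],"pos",(p*1000).round(1),"yaw %.1f"%np.degrees(np.arctan2(*R.from_quat(o["ee_rot"]).as_matrix()[[1,0],0])),"F",o["ft_force"].round(1),"M",o["torque"].round(2),"grip %.3f"%o["grip_width"],"j7 %.2f"%o["joint_pos"][6])
    print("bar@tcp+3mm",bar(c,p[:2],p[2]+.003)); return c
E
python3 -c "
from h import *
st()"; python3 -m pendant '[[[0,0.1,-0.5],[0,0,0],255],[[0,0,-0.4],[0,0,0],255],[[0,0,-0.1],[0,0,0],255],[[0,0,0],[0,0,0],255]]'; python3 -c "
from h import *
st()"
```

```text
t 73.7 pos [550.1  20.3 135.5] yaw -25.1 F [-0.4  0.  -0.6] M [-0.03  0.01 -0.02] grip 0.591 j7 -0.64
bar@tcp+3mm [(np.float64(551.3), np.float64(22.3), np.float32(65.9), 45.9, 7.4), (np.float64(577.4), np.float64(25.0), np.float32(91.8), 50.6, 5.2)]
clock: 74.25
position: [0.5504, 0.0213, 0.1255]
ee_rot: [0.976, -0.217, 0.002, 0.001]
ft_force: [0.3, -0.3, -1.1]
grip_width: 0.591
t 74.2 pos [550.4  21.3 125.5] yaw -25.1 F [ 0.3 -0.3 -1.1] M [ 0.07 -0.04 -0.01] grip 0.591 j7 -0.65
bar@tcp+3mm [(np.float64(550.3), np.float64(20.1), np.float32(63.6), 38.7, 5.3), (np.float64(578.7), np.float64(13.9), np.float32(86.9), 26.4, 3.5)]
```

```bash
python3 -m pendant '[[[0.05,0.07,-0.2],[0,0,0],255],[[0,0,-0.2],[0,0,0],255]]';python3 -m pendant '[[[0,0,-0.2],[0,0,0],255]]';python3 -m pendant '[[[0,0,-0.15],[0,0,0],255]]';python3 -m pendant '[[[0,0,-0.15],[0,0,0],255]]'
```

```text
clock: 74.55
position: [0.5512, 0.0221, 0.1216]
ee_rot: [0.976, -0.217, 0.002, 0.001]
ft_force: [-0.1, -1.0, -0.3]
grip_width: 0.591
clock: 74.68
position: [0.5512, 0.0221, 0.1195]
ee_rot: [0.976, -0.217, 0.002, 0.001]
ft_force: [0.3, -0.3, -1.5]
grip_width: 0.589
clock: 74.8
position: [0.5513, 0.0221, 0.118]
ee_rot: [0.976, -0.217, 0.002, 0.001]
ft_force: [-3.1, 0.3, 8.3]
grip_width: 0.592
clock: 74.92
position: [0.5515, 0.0222, 0.1176]
ee_rot: [0.976, -0.217, 0.002, 0.001]
ft_force: [-7.8, -0.2, 18.3]
grip_width: 0.59
```

```bash
python3 -m pendant '[[[-0.05,0,0],[0,0,0],255],[[0,0,0],[0,0,0],255]]'; python3 -m pendant '[[[0,0,-0.05],[0,0,8],255],[[0,0,-0.05],[0,0,8],255]]'; python3 -m pendant '[[[0,0,-0.05],[0,0,8],255],[[0,0,-0.05],[0,0,8],255]]'; python3 -c "
from h import *
st()"
```

```text
clock: 75.18
position: [0.5513, 0.0221, 0.1184]
ee_rot: [0.976, -0.217, 0.003, 0.001]
ft_force: [-0.1, -1.0, -0.8]
grip_width: 0.587
clock: 75.42
position: [0.5516, 0.0226, 0.118]
ee_rot: [0.997, -0.075, 0.003, 0.0]
ft_force: [-1.9, -0.0, 5.9]
grip_width: 0.587
clock: 75.68
position: [0.5513, 0.0233, 0.1179]
ee_rot: [0.998, 0.069, 0.003, -0.001]
ft_force: [-7.3, 0.5, 9.3]
grip_width: 0.587
t 75.7 pos [551.3  23.3 117.9] yaw 7.9 F [-7.3  0.5  9.3] M [ 0.11  1.58 -0.2 ] grip 0.587 j7 -0.10
bar@tcp+3mm [(np.float64(552.5), np.float64(21.8), np.float32(96.6), 39.0, 6.1)]
```

```bash
python3 -m pendant '[[[-0.08,-0.1,-0.05],[0,0,8],255],[[0,0,-0.05],[0,0,8],255]]'; python3 -m pendant '[[[0,0,-0.1],[0,0,6],255],[[0,0,-0.1],[0,0,6],255]]'; python3 -c "
from h import *
st()"
```

```text
clock: 75.97
position: [0.5507, 0.0231, 0.118]
ee_rot: [0.977, 0.215, 0.003, -0.001]
ft_force: [-2.1, -0.4, 4.3]
grip_width: 0.593
clock: 76.22
position: [0.5507, 0.023, 0.1174]
ee_rot: [0.948, 0.319, 0.003, -0.001]
ft_force: [-7.7, -1.3, 13.6]
grip_width: 0.589
t 76.2 pos [550.7  23.  117.4] yaw 37.2 F [-7.7 -1.3 13.6] M [-0.32  1.65 -0.17] grip 0.589 j7 0.40
bar@tcp+3mm [(np.float64(522.6), np.float64(21.7), np.float32(95.0), 50.3, 8.5), (np.float64(553.0), np.float64(21.9), np.float32(125.8), 38.6, 5.3)]
```

```bash
python3 -m pendant '[[[-0.08,-0.05,-0.1],[0,0,5],255],[[0,0,-0.1],[0,0,5],255]]'; python3 -m pendant '[[[0,0,-0.1],[0,0,5],255],[[0,0,-0.1],[0,0,4],255]]'; python3 -c "
from h import *
st()"
```

```text
clock: 76.53
position: [0.5495, 0.0221, 0.1156]
ee_rot: [0.914, 0.405, 0.002, -0.001]
ft_force: [-1.2, -1.1, -2.2]
grip_width: 0.592
clock: 76.78
position: [0.5492, 0.0219, 0.113]
ee_rot: [0.878, 0.478, 0.002, -0.002]
ft_force: [-0.1, 0.6, -0.9]
grip_width: 0.585
t 76.8 pos [549.2  21.9 113. ] yaw 57.1 F [-0.1  0.6 -0.9] M [-0.06  0.01 -0.  ] grip 0.585 j7 0.73
bar@tcp+3mm [(np.float64(552.0), np.float64(21.5), np.float32(145.7), 38.9, 5.3), (np.float64(577.5), np.float64(15.9), np.float32(93.8), 47.8, 8.8)]
```

```bash
python3 -m pendant '[[[0.05,0,-0.2],[0,0,0],255],[[0,0,-0.2],[0,0,0],255]]'; python3 -m pendant '[[[0,0,-0.2],[0,0,0],255],[[0,0,0],[0,0,0],255]]'; python3 -c "
from h import *
st()"
```

```text
clock: 77.08
position: [0.5497, 0.0218, 0.11]
ee_rot: [0.878, 0.478, 0.001, -0.002]
ft_force: [-12.8, -2.0, 30.5]
grip_width: 0.586
clock: 77.32
position: [0.5496, 0.0218, 0.1107]
ee_rot: [0.879, 0.477, 0.001, -0.001]
ft_force: [-1.8, -0.5, -0.6]
grip_width: 0.593
t 77.3 pos [549.6  21.8 110.7] yaw 57.0 F [-1.8 -0.5 -0.6] M [-0.16  0.33 -0.01] grip 0.593 j7 0.72
bar@tcp+3mm []
```

```bash
python3 -m pendant '[[[0,0,-0.1],[0,0,0],255],[[0,0,-0.05],[0,0,-6],255],[[0,0,-0.1],[0,0,-8],255]]'; python3 -m pendant '[[[0,0,-0.1],[0,0,-8],255],[[0,0,-0.1],[0,0,-8],255]]'; python3 -c "
from h import *
st()"
```

```text
clock: 77.75
position: [0.55, 0.0213, 0.1096]
ee_rot: [0.932, 0.362, 0.001, -0.0]
ft_force: [-4.3, -0.7, 9.4]
grip_width: 0.587
clock: 78.0
position: [0.5504, 0.0212, 0.1086]
ee_rot: [0.975, 0.223, 0.001, 0.0]
ft_force: [-4.7, -0.1, 9.0]
grip_width: 0.588
t 78.0 pos [550.4  21.2 108.6] yaw 25.8 F [-4.7 -0.1  9. ] M [-0.19  1.14  0.1 ] grip 0.588 j7 0.20
bar@tcp+3mm [(np.float64(552.2), np.float64(20.0), np.float32(114.5), 38.8, 5.4)]
```

```bash
python3 -m pendant '[[[-0.03,0.05,-0.1],[0,0,-8],255],[[0,0,-0.1],[0,0,-8],255]]'; python3 -m pendant '[[[0,0.05,-0.1],[0,0,-8],255],[[0,0,-0.1],[0,0,-8],255]]'; python3 -m pendant '[[[0,0,-0.1],[0,0,-6],255],[[0,0,-0.1],[0,0,-6],255]]'; python3 -c "
from h import *
st()"
```

```text
clock: 78.3
position: [0.5506, 0.0214, 0.1077]
ee_rot: [0.997, 0.076, 0.002, 0.001]
ft_force: [-4.8, -1.4, 9.1]
grip_width: 0.587
clock: 78.55
position: [0.5511, 0.0216, 0.1068]
ee_rot: [0.998, -0.069, 0.002, 0.002]
ft_force: [-4.2, -0.9, 8.4]
grip_width: 0.59
clock: 78.8
position: [0.5513, 0.0214, 0.106]
ee_rot: [0.984, -0.177, 0.002, 0.002]
ft_force: [-5.2, -1.9, 10.5]
grip_width: 0.596
t 78.8 pos [551.3  21.4 106. ] yaw -20.4 F [-5.2 -1.9 10.5] M [-0.29  1.21  0.06] grip 0.596 j7 -0.58
bar@tcp+3mm [(np.float64(550.9), np.float64(20.3), np.float32(68.7), 39.1, 6.1)]
```

```bash
python3 -m pendant '[[[0,0,-0.1],[0,0,-6],255],[[0,0,-0.1],[0,0,-6],255]]'; python3 -c "
from h import *
st()"; python3 -m pendant '[[[0,0,-0.1],[0,0,-5],255],[[0,0,-0.1],[0,0,-5],255]]'; python3 -c "
from h import *
st()"
```

```text
clock: 79.1
position: [0.5515, 0.0213, 0.1053]
ee_rot: [0.958, -0.286, 0.002, 0.003]
ft_force: [-4.7, -0.3, 9.4]
grip_width: 0.59
t 79.1 pos [551.5  21.3 105.3] yaw -33.2 F [-4.7 -0.3  9.4] M [-0.21  1.21  0.09] grip 0.590 j7 -0.79
bar@tcp+3mm [(np.float64(551.1), np.float64(20.1), np.float32(55.5), 39.0, 5.3)]
clock: 79.4
position: [0.5515, 0.0217, 0.1048]
ee_rot: [0.927, -0.374, 0.002, 0.003]
ft_force: [-9.6, 1.3, 16.4]
grip_width: 0.586
t 79.4 pos [551.5  21.7 104.8] yaw -43.9 F [-9.6  1.3 16.4] M [0.52 2.22 0.2 ] grip 0.586 j7 -0.97
bar@tcp+3mm [(np.float64(537.8), np.float64(48.5), np.float32(14.5), 33.5, 8.4), (np.float64(550.6), np.float64(20.9), np.float32(44.9), 38.7, 5.1), (np.float64(579.2), np.float64(8.4), np.float32(76.0), 33.8, 8.1)]
```

```bash
python3 -m pendant '[[[0,0,-0.05],[0,0,-5],255],[[0,0,-0.05],[0,0,-5],255]]'; python3 -c "
from h import *
st()"; python3 -m pendant '[[[0,0,-0.05],[0,0,-5],255],[[0,0,-0.05],[0,0,-5],255]]'; python3 -c "
from h import *
st()"
```

```text
clock: 79.7
position: [0.5522, 0.0222, 0.1051]
ee_rot: [0.89, -0.456, 0.003, 0.003]
ft_force: [6.4, 5.0, 1.8]
grip_width: 0.589
t 79.7 pos [552.2  22.2 105.1] yaw -54.3 F [6.4 5.  1.8] M [ 1.03 -1.33  0.97] grip 0.589 j7 -1.15
bar@tcp+3mm []
clock: 80.0
position: [0.5543, 0.0226, 0.1051]
ee_rot: [0.845, -0.535, 0.005, 0.003]
ft_force: [3.7, -1.4, 0.2]
grip_width: 0.578
t 80.0 pos [554.3  22.6 105.1] yaw -64.6 F [ 3.7 -1.4  0.2] M [-0.43 -0.5   1.18] grip 0.578 j7 -1.33
bar@tcp+3mm [(np.float64(549.5), np.float64(20.7), np.float32(39.9), 40.1, 5.2), (np.float64(550.0), np.float64(50.4), np.float32(178.7), 31.5, 4.5)]
```

```bash
python3 -m pendant '[[[0,0,0],[0,0,0],150],[[0,0,0],[0,0,0],60],[[0,0,0],[0,0,0],0],[[0,0,0],[0,0,0],0],[[0,0,1],[0,0,0],0],[[0,0,3],[0,0,0],0],[[0,0,4],[0,0,0],0],[[0,0,4],[0,0,0],0],[[-3,-3,2],[0,0,0],0],[[-4,-5,0],[0,0,0],0],[[-1,-2,0],[0,0,0],0],[[0,0,0],[0,0,0],0]]' 40
python3 - <<'E'
from h import *
c=st(); print(bar(c,(.551,.022),.108)); rings(c,.021)
print("ring stack/cap by depth:")
for n in ("side","top"):
    t=take(n); print(n,bar(t,(.551,.022),.108)); 
    d=t["range_z"]; v,u=np.mgrid[0:400,0:640]; P=t["o"]+rays(t,np.c_[u.ravel(),v.ravel()])*d.reshape(-1,1)
    q=P[(np.hypot(P[:,0]-.549,P[:,1]-.021)<.018)&(P[:,2]>.09)&(P[:,2]<.14)]
    if len(q)>10:
        A=np.c_[q[:,:2]-[.549,.021],np.ones(len(q))]; s=np.linalg.lstsq(A,q[:,2],rcond=None)[0]; print(len(q),"top plane z",s[2],"slopes",s[:2])
    save("fin_"+n,t["pixels"])
E
```

```text
clock: 81.55
position: [0.4708, -0.0793, 0.2541]
ee_rot: [0.845, -0.534, 0.006, 0.002]
ft_force: [-0.7, 0.3, 0.8]
grip_width: 0.998
t 81.5 pos [470.8 -79.3 254.1] yaw -64.6 F [-0.7  0.3  0.8] M [ 0.01 -0.04 -0.01] grip 0.998 j7 -1.06
bar@tcp+3mm []
[(550.4, 21.7, np.float32(45.6), 38.7, 5.8)]
ring stack/cap by depth:
side []
22 top plane z 0.10604144373363465 slopes [-0.12321666 -0.16463146]
top [(547.1, 19.6, np.float32(44.4), 34.6, 4.9)]
156 top plane z 0.10952661963173631 slopes [0.02536181 0.0068509 ]
```

```bash
python3 - <<'E'
from h import *
a=cv2.imread("pics/top0.png"); b=cv2.imread("pics/fin_top.png"); t=take("top"); t["pixels"]=np.ascontiguousarray(b[:,:,::-1])
print("tray rings:"); rings(t,.021)
for nm,(x0,x1,y0,y1) in {"bottle":(252,286,134,172),"block":(292,324,150,174)}.items():
    print(nm,"mean abs diff",np.abs(a[y0:y1,x0:x1].astype(int)-b[y0:y1,x0:x1]).mean().round(2))
    h0,h1=[cv2.cvtColor(i,cv2.COLOR_BGR2HSV) for i in (a,b)]
    if nm=="bottle":
        for h in (h0,h1): m=((h[:,:,1]>150)&(h[:,:,2]>120)&(h[:,:,0]<35)&(h[:,:,0]>12)); m[:130]=0;m[175:]=0;m[:,:245]=0;m[:,290:]=0; ys,xs=np.nonzero(m); print(xs.mean(),ys.mean(),len(xs))
d=t["range_z"]; v,u=np.mgrid[0:400,0:640]; P=t["o"]+rays(t,np.c_[u.ravel(),v.ravel()])*d.reshape(-1,1)
r=np.hypot(P[:,0]-.549,P[:,1]-.021); q=P[(r>.028)&(r<.032)&(P[:,2]>.05)]; print("stack top",len(q),np.median(q[:,2]))
E
python3 -m pendant '[[[0,0,0],[0,0,0],0]]'
```

```text
tray rings:
bottle mean abs diff 3.09
267.7241379310345 149.80541871921181 406
267.65829145728645 149.7211055276382 398
block mean abs diff 4.31
stack top 99 0.07579007444605246
clock: 81.88
position: [0.4721, -0.0757, 0.2528]
ee_rot: [0.847, -0.532, 0.005, 0.002]
ft_force: [-0.3, -0.0, -1.6]
grip_width: 0.998
```

Run:
```python
from h import *
c=take("wrist"); d=c["range_z"]; v,u=np.mgrid[0:400,0:640]; px=np.c_[u.ravel(),v.ravel()]; r=rays(c,px); cz=(r@c["Rm"])[:,2]; P=c["o"]+r/cz[:,None]*d.reshape(-1,1); P=P[(d.ravel()>0)&(cz>.2)]
def pl(P,lo,hi,zl,zh,x=.5505,y=.0215):
    rr=np.hypot(P[:,0]-x,P[:,1]-y); q=P[(rr>lo)&(rr<hi)&(P[:,2]>zl)&(P[:,2]<zh)]
    A=np.c_[q[:,:2]-[x,y],np.ones(len(q))]; s=np.linalg.lstsq(A,q[:,2],rcond=None)[0]; return len(q),s.round(4),np.median(q[:,2]).round(4)
print("cap",pl(P,0,.022,.09,.13)); print("ring",pl(P,.0285,.031,.06,.085)); print("base",pl(P,.036,.048,0,.03)); print("bench",pl(P,.06,.09,-.02,.02))
acc=[]
for i in range(4):
    t=take("top"); dd=t["range_z"]; Q=t["o"]+rays(t,px)*dd.reshape(-1,1); a=pl(Q,0,.018,.09,.13,.548,.02); b=pl(Q,.028,.031,.06,.085,.548,.02); acc.append((a[2],b[2],pl(Q,.037,.047,0,.03,.548,.02)[2]))
print(acc)
hsv=cv2.cvtColor(t["pixels"],cv2.COLOR_RGB2HSV); m=((hsv[:,:,1]<40)&(hsv[:,:,2]>200)).astype(np.uint8)
k,L,s,cen=cv2.connectedComponentsWithStats(m)
for i in range(1,k):
    if 100<s[i,4]<500 and 150<cen[i][0]<240 and 170<cen[i][1]<230: print("tray ring",onplane(t,cen[i],.021)[0].round(3),s[i])
```

```text
cap (1907, array([ 0.0079, -0.0036,  0.1087]), np.float64(0.1086))
ring (273, array([0.0295, 0.1034, 0.0762]), np.float64(0.0756))
base (1435, array([ 0.0015, -0.0009,  0.0126]), np.float64(0.0123))
bench (8880, array([ 0.0037, -0.0005,  0.    ]), np.float64(0.0001))
[(np.float64(0.1093), np.float64(0.076), np.float64(0.0129)), (np.float64(0.1094), np.float64(0.0753), np.float64(0.0129)), (np.float64(0.1096), np.float64(0.076), np.float64(0.0131)), (np.float64(0.1096), np.float64(0.0753), np.float64(0.0135))]
tray ring [0.591 0.382 0.021] [168 187  22  21 274]
tray ring [0.585 0.302 0.021] [197 188  22  22 277]
```

```bash
python3 -c "
from workcell import manip
print(manip.hand_in())"
```

```text
the job is handed in; nothing more can be done
None
```

The job is handed in at about 82 s of the 210 s allowed. All six rings were present: the four with 38 mm bores are on the spindle, and the two with 30 mm bores are in the grey tray. I told the bores apart by measuring them in the wrist images, so I never tried the two tight rings on the spindle.

**The mishap:** On the first try I released the cap while it rested on the level top of the thread, and it tipped over onto the ring stack. My first attempt to straighten it there made it lean further. I picked it up, stood it upright on the bench and gripped it again. The second time I kept it gripped while I set it on, turned it anticlockwise until it dropped about 8 mm, and screwed it clockwise to the stop.

**Last checks**

| Check | Result |
|---|---|
| Cap height | Wrist camera depth puts the top about 108.5 mm above the bench, so about 1.3 mm above the shoulder, as expected at the stop |
| Cap level | Tilt below 0.01 rad |
| Cap at its stop | At the end the gripper slipped against it with about 1.2 N m of torque |
| Ring stack | Top at about 76 mm, the height of four rings |
| Tray | Both tight rings inside |
| Bottle and block | No visible change in the top view (bottle shifted less than 0.1 pixel) |

**Where the checks disagreed:** The top camera read the cap about 1 mm higher, at about 109.5 mm. The light bar read 40° at the stop under torque and about 45° after release, which is within the 20° allowed. I had used up the picture limit before the screwing-down, so the last checks are numbers only.

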